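# Load the test-plate slide and lock it under its hood

## Robot

A 6-joint arm with a two-finger parallel gripper is mounted at the origin on a cart in front of the work surface, level with it; the furniture and walls round the work are solid. World frame = base frame: x ahead of the robot, y to its left, z up, the work surface at z = 0. Lengths are in m, angles in rad, forces in N, time in s.
With the tool pointing down it reaches from about 0.325 to 0.75 m from the base axis. Payload 7.6 kg.
Tool frame: the origin (TCP) lies midway between the tips of the shut fingers; the grasp point (between the pads) lies 19 mm behind it; x points along the fingers, z is the direction in which the jaws open and shut, and the axes are right-handed (so a half turn about x gives the same grasp; the last joint's range is limited). The gripper opens to 85 mm and grips with 20 to 120 N. Pads are 22 mm wide; open, the fingers measure 114 mm over their backs; the gripper's body (76 mm by 85 mm) begins 54 mm behind the grasp point. The pads swing forward as they close: fully open they stand 13 mm farther back than shut.
Start: joints at [-1.263, 0.052, 1.401, -0, 1.689, -0.07], TCP at [0.194, -0.488, 0.2] pointing down, gripper open.
Joint ranges: [-2.9, 2.9], [-0.91, 2.17], [0.12, 2.37], [-1.06, 4.2], [0.26, 2.73], [-2.93, 2.93]. Speed limits (rad/s): [2.57, 2.57, 3.01, 3.14, 3.14, 3.14].

## Interface

Orientations are given as a unit quaternion [x, y, z, w].
In Python, from workcell import state, cams, r gives the robot as it stands.
- The arm moves only by the tool send_rows, never from a script. Its argument "moves" is a list of rows, each a list of 7 numbers: the shift along the tool's x, y, z in mm, then the turn, a rotation vector about the tool's x, y, z in degrees, then the closure, from -1 (fully open) to 1 (shut), so that 0 is half open. In form: [[x, y, z, wx, wy, wz, gripper], ...]. A call has 1 to 8 rows; each row shifts and turns the commanded pose from where the row before left it, along the tool's axes as they then stand; what a row does not reach is not made up. A row lasts 1/10 s, in which the tool goes at most 50 mm and 8.59 degrees, less where a joint would pass 70% of its speed; a pose out of reach is approached as far as the arm can. A call is refused whole if a number of a shift passes 50 or a number of a turn 8.59, either way. A call with a gripper value outside its range is refused whole. The fingers move at their own pace and stop on an object; "grip_force" is the grip in N (left out, the last holds). Time passes only in rows, so rows that do not move let the fingers close. It gives the time, the measured TCP pose, the force and the opening at its end, in the units of the state.
- state(): the state, without advancing time (a new reading comes with each control period).
- cams.get_image(name): name is "scene" or "top" or "wrist"; returns the picture (420x560x3 uint8, red, green, blue); there is no depth.
- cams.calibration(name): a dict with "mtx" (3x3 intrinsics, pixels), "R" (3x3) and "t" (3): a world point X has camera coordinates R X + t; the wrist camera has in their place "tool_from_camera" (4x4, takes a point from camera to tool coordinates, whose origin is the TCP and whose axes are the tool frame's). Camera axes: x right, y down, z forward; pixel columns grow to the right and rows downward; lengths in m; the calibration is good to about 2 mm. The wrist camera is an equidistant fisheye: a pixel r from the principal point sees the ray r / f radians off the axis. A picture is of the moment at which its call begins: read the wrist's pose just before it. calibration takes no time and is no camera call.
- r.close_job(): hands the job in, once; it reports no verdict.
The state is a dict: "time_s": time; "joint_positions": joint angles; "joint_velocities": joint speeds; "effort": joint torques, N m; "eef_pos": TCP position; "eef_rot": TCP orientation; "force": force on the tool from outside, world axes, zero at the start; "ft_torque": the same for the moment, N m; "gripper_width": finger opening in m.
Only numpy, scipy, OpenCV 4.12 (cv2) and the standard library are available. Lean on these libraries where they do the work, as an engineer would, in place of code of your own. Each camera call takes 0.05 s, during which the arm holds its last target.

## Task

Pull up the index plunger knob, draw the slide carriage all the way out from under the hood and let the plunger drop into the loading hole. Lift every framed test plate clear of its hook and stand it upright and fully down in a slot of the carriage, one plate to a slot, any slot. Then pull the knob up again, slide the loaded carriage back under the hood and let the plunger drop fully into the hole there; leave the other things on the bench alone.

Things in the scene. Friction and masses are not known exactly. Their poses are not given: they have to be found in the camera images.
- slide_base: Fixed aluminium base of the indexing slide, 90 x 450 mm, 12 mm thick, with two guide rails and, on the centre line of its own -y part, an index plate with two holes. Origin: centre of its underside, on the worktop. The carriage runs along its own y, which points roughly to the robot's left (yaw within 0.12 rad).
- hood_top (a point): Middle of the top of the hood's grey roof, 242 mm above the worktop (a 12 mm black block stands on it). Roof: 108 mm along the base's own x, 148 mm along its own y, underside at 236 mm; walls at the back (+x) and the far end (+y), open towards the robot and towards own -y, where the carriage comes out.
- carriage (a joint): Carriage slide in m: 0 = hole under the hood (start, locked), 0.190 = loading hole; grows towards the base's own -y. Stops at -0.006 and 0.196; 1.5 N friction. Moves only while the plunger is up 10 mm or more. The 9 mm round-tipped pin drops into a 12 mm hole when within about 1.5 mm; let go earlier, it rides on the index plate and snaps in when pushed over the hole.
- plunger (a joint): Lift of the plunger knob in m: 0 = pin fully in a hole, 0.018 = pulled up to its stop, about 0.010 = pin riding on the index plate. A spring pulls it down with 6 N when seated, 9.6 N at the top.
- knob (a point): Middle of the black plunger knob (grip here): round, upright, 32 mm across, its grip part reaching from 11 mm below to 11 mm above this point, rounded top at 15 mm above. 75 mm above the worktop when seated. It stands on the carriage's tongue, 156 mm to the own -y of the middle of the slot block, and moves with carriage and plunger.
- nest_0 (a point): Centre of the floor of slot 0 of 4 in the carriage's slick grey plastic block (slot 0 nearest the knob, 34 mm apart along the base's own y). Slot: 55 mm along the base's own x, 15 mm along own y, 36 mm deep; floor 34 mm above the worktop. A plate stands in it with its width along the base's own x, either way round. Free from above only while the carriage is drawn out.
- nest_1 (a point): Centre of the floor of slot 1 of 4 in the carriage's slick grey plastic block (slot 0 nearest the knob, 34 mm apart along the base's own y). Slot: 55 mm along the base's own x, 15 mm along own y, 36 mm deep; floor 34 mm above the worktop. A plate stands in it with its width along the base's own x, either way round. Free from above only while the carriage is drawn out.
- nest_2 (a point): Centre of the floor of slot 2 of 4 in the carriage's slick grey plastic block (slot 0 nearest the knob, 34 mm apart along the base's own y). Slot: 55 mm along the base's own x, 15 mm along own y, 36 mm deep; floor 34 mm above the worktop. A plate stands in it with its width along the base's own x, either way round. Free from above only while the carriage is drawn out.
- nest_3 (a point): Centre of the floor of slot 3 of 4 in the carriage's slick grey plastic block (slot 0 nearest the knob, 34 mm apart along the base's own y). Slot: 55 mm along the base's own x, 15 mm along own y, 36 mm deep; floor 34 mm above the worktop. A plate stands in it with its width along the base's own x, either way round. Free from above only while the carriage is drawn out.
- hook_stand: Fixed hook stand, grey base 121 x 285 mm, 8 mm thick, with a white backboard along its own +x side, 154 mm high (own x 44 to 56 mm). Origin: on the worktop, 50 mm in front (own -x) of the middle of the board. Four steel hooks 72 mm apart along its own y stick out of the board towards its own -x (roughly towards the robot).
- hook_0 (a point): Valley of hook 0: centre of the 8 mm bar, 130 mm above the worktop. The bar is level from here 13 mm either way; towards the stand's own -x it turns up to a tip 33 mm in front of this point, its top 30 mm above it. Lift a hung plate 27 to 40 mm (more, and the lower edge of its eye meets the bar), then draw it out at least 50 mm along the stand's own -x.
- hook_1 (a point): Valley of hook 1: centre of the 8 mm bar, 130 mm above the worktop. The bar is level from here 13 mm either way; towards the stand's own -x it turns up to a tip 33 mm in front of this point, its top 30 mm above it. Lift a hung plate 27 to 40 mm (more, and the lower edge of its eye meets the bar), then draw it out at least 50 mm along the stand's own -x.
- hook_2 (a point): Valley of hook 2: centre of the 8 mm bar, 130 mm above the worktop. The bar is level from here 13 mm either way; towards the stand's own -x it turns up to a tip 33 mm in front of this point, its top 30 mm above it. Lift a hung plate 27 to 40 mm (more, and the lower edge of its eye meets the bar), then draw it out at least 50 mm along the stand's own -x.
- hook_3 (a point): Valley of hook 3: centre of the 8 mm bar, 130 mm above the worktop. The bar is level from here 13 mm either way; towards the stand's own -x it turns up to a tip 33 mm in front of this point, its top 30 mm above it. Lift a hung plate 27 to 40 mm (more, and the lower edge of its eye meets the bar), then draw it out at least 50 mm along the stand's own -x.
- frame_0: Framed test plate (all alike; may be absent), loose, 0.08 to 0.17 kg, 50 mm wide (own y), 12 thick (own x), 152 high. Origin: centre of its underside. From below: foot 44 x 8 mm, 8 high; plate to z 56; closed eye, 34 wide, z 56 to 106 at its peaked middle, through which the hook passes; black handle, 32 wide (y), 16 thick (x), z 116 to 152, gripped across its width. Foot 29 mm up when hung.
- frame_1: Framed test plate (all alike; may be absent), loose, 0.08 to 0.17 kg, 50 mm wide (own y), 12 thick (own x), 152 high. Origin: centre of its underside. From below: foot 44 x 8 mm, 8 high; plate to z 56; closed eye, 34 wide, z 56 to 106 at its peaked middle, through which the hook passes; black handle, 32 wide (y), 16 thick (x), z 116 to 152, gripped across its width. Foot 29 mm up when hung.
- frame_2: Framed test plate (all alike; may be absent), loose, 0.08 to 0.17 kg, 50 mm wide (own y), 12 thick (own x), 152 high. Origin: centre of its underside. From below: foot 44 x 8 mm, 8 high; plate to z 56; closed eye, 34 wide, z 56 to 106 at its peaked middle, through which the hook passes; black handle, 32 wide (y), 16 thick (x), z 116 to 152, gripped across its width. Foot 29 mm up when hung.
- frame_3: Framed test plate (all alike; may be absent), loose, 0.08 to 0.17 kg, 50 mm wide (own y), 12 thick (own x), 152 high. Origin: centre of its underside. From below: foot 44 x 8 mm, 8 high; plate to z 56; closed eye, 34 wide, z 56 to 106 at its peaked middle, through which the hook passes; black handle, 32 wide (y), 16 thick (x), z 116 to 152, gripped across its width. Foot 29 mm up when hung.
- frame_0_grip (a point): Middle of the handle of frame_0, 136 mm above its underside.
- frame_1_grip (a point): Middle of the handle of frame_1, 136 mm above its underside.
- frame_2_grip (a point): Middle of the handle of frame_2, 136 mm above its underside.
- frame_3_grip (a point): Middle of the handle of frame_3, 136 mm above its underside.
- masking_tape: Roll of masking tape, 96 mm across, 25 mm high, lying on the bench; not part of the job.

How it is judged:
By the outcome, as a careful person would: the job done as asked, in the order asked, and still so for the second after the job is handed in, with the robot touching nothing.
Of frame_0, frame_1, frame_2, frame_3 only 3 to 4 are there at a start; the rules pass over those that are not, and their reading is None.
At some moment in a run one of frame_0, frame_1, frame_2, frame_3 may be knocked a few centimetres aside while the robot is not near it.
It also fails if it takes over 200 s, if anything falls off the work surface, if the arm or the gripper's body presses on something with over 40 N, if the wrist force passes 120 N, or if a joint passes its speed limit or range.

## Working session

There is one attempt and no reset: what is moved stays moved. The work goes in short steps, Python scripts to look and compute and a tool call to move; the robot and the scene stay as the last step left them, time stands still between calls to the robot, and variables do not carry over. Pictures are saved under pics/ and viewed, and the job is handed in when it is done.

Besides the shell and the picture viewer there is one more tool, called after "Request:" in YAML: its name, and indented under it one key for each argument. send_rows: Moves the arm, as the interface text tells. Its arguments: {"type":"object","properties":{"moves":{"type":"array","items":{"type":"array","items":{"type":"number"}}},"grip_force":{"type":"number"}},"required":["moves"]}

```bash
ls; mkdir -p pics
python3 - <<'E'
from workcell import state, cams, r
import cv2
s=state();print(s)
for n in("scene","top","wrist"):
    c=cams.calibration(n);print(n,c)
    cv2.imwrite(f"pics/{n}0.png",cams.get_image(n)[:,:,::-1])
E
```

```text
pics
{'time_s': 0.0, 'joint_positions': array([-1.26329825e+00,  5.28619589e-02,  1.40175878e+00, -3.35239375e-05,
        1.68861240e+00, -7.02646114e-02]), 'joint_velocities': array([ 0.0019886 , -0.00144511, -0.00095579, -0.0002024 , -0.00021957,
        0.00138546]), 'effort': array([ 1.95588545e-04, -3.81661749e+01, -3.60189629e+01,  2.34895111e-06,
        6.18127073e-03, -7.32509136e-06]), 'eef_pos': array([ 0.19355998, -0.48762263,  0.1995421 ]), 'eef_rot': array([ 0.39757779,  0.58544965, -0.39687888,  0.58452354]), 'force': array([0.14390117, 0.51585458, 1.10692071]), 'ft_torque': array([-0.00277101,  0.03951028, -0.01118236]), 'gripper_width': 0.08514518514683386}
scene {'mtx': array([[488.82683196,   0.        , 277.57015092],
       [  0.        , 488.82683196, 203.45269602],
       [  0.        ,   0.        ,   1.        ]]), 'R': array([[-0.58637526, -0.80984188, -0.01789374],
       [-0.5368642 ,  0.40507458, -0.74006176],
       [ 0.60658131, -0.4243474 , -0.67230083]]), 't': array([0.24050622, 0.41498679, 1.22007392])}
top {'mtx': array([[522.58338794,   0.        
[... 155 characters left out ...]
545, -0.00183018],
       [-0.91140343, -0.02787394, -0.41056891],
       [ 0.41031485,  0.01455697, -0.91182774]]), 't': array([-0.06782754,  0.51220603,  1.44707735])}
wrist {'mtx': array([[325.1922621 ,   0.        , 281.68316058],
       [  0.        , 325.1922621 , 207.23180411],
       [  0.        ,   0.        ,   1.        ]]), 'tool_from_camera': array([[ 1.15602261e-03, -3.09687157e-01,  9.50837803e-01,
        -1.72971617e-01],
       [-1.05664925e-03, -9.50838286e-01, -3.09686030e-01,
         7.93528879e-02],
       [ 9.99998774e-01, -6.46698000e-04, -1.42642126e-03,
         7.80493611e-04],
       [ 0.00000000e+00,  0.00000000e+00,  0.00000000e+00,
         1.00000000e+00]])}
```

View pics/scene0.png

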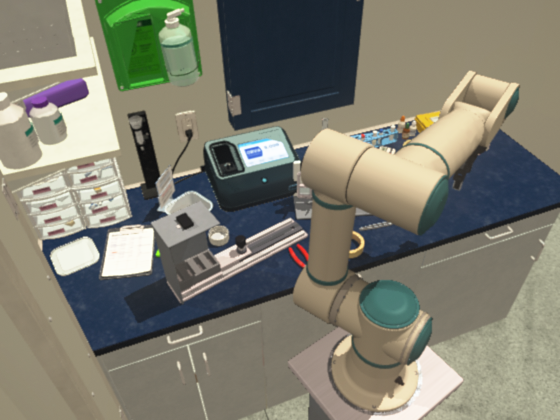

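View pics/top0.png

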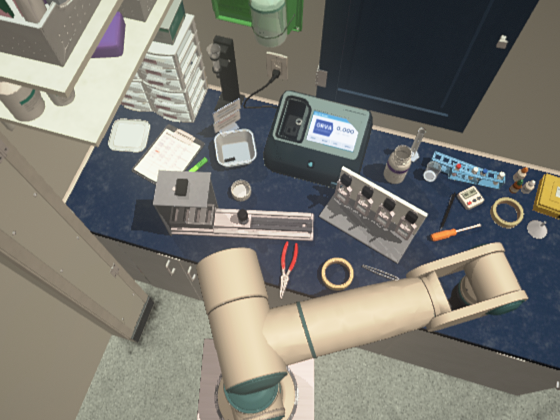

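View pics/wrist0.png

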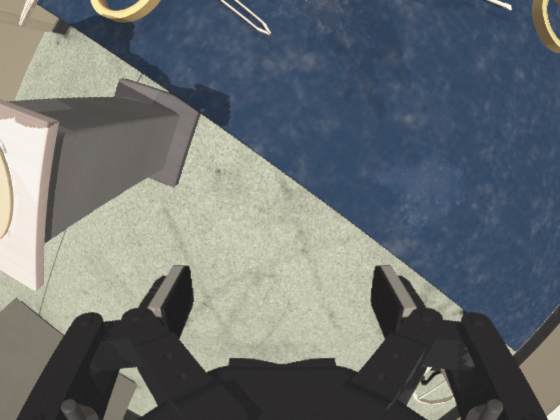

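The top view shows the hood around (185,195), the knob at (243,215), the index plate and rails out to (312,225), and the hook stand with plates at about x 340–410, y 180–220. I'll enlarge these.

```bash
cat > h.py <<'E'
import numpy as np, cv2
from scipy.spatial.transform import Rotation as Ro
from workcell import state, cams, r
def pose():
    s=state(); return np.array(s['eef_pos']), Ro.from_quat(s['eef_rot']).as_matrix()
def ray(n,u,v,P=None):
    c=cams.calibration(n);K=c['mtx']
    x=(u-K[0,2])/K[0,0];y=(v-K[1,2])/K[1,1]
    if n!='wrist':
        d=c['R'].T@np.array([x,y,1]);o=-c['R'].T@c['t']
    else:
        th=np.hypot(x,y);k=np.sin(th)/th if th>1e-9 else 1
        d=np.array([x*k,y*k,np.cos(th)]);T=c['tool_from_camera'];p,R=P or pose()
        d=R@(T[:3,:3]@d);o=p+R@T[:3,3]
    return o,d/np.linalg.norm(d)
def onz(n,u,v,z,P=None):
    o,d=ray(n,u,v,P);return o+d*(z-o[2])/d[2]
def proj(n,X,P=None):
    c=cams.calibration(n);K=c['mtx'];X=np.asarray(X,float)
    if n!='wrist':
        q=c['R']@X+c['t'];return K[0,0]*q[0]/q[2]+K[0,2],K[1,1]*q[1]/q[2]+K[1,2]
    T=c['tool_from_camera'];p,R=P or pose()
    q=T[:3,:3].T@(R.T@(X-p)-T[:3,3]);th=np.arctan2(np.hypot(q[0],q[1]),q[2]);a=np.arctan2(q[1],q[0])
    return K[0,0]*th*np.cos(a)+K[0,2],K[0,0]*th*np.sin(a)+K[1,2]
def tri(obs):
    A=np.zeros((3,3));b=np.zeros(3)
    for o,d in obs:
        M=np.eye(3)-np.outer(d,d);A+=M;b+=M@o
    X=np.linalg.solve(A,b);return X,[np.linalg.norm((np.eye(3)-np.outer(d,d))@(X-o)) for o,d in obs]
def snap(n,f,box=None,k=1):
    im=cams.get_image(n)[:,:,::-1].copy()
    cv2.imwrite(f'pics/{f}_full.png',im)
    if box: im=im[box[1]:box[3],box[0]:box[2]]
    cv2.imwrite(f'pics/{f}.png',cv2.resize(im,None,fx=k,fy=k,interpolation=cv2.INTER_CUBIC)); return im
E
python3 - <<'E'
import cv2
im=cv2.imread('pics/top0.png')
cv2.imwrite('pics/t_a.png',cv2.resize(im[160:250,140:330],None,fx=4.2,fy=4.2,interpolation=cv2.INTER_CUBIC))
cv2.imwrite('pics/t_b.png',cv2.resize(im[155:265,310:440],None,fx=5.4,fy=5.4,interpolation=cv2.INTER_CUBIC))
E
```

```text
(no output)
```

View pics/t_a.png

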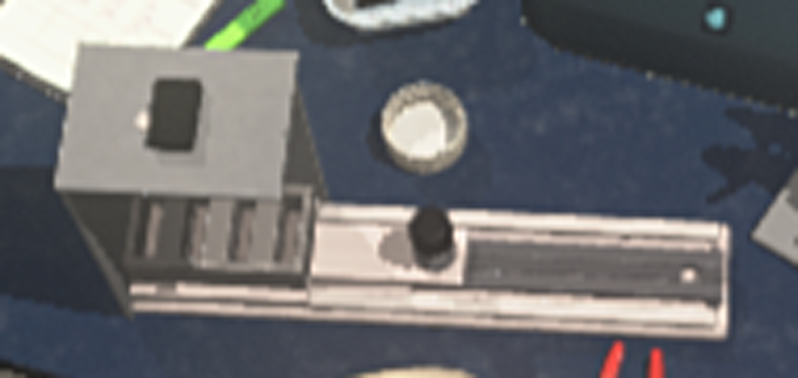

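View pics/t_b.png

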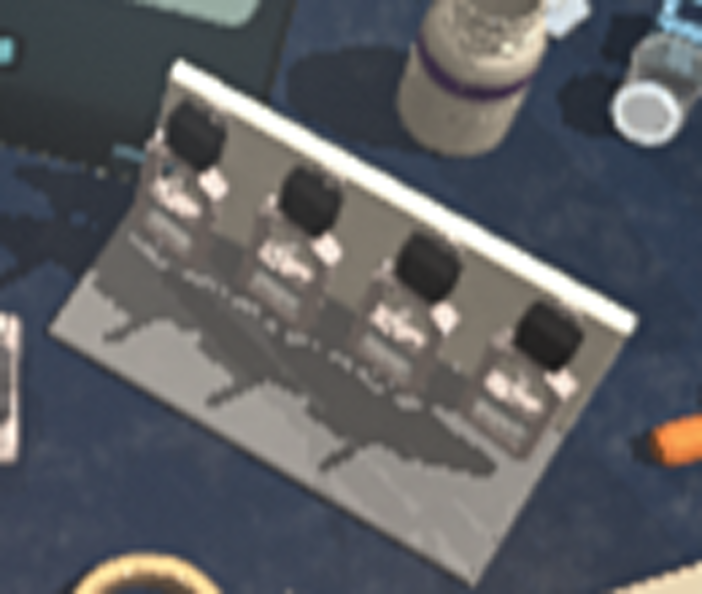

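Run:
```python
from h import *
A=lambda u,v:(140+u/4.2,160+v/4.2)
B=lambda u,v:(310+u/5.4,155+v/5.4)
p=lambda n,X:print(n,np.round(X,4))
p('knob',onz('top',*A(432,222),.086)); 
for n,q in dict(br=(728,225),bfr=(725,337),bfl=(131,314)).items(): p(n,onz('top',*A(*q),.012))
R=[onz('top',*A(*q),.242) for q in ((80,43),(299,53),(287,197),(57,187))]
for x in R:p('roof',x)
p('roofc',np.mean(R,0)); 
a=R[1]-R[0];print('yaw',np.arctan2(-a[0],-a[1]) , np.arctan2(-a[1],a[0]))
b1=onz('top',*B(180,62),.154);b2=onz('top',*B(636,320),.154);p('b',b1);p('b',b2)
for q in((50,330),(472,585)): p('sf',onz('top',*B(*q),.008))
for q in((196,133),(310,200),(428,267),(547,335)): p('handle',onz('top',*B(*q),.165))
```

```text
knob [0.5085 0.0621 0.086 ]
br [ 0.5454 -0.1545  0.012 ]
bfr [ 0.4549 -0.1528  0.012 ]
bfl [0.4596 0.2879 0.012 ]
roof [0.563  0.2896 0.242 ]
roof [0.56   0.1432 0.242 ]
roof [0.4548 0.1419 0.242 ]
roof [0.4574 0.2911 0.242 ]
roofc [0.5088 0.2164 0.242 ]
yaw 0.02107380851167691 1.5918701353065736
b [ 0.6396 -0.236   0.154 ]
b [ 0.4906 -0.4756  0.154 ]
sf [ 0.5389 -0.1736  0.008 ]
sf [ 0.3892 -0.4119  0.008 ]
handle [ 0.5897 -0.2426  0.165 ]
handle [ 0.551  -0.3031  0.165 ]
handle [ 0.5131 -0.3644  0.165 ]
handle [ 0.4756 -0.4248  0.165 ]
```

```bash
cat >> h.py <<'E'
def plan(X=None,jaw=None):
    """print remaining shift in current tool axes (mm), tilt error and turn (deg) about tool x to bring jaw (z axis) to direction jaw deg (mod 180)"""
    p,R=pose();print('tcp',np.round(p,4),'R',np.round(R,3).tolist(),'w',round(state()['gripper_width'],4),'F',np.round(state()['force'],1),'t',round(state()['time_s'],2))
    cur=np.degrees(np.arctan2(R[1,2],R[0,2]))
    if jaw is not None:
        e=[((j-cur+180)%360-180) for j in (jaw,jaw+180)]
        # full rotvec to exact down pose
        for j in (jaw,jaw+180):
            z=np.array([np.cos(np.radians(j)),np.sin(np.radians(j)),0]);x=np.array([0,0,-1.]);Rt=np.c_[x,np.cross(z,x),z]
            print('rotvec to',j,np.round(np.degrees(Ro.from_matrix(R.T@Rt).as_rotvec()),2))
            if X is not None: print('   shift after turn',np.round(Rt.T@(np.array(X)-p)*1000,1))
    if X is not None: print('shift now',np.round(R.T@(np.array(X)-p)*1000,1))
    print('q',np.round(state()['joint_positions'],3),'jaw',round(cur,1))
E
python3 -c "
from h import *
plan([.5085,.02,.28],0)"
```

```text
tcp [ 0.1936 -0.4877  0.1998] R [[-0.0, 0.929, 0.369], [0.001, 0.369, -0.929], [-1.0, 0.0, -0.001]] w 0.0852 F [ 0.  -0.7  0.2] t 0.15
rotvec to 0 [-6.835e+01 -6.000e-02 -4.000e-02]
   shift after turn [-80.2 507.7 314.9]
rotvec to 180 [ 1.1165e+02 -5.0000e-02  6.0000e-02]
   shift after turn [ -80.2 -507.7 -314.9]
shift now [ -79.8  480.  -355.9]
q [-1.263  0.053  1.401  0.     1.689 -0.07 ] jaw -68.4
```

Request:
send_rows:
  moves:
    - [-10, 0, 0, -8.5, 0, 0, -0.3]
    - [-10, 0, 0, -8.5, 0, 0, -0.3]
    - [-10, 0, 0, -8.5, 0, 0, -0.3]
    - [-10, 0, 0, -8.5, 0, 0, -0.3]
    - [-10, 0, 0, -8.5, 0, 0, -0.3]
    - [-10, 0, 0, -8.5, 0, 0, -0.3]
    - [-10, 0, 0, -8.5, 0, 0, -0.3]
    - [-10, 0, 0, -8.5, 0, 0, -0.3]

```text
time_s: 0.95
eef_pos: [0.1937, -0.4879, 0.2805]
eef_rot: [0.0, 0.707, 0.0, 0.707]
force: [-0.1, -0.3, -0.1]
gripper_width: 0.0555
```

Request:
send_rows:
  moves:
    - [0, 36, 23, 0, 0, 0, -0.3]
    - [0, 36, 23, 0, 0, 0, -0.3]
    - [0, 36, 23, 0, 0, 0, -0.3]
    - [0, 36, 23, 0, 0, 0, -0.3]
    - [0, 36, 23, 0, 0, 0, -0.3]
    - [0, 36, 23, 0, 0, 0, -0.3]
    - [0, 36, 23, 0, 0, 0, -0.3]
    - [0, 36, 23, 0, 0, 0, -0.3]

```text
time_s: 1.75
eef_pos: [0.38, -0.1995, 0.2803]
eef_rot: [0.002, 0.707, -0.002, 0.707]
force: [0.4, 0.1, 0.3]
gripper_width: 0.0552
```

Request:
send_rows:
  moves:
    - [0, 36, 22, 0, 0, 0, -0.3]
    - [0, 36, 22, 0, 0, 0, -0.3]
    - [0, 36, 22, 0, 0, 0, -0.3]
    - [0, 36, 22, 0, 0, 0, -0.3]
    - [0, 36, 22, 0, 0, 0, -0.3]
    - [0, 36, 22, 0, 0, 0, -0.3]
    - [0, 0, 0, 0, 0, 0, -0.3]
    - [0, 0, 0, 0, 0, 0, -0.3]

```text
time_s: 2.55
eef_pos: [0.5127, 0.0145, 0.2797]
eef_rot: [0.001, 0.708, -0.002, 0.707]
force: [-0.7, -0.6, 0.2]
gripper_width: 0.0555
```

```bash
python3 -c "
from h import *
plan([.5085,.02,.28],0)
P=pose();snap('wrist','w1');snap('top','t1')
print(proj('wrist',[.5085,.0621,.086],P))"
```

```text
tcp [0.5127 0.0145 0.2797] R [[-0.001, 0.005, 1.0], [-0.0, 1.0, -0.005], [-1.0, -0.0, -0.001]] w 0.0555 F [-0.7 -0.6  0.2] t 2.55
rotvec to 0 [-0.26 -0.09  0.02]
   shift after turn [-0.3  5.5 -4.2]
rotvec to 180 [1.7974e+02 3.0000e-02 1.3000e-01]
   shift after turn [-0.3 -5.5  4.2]
shift now [-0.3  5.4 -4.3]
q [-0.043  0.016  1.282 -0.     1.846 -0.039] jaw -0.3
(np.float64(278.0210577171591), np.float64(132.73692034156613))
```

View pics/w1.png

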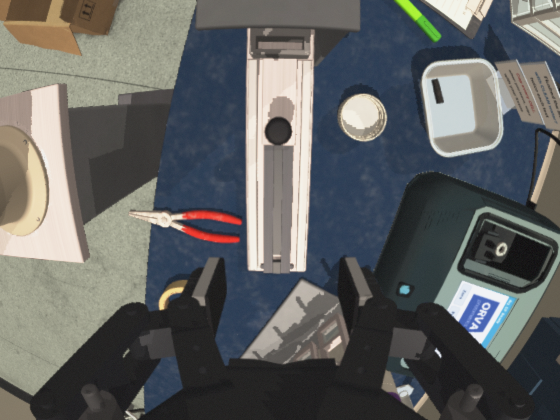

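View pics/t1.png

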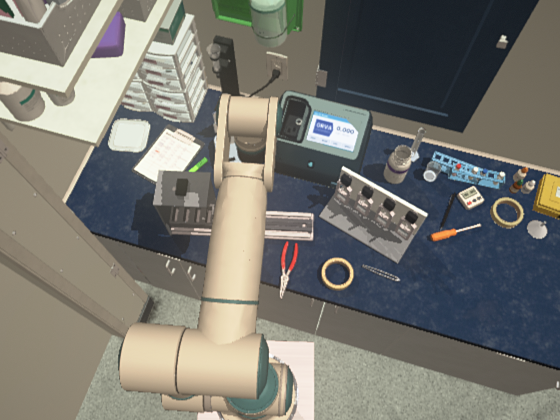

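The wrist view shows the knob at (278,131), where I predicted (278,133). The base spans columns 247–315 and ends at row 270. Next I'll measure the yaw from the base edges.

Run:
```python
import cv2
im=cv2.imread('pics/w1_full.png')
cv2.imwrite('pics/w1a.png',cv2.resize(im[20:150,200:350],None,fx=4.6,fy=4.6,interpolation=cv2.INTER_CUBIC))
cv2.imwrite('pics/w1b.png',cv2.resize(im[150:280,200:350],None,fx=4.6,fy=4.6,interpolation=cv2.INTER_CUBIC))
```

```text
(no output)
```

View pics/w1a.png

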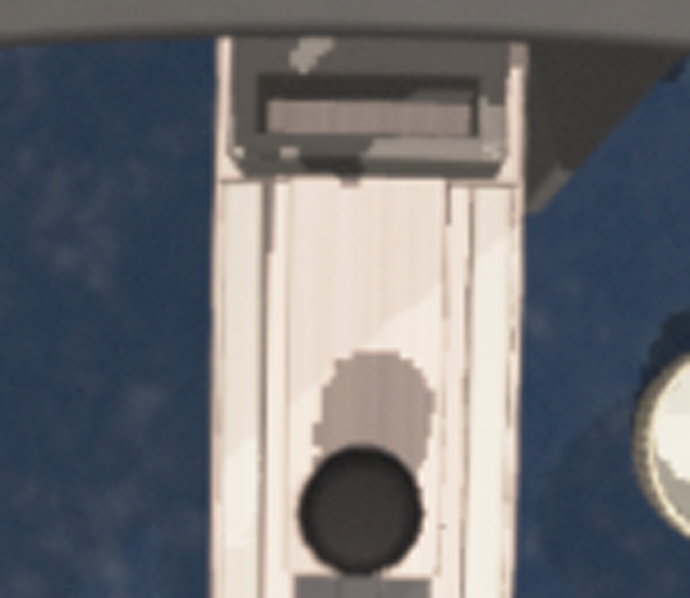

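View pics/w1b.png

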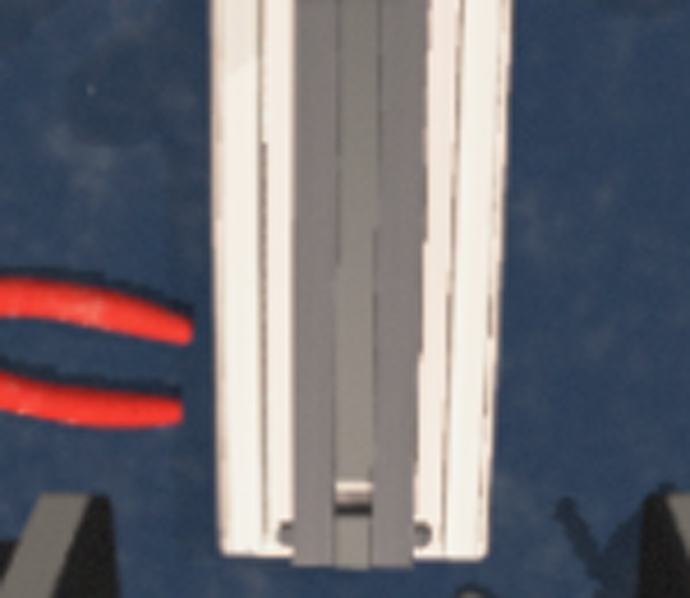

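Run:
```python
from h import *
P=pose()
A=lambda u,v:(200+u/4.6,20+v/4.6)
B=lambda u,v:(200+u/4.6,150+v/4.6)
for l in ([A(216,180),A(213,400),A(213,590),B(214,250),B(219,550)],[A(523,180),A(517,400),A(514,590),B(505,250),B(489,550)]):
    X=np.array([onz('wrist',*q,.012,P) for q in l]);print(np.round(X,4));print(np.polyfit(X[:,1],X[:,0],1))
print('knob',onz('wrist',*A(360,510),.088,P))
print('slot0 rim',[np.round(onz('wrist',*A(*q),.07,P),4) for q in((262,90),(478,90),(262,137),(475,137))])
```

```text
[[ 0.4673  0.156   0.012 ]
 [ 0.4654  0.0904  0.012 ]
 [ 0.464   0.0338  0.012 ]
 [ 0.4615 -0.0466  0.012 ]
 [ 0.4581 -0.1523  0.012 ]]
[0.02951681 0.46279876]
[[ 0.5559  0.1551  0.012 ]
 [ 0.554   0.0896  0.012 ]
 [ 0.5534  0.033   0.012 ]
 [ 0.5518 -0.0473  0.012 ]
 [ 0.5489 -0.1528  0.012 ]]
[0.0216755  0.55247789]
knob [0.50892551 0.06303587 0.088     ]
slot0 rim [array([0.4851, 0.1709, 0.07  ]), array([0.5392, 0.1704, 0.07  ]), array([0.485 , 0.1585, 0.07  ]), array([0.5383, 0.1579, 0.07  ])]
```

Request:
send_rows:
  moves:
    - [10, 24, -2, -1, 0, 0, -0.3]
    - [20, 24, -2, 0, 0, 0, -0.3]
    - [30, 0, 0, 0, 0, 0, -0.3]
    - [30, 0, 0, 0, 0, 0, -0.3]
    - [30, 0, 0, 0, 0, 0, -0.3]
    - [10, 0, 0, 0, 0, 0, -0.3]
    - [0, 0, 0, 0, 0, 0, -0.3]

```text
time_s: 3.35
eef_pos: [0.5079, 0.0611, 0.1495]
eef_rot: [-0.004, 0.708, 0.003, 0.706]
force: [-0.2, 0.3, 0.6]
gripper_width: 0.056
```

```bash
python3 -c "
from h import *
plan([.509,.0625,.055],-1.3)
P=pose();snap('wrist','w2')
"
```

```text
tcp [0.5079 0.0611 0.1495] R [[-0.002, -0.01, 1.0], [-0.0, 1.0, 0.01], [-1.0, -0.0, -0.002]] w 0.056 F [-0.2  0.3  0.6] t 3.35
rotvec to -1.3 [ 1.86 -0.13  0.02]
   shift after turn [94.5  1.4  1.1]
rotvec to 178.7 [-1.7814e+02 -3.0000e-02 -2.1000e-01]
   shift after turn [94.5 -1.4 -1.1]
shift now [94.5  1.4  1.4]
q [ 0.048  0.037  1.518 -0.     1.589  0.038] jaw 0.6
```

View pics/w2.png

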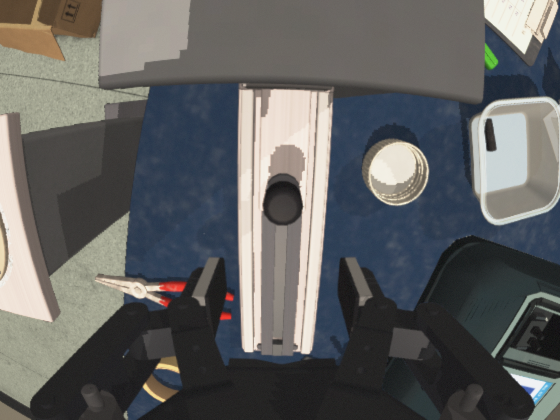

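The knob at (282,203) sits centred between the fingers. I'll descend now.

Request:
send_rows:
  moves:
    - [24, 1, 1, 1.8, 0, 0, -0.3]
    - [24, 0, 0, 0, 0, 0, -0.3]
    - [24, 0, 0, 0, 0, 0, -0.3]
    - [22, 0, 0, 0, 0, 0, -0.3]
    - [0, 0, 0, 0, 0, 0, -0.3]

```text
time_s: 3.9
eef_pos: [0.5089, 0.0627, 0.0555]
eef_rot: [0.007, 0.708, -0.007, 0.706]
force: [0.3, -0.1, 0.3]
gripper_width: 0.0554
```

Request:
send_rows:
  moves:
    - [0, 0, 0, 0, 0, 0, 1]
    - [0, 0, 0, 0, 0, 0, 1]
    - [0, 0, 0, 0, 0, 0, 1]
    - [0, 0, 0, 0, 0, 0, 1]
    - [0, 0, 0, 0, 0, 0, 1]
  grip_force: 60

```text
time_s: 4.4
eef_pos: [0.5107, 0.0632, 0.0591]
eef_rot: [0.007, 0.706, -0.007, 0.708]
force: [-4.2, 0.1, 7.8]
gripper_width: -0.0001
```

```bash
python3 -c "
from h import *
plan([.509,.0625,.055],-1.3)
P=pose();snap('wrist','w3')
"
```

```text
tcp [0.5107 0.0632 0.0591] R [[0.003, 0.02, 1.0], [0.0, 1.0, -0.02], [-1.0, 0.0, 0.003]] w -0.0001 F [-4.2  0.1  7.8] t 4.4
rotvec to -1.3 [ 0.15  0.18 -0.01]
   shift after turn [ 4.1 -0.7 -1.6]
rotvec to 178.7 [-1.7985e+02  2.0000e-02  2.7000e-01]
   shift after turn [4.1 0.7 1.6]
shift now [ 4.1 -0.7 -1.7]
q [ 0.051  0.115  1.622 -0.     1.402  0.071] jaw -1.1
```

View pics/w3.png

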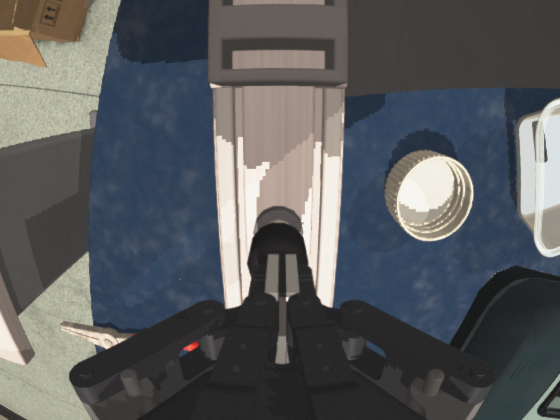

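```bash
python3 -c "
from h import *
p=np.array([.5079,.0611,.1495]);R=np.array([[-0.002, -0.01, 1.0], [-0.0, 1.0, 0.01], [-1.0, -0.0, -0.002]])
print(proj('wrist',[.509,.0625,.088],(p,R)),proj('wrist',[.509,.0625,.064],(p,R)))
P=pose();print('now',proj('wrist',[.509,.0625,.09],P),proj('wrist',[.509,.0625,.064],P),'tcp',proj('wrist',P[0],P))
print(proj('scene',[.509,.0625,.075]),proj('scene',P[0]))
im=snap('scene','s3',(170,170,330,310),4.5)
"
```

```text
(np.float64(283.23307275205207), np.float64(208.73710589103962)) (np.float64(283.19325841940974), np.float64(199.69056103822953))
now (np.float64(278.2517368967476), np.float64(270.8977538068466)) (np.float64(278.60755781724066), np.float64(248.7072005152732)) tcp (np.float64(281.4586919090057), np.float64(243.9759340405679))
(np.float64(240.56304492291792), np.float64(241.00506414717697)) (np.float64(240.44253505335965), np.float64(244.4559159475176))
```

View pics/s3.png

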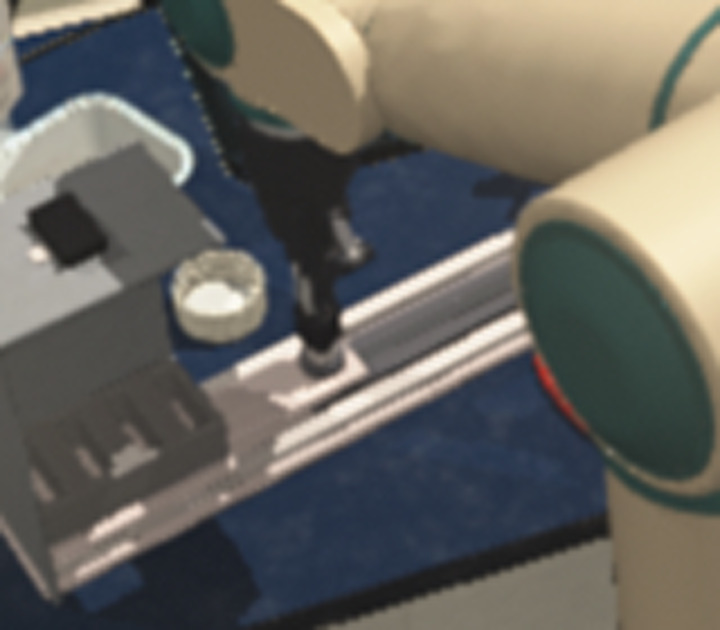

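Run:
```python
from h import *
im=cv2.imread('pics/w3_full.png')
cv2.imwrite('pics/w3a.png',cv2.resize(im[190:370,200:370],None,fx=3.3,fy=3.3,interpolation=cv2.INTER_CUBIC))
P=pose()
for z in (.03,.05,.06,.07,.09): print(z,onz('wrist',279,212,z,P),onz('wrist',279,225,z,P))
```

```text
0.03 [0.5092561  0.07301212 0.03      ] [0.50903853 0.06387596 0.03      ]
0.05 [0.50953838 0.07980855 0.05      ] [0.50934235 0.0715769  0.05      ]
0.06 [0.50967951 0.08320676 0.06      ] [0.50949425 0.07542737 0.06      ]
0.07 [0.50982065 0.08660498 0.07      ] [0.50964616 0.07927785 0.07      ]
0.09 [0.51010292 0.09340141 0.09      ] [0.50994997 0.08697879 0.09      ]
```

View pics/w3a.png

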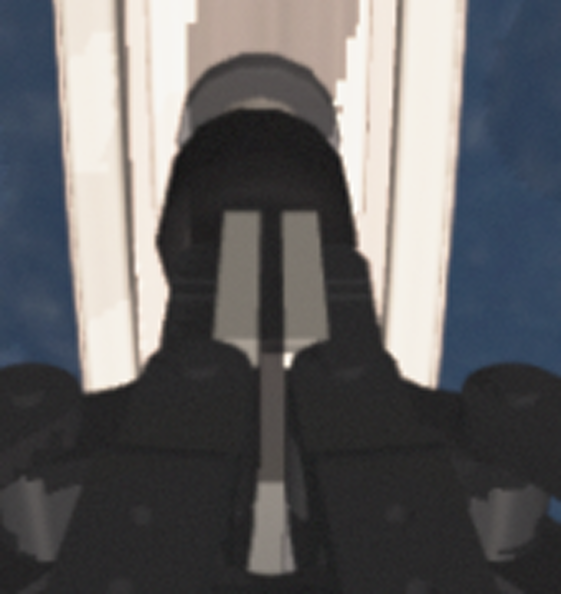

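Request:
send_rows:
  moves:
    - [-4, 0, 0, 0, 0, 0, 1]
    - [-4, 0, 0, 0, 0, 0, 1]
    - [0, 0, 0, 0, 0, 0, 1]

```text
time_s: 4.8
eef_pos: [0.5104, 0.063, 0.0657]
eef_rot: [0.007, 0.706, -0.007, 0.708]
force: [0.6, 0.3, -0.4]
gripper_width: 0.0001
```

```bash
python3 -c "
from h import *
plan()
P=pose();snap('wrist','w4',(200,190,370,370),3.3)
"
```

```text
tcp [0.5104 0.063  0.0657] R [[0.002, 0.02, 1.0], [0.0, 1.0, -0.02], [-1.0, 0.0, 0.002]] w 0.0001 F [ 0.6  0.3 -0.4] t 4.8
q [ 0.051  0.108  1.615 -0.     1.416  0.071] jaw -1.2
```

View pics/w4.png

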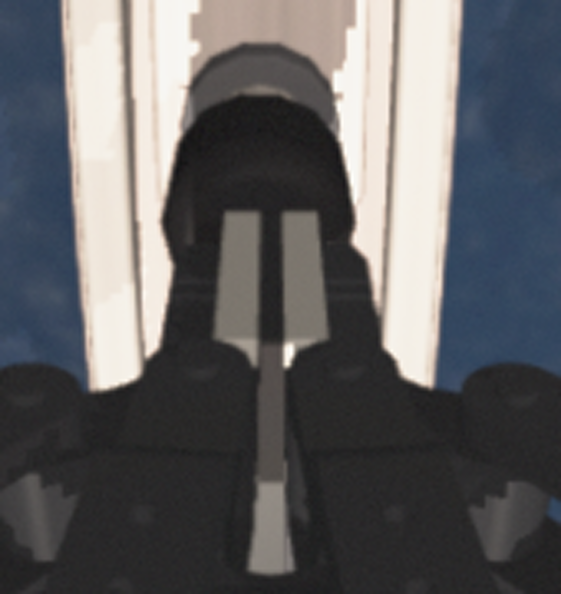

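```bash
python3 -c "
from h import *
p,R=pose()
for d in (0,5,10,15,20,25,30): print(d,proj('wrist',p-R[:,0]*d/1000,(p,R)))
q1=(np.array([.5127,.0145,.2797]),np.array([[-0.001,.005,1.0],[0,1,-.005],[-1,0,-.001]]))
q2=(np.array([.5079,.0611,.1495]),np.array([[-0.002,-.01,1.0],[0,1,.01],[-1,0,-.002]]))
print(tri([ray('wrist',278.2,130.9,q1),ray('wrist',282,203,q2)]))
print(tri([ray('wrist',278.2,130.9,q1),ray('wrist',282,203,q2),ray('top',243,213)]))
print(tri([ray('wrist',278.2,130.9,q1),ray('top',243,213)]))
"
```

```text
0 (np.float64(281.4570604961953), np.float64(243.97631933727675))
5 (np.float64(281.4411560198069), np.float64(247.60232367594725))
10 (np.float64(281.42446104306117), np.float64(251.40987405605088))
15 (np.float64(281.4069200780012), np.float64(255.4118281444893))
20 (np.float64(281.38847290377197), np.float64(259.6221542330433))
25 (np.float64(281.36905414202), np.float64(264.05603318901933))
30 (np.float64(281.3485928042961), np.float64(268.72996767766136))
(array([0.50835441, 0.06341453, 0.0761879 ]), [np.float64(0.0003247743419148349), np.float64(0.0003247743419147796)])
(array([0.50897966, 0.06353757, 0.08085351]), [np.float64(0.0003557172590609931), np.float64(0.0015651358330018453), np.float64(0.001915175866327529)])
(array([0.50914404, 0.06294286, 0.08264017]), [np.float64(0.0010664801499493896), np.float64(0.0010664801499494013)])
```

```bash
python3 -c "
from h import *
p,R=pose()
for n,b in (('scene',(205,190,275,270)),('top',(205,165,285,245))):
    im=snap(n,'c_'+n,b,7)
    for z in (.035,.056,.066,.075,.09): print(n,z,(np.array(proj(n,[.509,.063,z]))-b[:2])*7)
"
```

```text
scene 0.035 [254.3350783  421.26903366]
scene 0.056 [251.01162898 388.10899872]
scene 0.066 [249.40640734 372.09274564]
scene 0.075 [247.94899547 357.55127864]
scene 0.09 [245.49278837 333.04423625]
top 0.035 [270.8163118 380.362976 ]
top 0.056 [267.64475835 361.58534037]
top 0.066 [266.10775774 352.48530852]
top 0.075 [264.70937003 344.20595421]
top 0.09 [262.34633613 330.2152742 ]
```

View pics/c_scene.png

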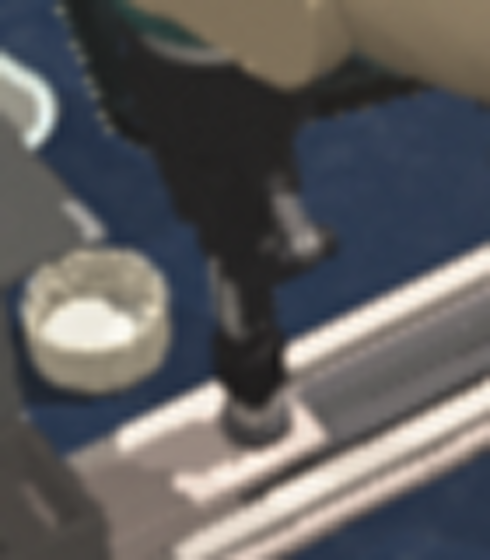

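View pics/c_top.png

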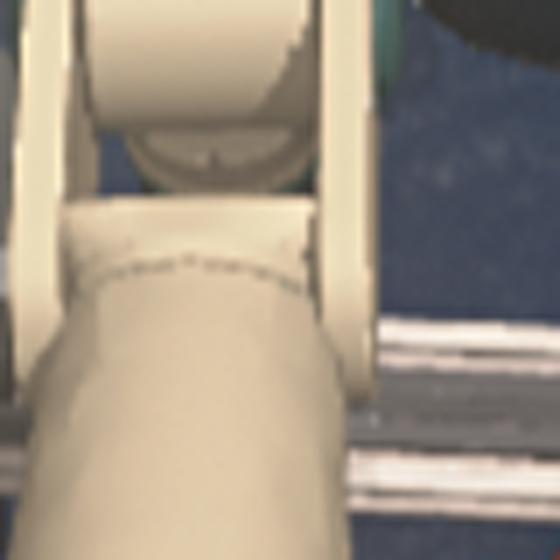

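Request:
send_rows:
  moves:
    - [-20, 0, 0, 0, 0, 0, 1]
    - [-15, 0, 0, 0, 0, 0, 1]
    - [0, 0, 0, 0, 0, 0, -0.2]
    - [0, 0, 0, 0, 0, 0, -0.2]
    - [0, 0, 0, 0, 0, 0, -0.2]

```text
time_s: 5.45
eef_pos: [0.509, 0.063, 0.0981]
eef_rot: [0.007, 0.708, -0.007, 0.706]
force: [-0.2, 0.5, -1.7]
gripper_width: 0.0432
```

```bash
python3 -c "
from h import *
plan([.509,.063,.045],-1.3)
P=pose();snap('wrist','w5',(180,150,390,370),2.7)
for d in (0,19): print(proj('wrist',P[0]-P[1][:,0]*d/1000+P[1][:,2]*.026,P))
"
```

```text
tcp [0.509  0.063  0.0981] R [[-0.002, 0.02, 1.0], [-0.0, 1.0, -0.02], [-1.0, -0.0, -0.002]] w 0.0432 F [-0.2  0.5 -1.7] t 5.45
rotvec to -1.3 [ 0.14 -0.11  0.01]
   shift after turn [53.1 -0.  -0. ]
rotvec to 178.7 [-1.7986e+02 -2.0000e-02 -1.8000e-01]
   shift after turn [53.1  0.   0. ]
shift now [53.1  0.   0.1]
q [ 0.051  0.077  1.581 -0.     1.486  0.071] jaw -1.2
(np.float64(325.7914768961792), np.float64(243.7307079983082))
(np.float64(330.15830507388284), np.float64(258.36290604509804))
```

View pics/w5.png

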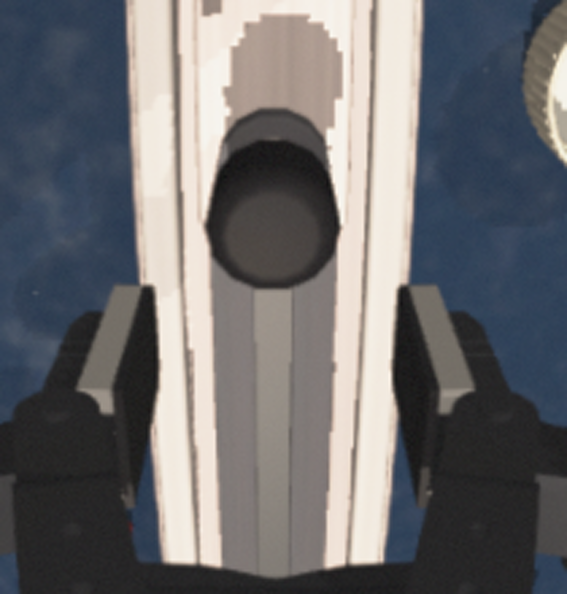

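Request:
send_rows:
  moves:
    - [15, 0, 0, 0, 0, 0, -0.2]
    - [15, 0, 0, 0, 0, 0, -0.2]
    - [15, 0, 0, 0, 0, 0, -0.2]
    - [8, 0, 0, 0, 0, 0, -0.2]
    - [0, 0, 0, 0, 0, 0, -0.2]

```text
time_s: 6.0
eef_pos: [0.5086, 0.063, 0.0447]
eef_rot: [0.007, 0.708, -0.007, 0.706]
force: [-0.2, 0.0, -0.0]
gripper_width: 0.0514
```

```bash
python3 -c "
from h import *
plan([.509,.063,.045],-1.3)
P=pose();snap('wrist','w6',(180,150,390,370),2.7)
snap('scene','s6',(205,190,275,270),7)
"
```

```text
tcp [0.5086 0.063  0.0447] R [[-0.003, 0.02, 1.0], [-0.0, 1.0, -0.02], [-1.0, -0.0, -0.003]] w 0.0514 F [-0.2  0.  -0. ] t 6.0
rotvec to -1.3 [ 0.15 -0.18  0.02]
   shift after turn [-0.3  0.   0.4]
rotvec to 178.7 [-1.7985e+02 -3.0000e-02 -2.9000e-01]
   shift after turn [-0.3 -0.  -0.4]
shift now [-0.3  0.   0.4]
q [ 0.051  0.131  1.635 -0.     1.379  0.071] jaw -1.2
```

View pics/w6.png

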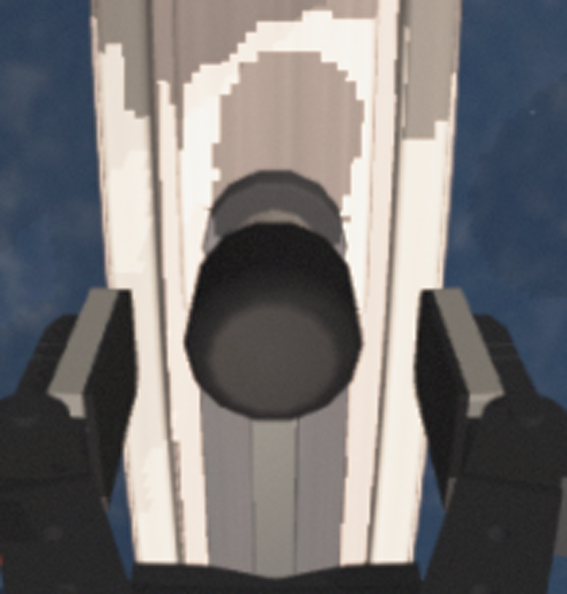

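View pics/s6.png

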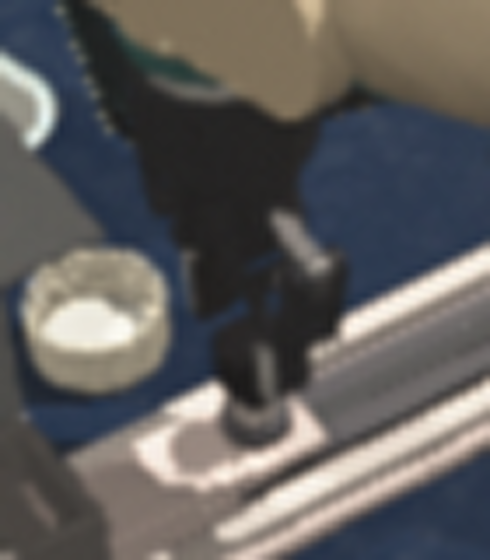

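The fingers now straddle the knob, which spans about crop (185–360, 225–420). I'll go a little lower and close.

Request:
send_rows:
  moves:
    - [3, 0, 0, 0, 0, 0, -0.2]
    - [0, 0, 0, 0, 0, 0, 1]
    - [0, 0, 0, 0, 0, 0, 1]
    - [0, 0, 0, 0, 0, 0, 1]
    - [0, 0, 0, 0, 0, 0, 1]
  grip_force: 60

```text
time_s: 6.6
eef_pos: [0.5085, 0.0631, 0.0442]
eef_rot: [0.007, 0.708, -0.007, 0.706]
force: [-8.8, -0.3, 7.7]
gripper_width: 0.029
```

```bash
python3 -c "
from h import *
plan([.509,.063,.045],-1.3)
P=pose();snap('wrist','w7',(180,150,390,370),2.7)
"
```

```text
tcp [0.5085 0.0631 0.0442] R [[-0.003, 0.02, 1.0], [-0.0, 1.0, -0.02], [-1.0, -0.0, -0.003]] w 0.029 F [-8.8 -0.3  7.7] t 6.6
rotvec to -1.3 [ 0.16 -0.17  0.02]
   shift after turn [-0.8 -0.1  0.5]
rotvec to 178.7 [-1.7984e+02 -2.0000e-02 -2.6000e-01]
   shift after turn [-0.8  0.1 -0.5]
shift now [-0.8 -0.1  0.5]
q [ 0.051  0.131  1.636 -0.     1.378  0.071] jaw -1.1
```

View pics/w7.png

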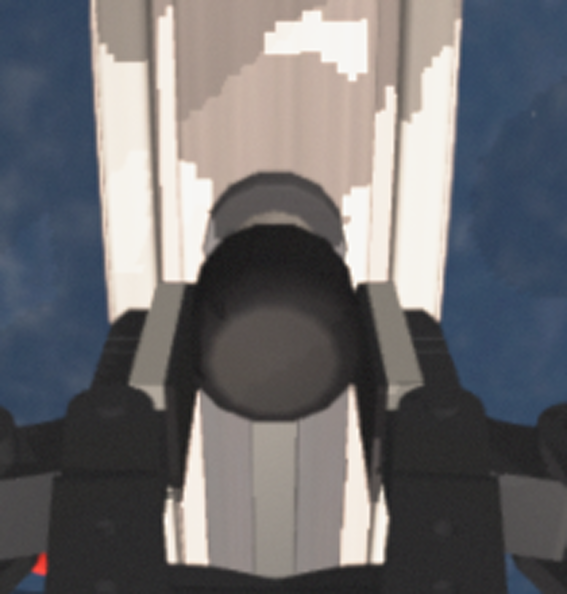

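Width is 29 mm on a 32 mm knob with an upward force, so the grip is too high. I'll reopen, go 10 mm lower and close again.

Request:
send_rows:
  moves:
    - [0, 0, 0, 0, 0, 0, -0.2]
    - [0, 0, 0, 0, 0, 0, -0.2]
    - [5, 0, 0, 0, 0, 0, -0.2]
    - [5, 0, 0, 0, 0, 0, -0.2]
    - [0, 0, 0, 0, 0, 0, -0.2]

```text
time_s: 7.15
eef_pos: [0.509, 0.063, 0.0322]
eef_rot: [0.007, 0.708, -0.007, 0.706]
force: [0.9, -0.7, -0.0]
gripper_width: 0.0515
```

Request:
send_rows:
  moves:
    - [0, 0, 0, 0, 0, 0, 1]
    - [0, 0, 0, 0, 0, 0, 1]
    - [0, 0, 0, 0, 0, 0, 1]
    - [0, 0, 0, 0, 0, 0, 1]

```text
time_s: 7.55
eef_pos: [0.5084, 0.0631, 0.0337]
eef_rot: [0.007, 0.708, -0.007, 0.706]
force: [-9.5, -0.3, 6.2]
gripper_width: 0.0299
```

```bash
python3 -c "
from h import *
plan([.509,.063,.045],-1.3)
P=pose();snap('wrist','w8',(180,150,390,370),2.7)
"
```

```text
tcp [0.5084 0.0631 0.0337] R [[-0.003, 0.02, 1.0], [-0.0, 1.0, -0.02], [-1.0, -0.0, -0.003]] w 0.0299 F [-9.5 -0.3  6.2] t 7.55
rotvec to -1.3 [ 0.16 -0.19  0.01]
   shift after turn [-11.3  -0.1   0.6]
rotvec to 178.7 [-1.7984e+02 -2.0000e-02 -3.0000e-01]
   shift after turn [-11.3   0.1  -0.6]
shift now [-11.3  -0.1   0.6]
q [ 0.051  0.143  1.645 -0.     1.357  0.071] jaw -1.1
```

View pics/w8.png

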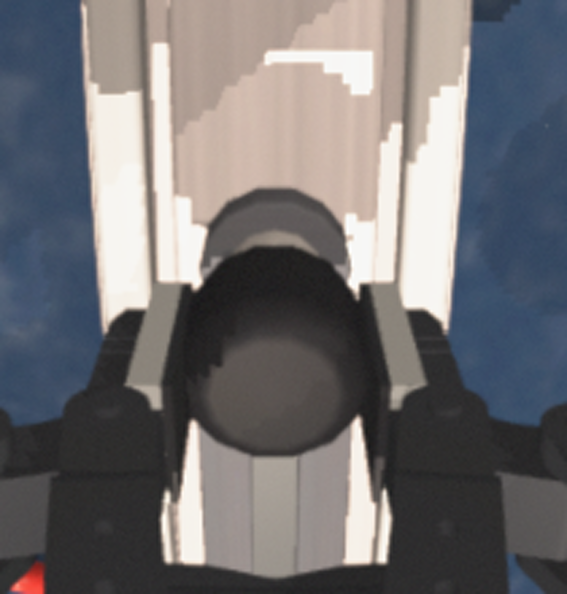

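Request:
send_rows:
  moves:
    - [-4, 0, 0, 0, 0, 0, 1]
    - [-4, 0, 0, 0, 0, 0, 1]
    - [-4, 0, 0, 0, 0, 0, 1]
    - [-4, 0, 0, 0, 0, 0, 1]
    - [0, 0, 0, 0, 0, 0, 1]

```text
time_s: 8.1
eef_pos: [0.5083, 0.0631, 0.0488]
eef_rot: [0.007, 0.708, -0.007, 0.706]
force: [-6.4, 0.1, -8.9]
gripper_width: 0.0294
```

```bash
python3 -c "
from h import *
plan([.509,.063,.045],-1.3)
P=pose();snap('wrist','w9',(180,150,390,370),2.7)
"
```

```text
tcp [0.5083 0.0631 0.0488] R [[-0.004, 0.02, 1.0], [-0.0, 1.0, -0.02], [-1.0, -0.0, -0.004]] w 0.0294 F [-6.4  0.1 -8.9] t 8.1
rotvec to -1.3 [ 0.15 -0.2   0.01]
   shift after turn [ 3.8 -0.1  0.7]
rotvec to 178.7 [-1.7985e+02 -2.0000e-02 -3.2000e-01]
   shift after turn [ 3.8  0.1 -0.7]
shift now [ 3.8 -0.1  0.7]
q [0.051 0.126 1.632 0.    1.388 0.071] jaw -1.1
```

View pics/w9.png

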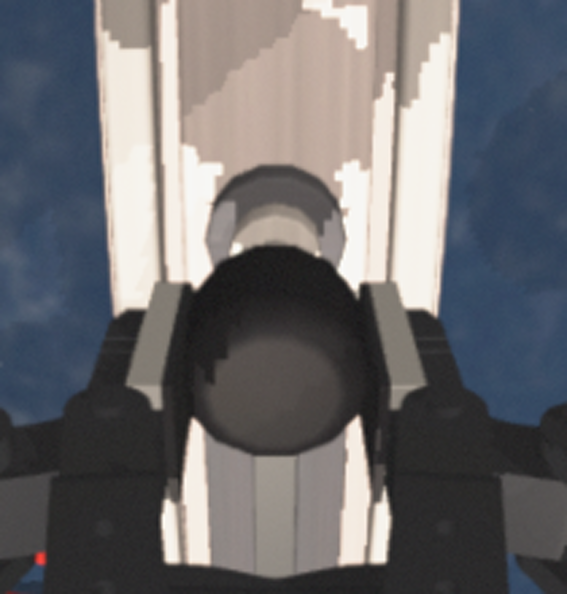

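The knob is up: the stem is visible and the spring reads 8.9 N. I'll draw the carriage out along tool −y.

Request:
send_rows:
  moves:
    - [0, -10, 0, 0, 0, 0, 1]
    - [0, -15, 0, 0, 0, 0, 1]
    - [0, -15, 0, 0, 0, 0, 1]
    - [0, 0, 0, 0, 0, 0, 1]

```text
time_s: 8.55
eef_pos: [0.5074, 0.0215, 0.0483]
eef_rot: [0.007, 0.708, -0.008, 0.706]
force: [-5.3, -0.9, -10.1]
gripper_width: 0.0296
```

Request:
send_rows:
  moves:
    - [0, -20, 0, 0, 0, 0, 1]
    - [0, -20, 0, 0, 0, 0, 1]
    - [0, -20, 0, 0, 0, 0, 1]
    - [0, -20, 0, 0, 0, 0, 1]
    - [0, 0, 0, 0, 0, 0, 1]

```text
time_s: 9.05
eef_pos: [0.5055, -0.0591, 0.0482]
eef_rot: [0.008, 0.709, -0.008, 0.705]
force: [-6.8, -1.6, -8.2]
gripper_width: 0.0298
```

Request:
send_rows:
  moves:
    - [0, -20, 0, 0, 0, 0, 1]
    - [0, -20, 0, 0, 0, 0, 1]
    - [0, -15, 0, 0, 0, 0, 1]
    - [0, -8, 0, 0, 0, 0, 1]
    - [0, 0, 0, 0, 0, 0, 1]
    - [0, 0, 0, 0, 0, 0, 1]

```text
time_s: 9.65
eef_pos: [0.5041, -0.1206, 0.0481]
eef_rot: [0.007, 0.709, -0.008, 0.705]
force: [-7.3, -0.6, -10.0]
gripper_width: 0.0294
```

```bash
python3 -c "
from h import *
plan([.504,-.1269,.045],-1.3)
P=pose();snap('wrist','w10')
"
```

```text
tcp [ 0.5041 -0.1206  0.0481] R [[-0.005, 0.021, 1.0], [-0.0, 1.0, -0.021], [-1.0, -0.0, -0.005]] w 0.0294 F [ -7.3  -0.6 -10. ] t 9.65
rotvec to -1.3 [ 0.09 -0.28  0.02]
   shift after turn [ 3.1 -6.3  0.1]
rotvec to 178.7 [-1.7991e+02 -4.0000e-02 -4.4000e-01]
   shift after turn [ 3.1  6.3 -0.1]
shift now [ 3.1 -6.3  0.1]
q [-0.305  0.144  1.613 -0.002  1.389 -0.284] jaw -1.2
```

View pics/w10.png

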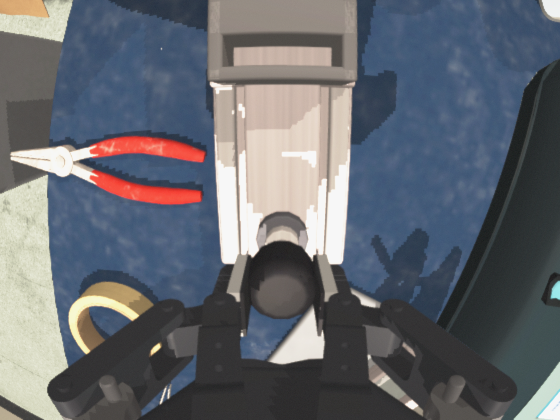

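Request:
send_rows:
  moves:
    - [0, -3, 0, 0, 0, 0, 1]
    - [0, -3.3, 0, 0, 0, 0, 1]
    - [0, 0, 0, 0, 0, 0, 1]
    - [3, 0, 0, 0, 0, 0, 1]
    - [3, 0, 0, 0, 0, 0, 1]
    - [3, 0, 0, 0, 0, 0, 1]
    - [0, 0, 0, 0, 0, 0, 1]

```text
time_s: 10.4
eef_pos: [0.504, -0.1264, 0.0391]
eef_rot: [0.007, 0.709, -0.007, 0.705]
force: [-8.5, -0.4, -7.1]
gripper_width: 0.0296
```

```bash
python3 -c "
from h import *
plan([.504,-.1269,.0337],-1.3)
"
```

```text
tcp [ 0.504  -0.1264  0.0391] R [[-0.005, 0.02, 1.0], [0.0, 1.0, -0.02], [-1.0, -0.0, -0.005]] w 0.0296 F [-8.5 -0.4 -7.1] t 10.4
rotvec to -1.3 [ 0.13 -0.28  0.  ]
   shift after turn [ 5.4 -0.5  0.1]
rotvec to 178.7 [-179.87   -0.     -0.45]
   shift after turn [ 5.4  0.5 -0.1]
shift now [ 5.4 -0.5  0.1]
q [-0.316  0.158  1.617 -0.002  1.371 -0.295] jaw -1.2
```

The knob is already at about 6 mm lift with the spring still pulling, so the pin is in the hole. I'll lower fully, then release and retreat upward.

Request:
send_rows:
  moves:
    - [3, 0, 0, 0, 0, 0, 1]
    - [2.5, 0, 0, 0, 0, 0, 1]
    - [0, 0, 0, 0, 0, 0, 1]
    - [0, 0, 0, 0, 0, 0, -0.2]
    - [0, 0, 0, 0, 0, 0, -0.2]
    - [0, 0, 0, 0, 0, 0, -0.2]

```text
time_s: 11.0
eef_pos: [0.5073, -0.1267, 0.0365]
eef_rot: [0.007, 0.706, -0.008, 0.708]
force: [0.2, -0.5, 0.3]
gripper_width: 0.0513
```

Request:
send_rows:
  moves:
    - [-20, 0, 0, 0, 0, 0, -0.2]
    - [-40, 0, 0, 0, 0, 0, -0.2]
    - [-40, 0, 0, 0, 0, 0, -0.2]
    - [-40, 0, 0, 0, 0, 0, -0.2]
    - [-40, 0, 0, 0, 0, 0, -0.2]
    - [-40, 0, 0, 0, 0, 0, -0.2]
    - [0, 0, 0, 0, 0, 0, -0.2]

```text
time_s: 11.7
eef_pos: [0.5082, -0.1269, 0.2628]
eef_rot: [0.006, 0.702, -0.009, 0.712]
force: [0.9, -0.6, 0.7]
gripper_width: 0.0513
```

```bash
python3 -c "
from h import *
plan([.504,-.1269,.0337],-1.3)
P=pose();snap('wrist','w11')
for X in ([.5043,-.1269,.088],[.5043,-.1269,.103]): print(proj('wrist',X,P),proj('scene',X))
snap('scene','s11')
"
```

```text
tcp [ 0.5082 -0.1269  0.2628] R [[0.013, 0.02, 1.0], [-0.004, 1.0, -0.02], [-1.0, -0.004, 0.013]] w 0.0513 F [ 0.9 -0.6  0.7] t 11.7
rotvec to -1.3 [0.15 0.76 0.23]
   shift after turn [ 2.291e+02 -1.000e-01 -4.200e+00]
rotvec to 178.7 [-179.84   -0.37    1.19]
   shift after turn [2.291e+02 1.000e-01 4.200e+00]
shift now [229.1   0.8  -7.2]
q [-0.315  0.031  1.3   -0.     1.797 -0.295] jaw -1.1
(np.float64(276.09709484996375), np.float64(177.0427311884176)) (np.float64(292.3544276130976), np.float64(212.3624461871564))
(np.float64(276.0331282827447), np.float64(180.2203901626454)) (np.float64(292.3662695439503), np.float64(208.82963371061024))
```

View pics/w11.png

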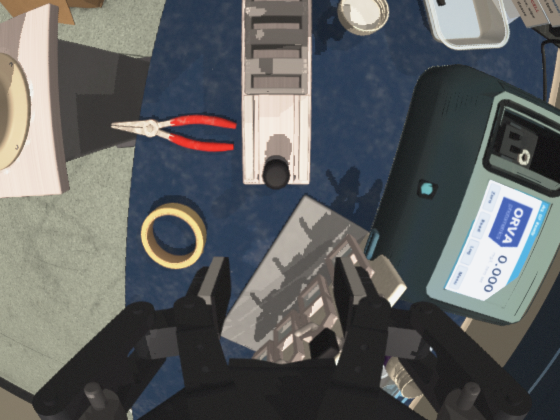

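View pics/s11.png

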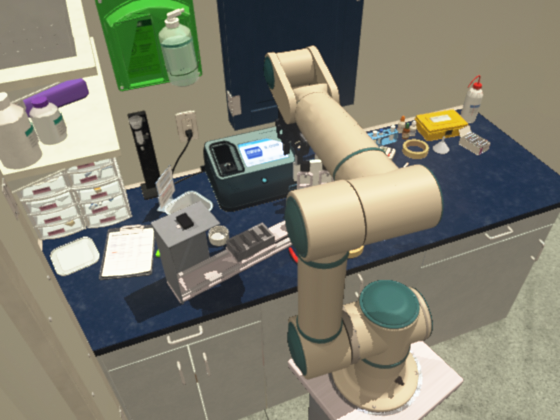

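The carriage is out and the pin has dropped. The fingertips turn out to sit about 30 mm behind the stated TCP, and I'll allow for that from here on. Next I'll turn to the stand's jaw direction of 58° and view the plates.

Request:
send_rows:
  moves:
    - [-5, 0, 0, 0, 0.7, 0.2, -0.2]
    - [0, 0, 0, -8.5, 0, 0, -0.2]
    - [0, 0, 0, -8.5, 0, 0, -0.2]
    - [0, 0, 0, -8.5, 0, 0, -0.2]
    - [0, 0, 0, -8.5, 0, 0, -0.2]
    - [0, 0, 0, -8.5, 0, 0, -0.2]
    - [0, 0, 0, -8.5, 0, 0, -0.2]
    - [0, 0, 0, -8, 0, 0, -0.2]

```text
time_s: 12.6
eef_pos: [0.5055, -0.1261, 0.2586]
eef_rot: [-0.34, 0.622, 0.348, 0.614]
force: [-0.7, 0.1, 0.1]
gripper_width: 0.0511
```

```bash
python3 -c "
from h import *
plan([.5,-.30,.27],58)
"
```

```text
tcp [ 0.5055 -0.1261  0.2586] R [[-0.015, -0.85, 0.527], [0.005, 0.527, 0.85], [-1.0, 0.015, -0.004]] w 0.0511 F [-0.7  0.1  0.1] t 12.6
rotvec to 58 [ 0.19 -0.23 -0.87]
   shift after turn [ -11.4  -87.5 -150.4]
rotvec to 238 [-179.8     1.36   -0.36]
   shift after turn [-11.4  87.5 150.4]
shift now [ -12.2  -86.8 -150.8]
q [-0.315  0.049  1.29  -0.     1.819 -1.331] jaw 58.2
```

Request:
send_rows:
  moves:
    - [-12, -20, -30, 0, 0, -0.8, -0.2]
    - [0, -22, -40, 0, 0, 0, -0.2]
    - [0, -22, -40, 0, 0, 0, -0.2]
    - [0, -22, -40, 0, 0, 0, -0.2]
    - [0, 0, 0, 0, 0, 0, -0.2]
    - [0, 0, 0, 0, 0, 0, -0.2]

```text
time_s: 13.2
eef_pos: [0.4985, -0.2996, 0.2706]
eef_rot: [-0.341, 0.62, 0.341, 0.618]
force: [0.7, 0.7, 0.1]
gripper_width: 0.0513
```

```bash
python3 -c "
from h import *
plan([.5,-.30,.27],58)
P=pose();print(P);snap('wrist','w12')
for X in ([.5897,-.2426,.165],[.551,-.3031,.165],[.5131,-.3644,.165],[.4756,-.4248,.165]): print(proj('wrist',X,P))
"
```

```text
tcp [ 0.4985 -0.2996  0.2706] R [[-0.003, -0.846, 0.534], [-0.002, 0.534, 0.846], [-1.0, 0.002, -0.003]] w 0.0513 F [0.7 0.7 0.1] t 13.2
rotvec to 58 [-0.25 -0.17 -0.09]
   shift after turn [ 0.6 -1.5  0.4]
rotvec to 238 [ 1.7975e+02 -1.5000e-01  2.6000e-01]
   shift after turn [ 0.6  1.5 -0.4]
shift now [ 0.6 -1.5  0.4]
q [-0.603  0.212  1.088 -0.003  1.843 -1.612] jaw 57.7
(array([ 0.49850609, -0.29957488,  0.27056861]), array([[-0.00292903, -0.84569208,  0.53366312],
       [-0.0016225 ,  0.53366873,  0.84569206],
       [-0.99999439,  0.00161119, -0.00293527]]))
(np.float64(382.5978196404725), np.float64(242.02045868744642))
(np.float64(309.1858387280601), np.float64(242.64818434903447))
(np.float64(232.74537341175014), np.float64(243.0864697356855))
(np.float64(162.38747415571714), np.float64(242.19260761192766))
```

View pics/w12.png

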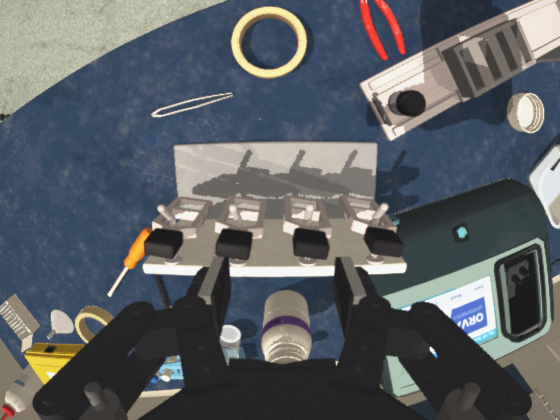

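Run:
```python
from h import *
im=cv2.imread('pics/w12_full.png')
cv2.imwrite('pics/w12a.png',cv2.resize(im[190:280,135:415],None,fx=2.8,fy=2.8,interpolation=cv2.INTER_CUBIC))
```

```text
(no output)
```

View pics/w12a.png

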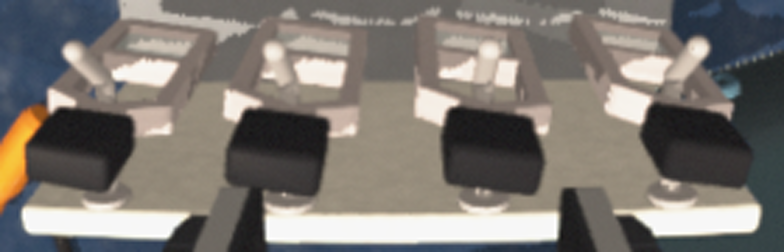

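Run:
```python
from h import *
P=pose()
yd=np.array([np.sin(.556),np.cos(.556)])
for q in((78,163),(276,168),(496,170),(702,161)):
    X=onz('wrist',135+q[0]/2.8,190+q[1]/2.8,.181,P);print(np.round(X,4))
for q in((30,222),(755,222)):
    X=onz('wrist',135+q[0]/2.8,190+q[1]/2.8,.154,P);print('board',np.round(X,4))
```

```text
[ 0.4789 -0.4184  0.181 ]
[ 0.5152 -0.3609  0.181 ]
[ 0.5532 -0.3014  0.181 ]
[ 0.5882 -0.2422  0.181 ]
board [ 0.4927 -0.4697  0.154 ]
board [ 0.64   -0.2334  0.154 ]
```

```bash
python3 -c "
from h import *
plan([.589,-.2424,.20],58)
"
```

```text
tcp [ 0.4989 -0.2986  0.2712] R [[-0.002, -0.847, 0.532], [-0.002, 0.532, 0.847], [-1.0, 0.001, -0.003]] w 0.0512 F [-0.1 -0.2 -0.2] t 13.25
rotvec to 58 [-0.16 -0.17 -0.03]
   shift after turn [ 71.2 -46.6  95.4]
rotvec to 238 [ 1.7984e+02 -5.0000e-02  2.6000e-01]
   shift after turn [ 71.2  46.6 -95.4]
shift now [ 70.9 -46.4  95.8]
q [-0.601  0.211  1.088 -0.003  1.843 -1.612] jaw 57.8
```

Request:
send_rows:
  moves:
    - [0, -15, 32, 0, 0, 0, -0.2]
    - [0, -15, 32, 0, 0, 0, -0.2]
    - [0, -16, 31, 0, 0, 0, -0.2]
    - [35, 0, 0, 0, 0, 0, -0.2]
    - [36, 0, 0, 0, 0, 0, -0.2]
    - [0, 0, 0, 0, 0, 0, -0.2]
    - [0, 0, 0, 0, 0, 0, -0.2]

```text
time_s: 13.95
eef_pos: [0.5885, -0.2422, 0.2017]
eef_rot: [-0.343, 0.62, 0.342, 0.618]
force: [0.2, -0.1, 0.5]
gripper_width: 0.0515
```

```bash
python3 -c "
from h import *
plan([.589,-.2424,.116],58)
P=pose();snap('wrist','w13',(180,150,390,370),2.7)
"
```

```text
tcp [ 0.5885 -0.2422  0.2017] R [[-0.001, -0.847, 0.531], [-0.003, 0.531, 0.847], [-1.0, -0.001, -0.003]] w 0.0515 F [ 0.2 -0.1  0.5] t 13.95
rotvec to 58 [-0.08 -0.19  0.06]
   shift after turn [85.7 -0.6  0.1]
rotvec to 238 [1.7992e+02 9.0000e-02 3.0000e-01]
   shift after turn [85.7  0.6 -0.1]
shift now [85.7 -0.5  0.4]
q [-0.447  0.372  1.032 -0.003  1.737 -1.458] jaw 57.9
```

View pics/w13.png

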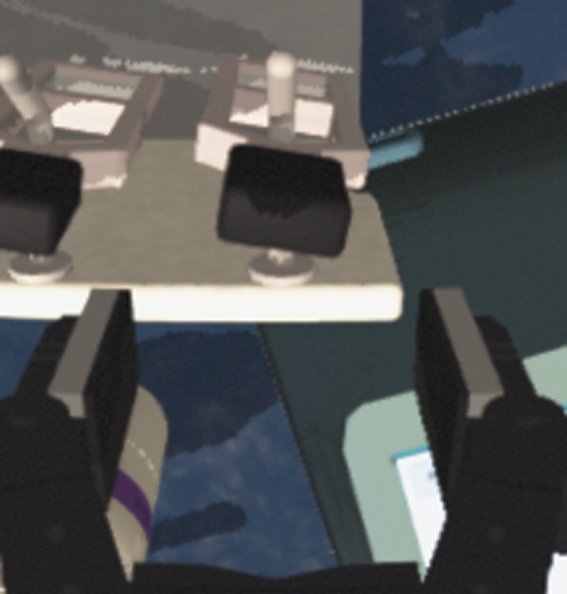

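Run:
```python
from h import *
im=cv2.imread('pics/t1_full.png')
cv2.imwrite('pics/t1a.png',cv2.resize(im[80:230,250:400],None,fx=4,fy=4,interpolation=cv2.INTER_CUBIC))
print([np.round(proj('top',X),1) for X in([.589,-.2424,.165],[.612,-.206,.15])])
```

```text
[array([346.2, 179.8]), array([333.3, 175. ])]
```

View pics/t1a.png

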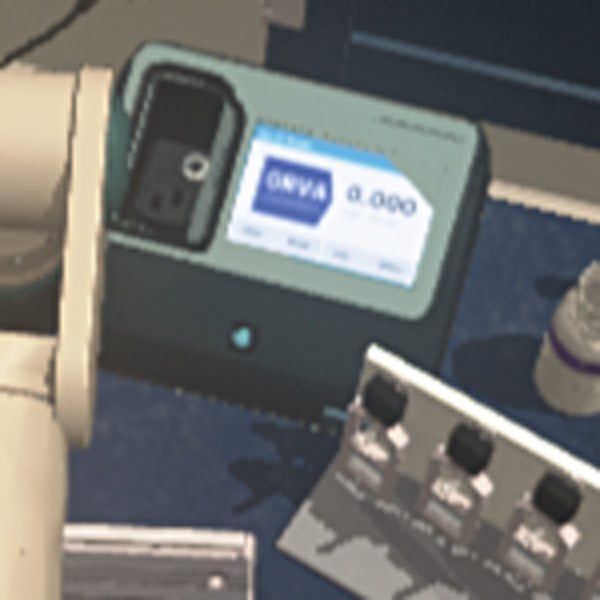

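Run:
```python
from h import *
T=lambda u,v:(250+u/4,80+v/4)
b=[onz('top',*T(*q),0.0) for q in((130,373),(330,425))];print(np.round(b,3))
for z in(.08,.1,.12,.14,.16,.18):
    print(z,[np.round(onz('top',*T(*q),z),3) for q in((130,240),(425,321),(480,130))])
```

```text
[[ 0.693 -0.052  0.   ]
 [ 0.65  -0.217  0.   ]]
0.08 [array([ 0.772, -0.05 ,  0.08 ]), array([ 0.704, -0.286,  0.08 ]), array([ 0.887, -0.337,  0.08 ])]
0.1 [array([ 0.76, -0.05,  0.1 ]), array([ 0.693, -0.283,  0.1  ]), array([ 0.873, -0.333,  0.1  ])]
0.12 [array([ 0.748, -0.05 ,  0.12 ]), array([ 0.682, -0.28 ,  0.12 ]), array([ 0.859, -0.329,  0.12 ])]
0.14 [array([ 0.735, -0.051,  0.14 ]), array([ 0.67 , -0.277,  0.14 ]), array([ 0.846, -0.326,  0.14 ])]
0.16 [array([ 0.723, -0.051,  0.16 ]), array([ 0.659, -0.274,  0.16 ]), array([ 0.832, -0.322,  0.16 ])]
0.18 [array([ 0.71 , -0.051,  0.18 ]), array([ 0.647, -0.271,  0.18 ]), array([ 0.818, -0.319,  0.18 ])]
```

Request:
send_rows:
  moves:
    - [20, 0, 1.5, 0, 0, 0, -0.2]
    - [25, 0, 0, 0, 0, 0, -0.2]
    - [20, 0, 0, 0, 0, 0, -0.2]
    - [20, 0, 0, 0, 0, 0, -0.2]
    - [0, 0, 0, 0, 0, 0, -0.2]

```text
time_s: 14.5
eef_pos: [0.5889, -0.2422, 0.1157]
eef_rot: [-0.343, 0.62, 0.341, 0.618]
force: [-0.5, -0.5, -0.7]
gripper_width: 0.0513
```

```bash
python3 -c "
from h import *
plan([.589,-.2424,.116],58)
P=pose();snap('wrist','w14',(180,150,390,370),2.7)
"
```

```text
tcp [ 0.5889 -0.2422  0.1157] R [[-0.002, -0.847, 0.532], [-0.003, 0.532, 0.847], [-1.0, -0.0, -0.003]] w 0.0513 F [-0.5 -0.5 -0.7] t 14.5
rotvec to 58 [-0.16 -0.2   0.02]
   shift after turn [-0.3 -0.2 -0.2]
rotvec to 238 [1.7984e+02 3.0000e-02 3.1000e-01]
   shift after turn [-0.3  0.2  0.2]
shift now [-0.3 -0.2 -0.2]
q [-0.446  0.405  1.161 -0.003  1.576 -1.456] jaw 57.8
```

View pics/w14.png

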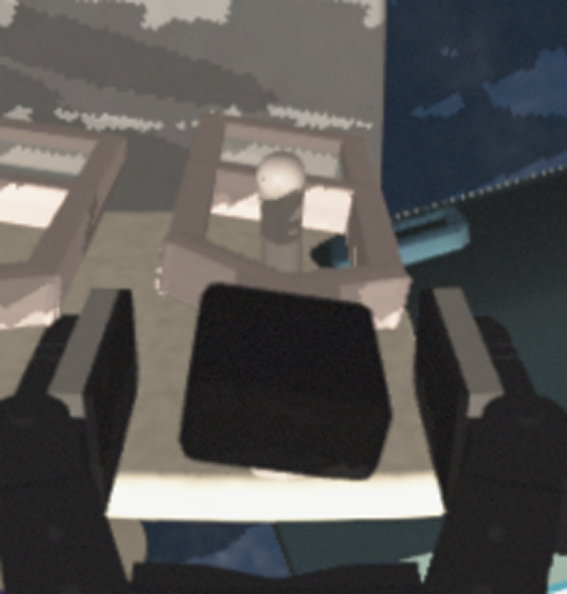

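```bash
python3 -c "
from h import *
P=pose()
f=lambda u,v,z:(P[1].T@(onz('wrist',180+u/2.7,150+v/2.7,z,P)-P[0])*1000).round(1)
print(f(290,385,.181),f(285,470,.181), 'bottom front',f(300,292,.145))
"
```

```text
[-63.5   7.6   1.8] [-63.5  -8.6   1.2] bottom front [-27.5   4.8   4.3]
```

The handle is centred between the pads to within 1 mm. Closing.

Request:
send_rows:
  moves:
    - [0, 0, 0, 0, 0, 0, 1]
    - [0, 0, 0, 0, 0, 0, 1]
    - [0, 0, 0, 0, 0, 0, 1]
    - [0, 0, 0, 0, 0, 0, 1]
  grip_force: 50

```text
time_s: 14.95
eef_pos: [0.5907, -0.2426, 0.1191]
eef_rot: [-0.345, 0.618, 0.34, 0.619]
force: [1.5, 0.9, 5.7]
gripper_width: 0.0313
```

Request:
send_rows:
  moves:
    - [-8, 0, 0, 0, 0, 0, 1]
    - [-9, 0, 0, 0, 0, 0, 1]
    - [-9, 0, 0, 0, 0, 0, 1]
    - [-8, 0, 0, 0, 0, 0, 1]
    - [0, 0, 0, 0, 0, 0, 1]

```text
time_s: 15.45
eef_pos: [0.5899, -0.2426, 0.152]
eef_rot: [-0.344, 0.619, 0.34, 0.619]
force: [0.6, 0.4, -1.4]
gripper_width: 0.0318
```

```bash
python3 -c "
from h import *
plan([.589,-.2424,.116],58)
P=pose();snap('wrist','w15',(160,100,400,370),2.2)
"
```

```text
tcp [ 0.5899 -0.2426  0.152 ] R [[0.002, -0.847, 0.532], [-0.005, 0.532, 0.847], [-1.0, -0.005, -0.003]] w 0.0318 F [ 0.6  0.4 -1.4] t 15.45
rotvec to 58 [-0.16 -0.18  0.26]
   shift after turn [36.   0.8 -0.3]
rotvec to 238 [179.84   0.41   0.28]
   shift after turn [36.  -0.8  0.3]
shift now [36.   1.  -0.2]
q [-0.446  0.386  1.112 -0.004  1.639 -1.456] jaw 57.8
```

View pics/w15.png

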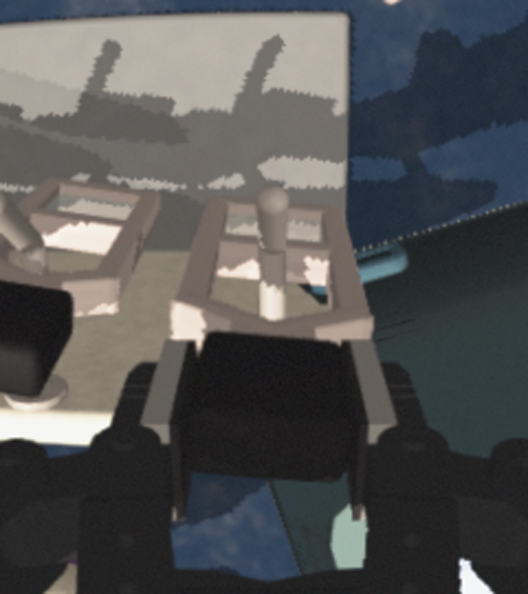

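The plate is held with a 31.8 mm grip and lifted about 34 mm. I'll draw it out along tool +y.

Request:
send_rows:
  moves:
    - [0, 10, 0, 0, 0, 0, 1]
    - [0, 15, 0, 0, 0, 0, 1]
    - [0, 15, 0, 0, 0, 0, 1]
    - [0, 15, 0, 0, 0, 0, 1]
    - [0, 10, 0, 0, 0, 0, 1]
    - [0, 0, 0, 0, 0, 0, 1]

```text
time_s: 16.1
eef_pos: [0.5335, -0.2071, 0.1496]
eef_rot: [-0.343, 0.62, 0.341, 0.618]
force: [-0.8, 0.4, -2.1]
gripper_width: 0.0316
```

```bash
python3 -c "
from h import *
plan([.506,.06,.24],-1.3)
P=pose();snap('wrist','w16',(160,50,400,370),1.9)
"
```

```text
tcp [ 0.5335 -0.2071  0.1496] R [[-0.001, -0.847, 0.532], [-0.003, 0.532, 0.847], [-1.0, -0.001, -0.003]] w 0.0316 F [-0.8  0.4 -2.1] t 16.1
rotvec to -1.3 [59.16 -0.15  0.15]
   shift after turn [-90.4 266.5 -33.5]
rotvec to 178.7 [-120.84   -0.17   -0.18]
   shift after turn [ -90.4 -266.5   33.5]
shift now [-91.2 165.3 211.3]
q [-0.433  0.205  1.335 -0.004  1.601 -1.443] jaw 57.9
```

View pics/w16.png

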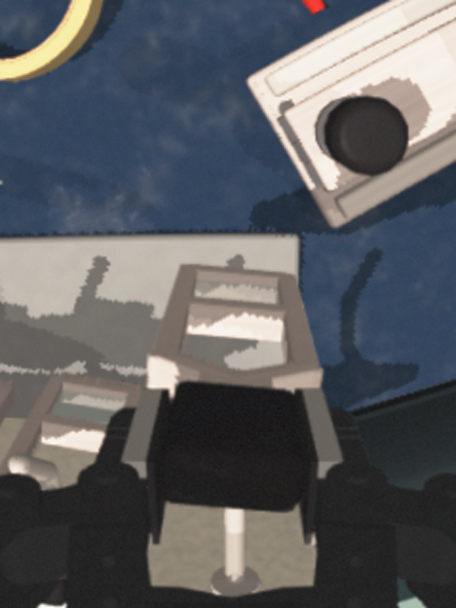

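Clear of the hook. I'll raise the plate, turn it to the base direction and move to a viewing spot before the slots.

Request:
send_rows:
  moves:
    - [-25, 0, 0, 0, 0, 0, 1]
    - [-25, 0, 0, 8.45, 0, 0, 1]
    - [-20, 0, 0, 8.45, 0, 0, 1]
    - [0, 0, 0, 8.45, 0, 0, 1]
    - [0, 0, 0, 8.45, 0, 0, 1]
    - [0, 0, 0, 8.45, 0, 0, 1]
    - [0, 0, 0, 8.45, 0, 0, 1]
    - [0, 0, 0, 8.45, 0, 0, 1]

```text
time_s: 16.95
eef_pos: [0.5346, -0.2078, 0.2195]
eef_rot: [0.009, 0.707, -0.012, 0.707]
force: [-0.1, 0.1, -1.7]
gripper_width: 0.0315
```

Request:
send_rows:
  moves:
    - [0, 25, -4, 0, 0, 0, 1]
    - [0, 35, -6, 0, 0, 0, 1]
    - [0, 35, -6, 0, 0, 0, 1]
    - [0, 35, -6, 0, 0, 0, 1]
    - [0, 20, -4, 0, 0, 0, 1]
    - [0, 0, 0, 0, 0, 0, 1]
    - [0, 0, 0, 0, 0, 0, 1]

```text
time_s: 17.65
eef_pos: [0.512, -0.0571, 0.2193]
eef_rot: [0.006, 0.707, -0.009, 0.707]
force: [-0.2, -0.3, -1.9]
gripper_width: 0.0319
```

```bash
python3 -c "
from h import *
plan([.506,-.023,.21],-1.3)
P=pose();print(P);snap('wrist','w17')
"
```

```text
tcp [ 0.512  -0.0571  0.2193] R [[-0.0, 0.022, 1.0], [-0.004, 1.0, -0.022], [-1.0, -0.004, -0.0]] w 0.0319 F [-0.2 -0.3 -1.9] t 17.65
rotvec to -1.3 [ 0.03 -0.01  0.24]
   shift after turn [ 9.3 33.9 -6.8]
rotvec to 178.7 [-1.7997e+02 -3.8000e-01 -1.0000e-02]
   shift after turn [  9.3 -33.9   6.8]
shift now [ 9.1 34.  -6.8]
q [-0.18   0.02   1.396 -0.004  1.725 -0.159] jaw -1.3
(array([ 0.51203233, -0.05709407,  0.21928916]), array([[-2.46688199e-04,  2.21588441e-02,  9.99754432e-01],
       [-4.17214061e-03,  9.99745739e-01, -2.21596809e-02],
       [-9.99991266e-01, -4.17658260e-03, -1.54175663e-04]]))
```

View pics/w17.png

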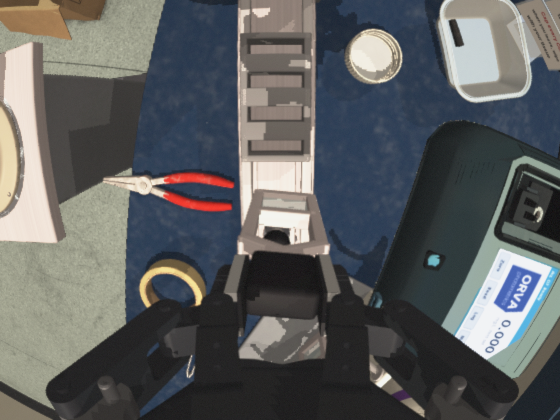

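Run:
```python
from h import *
im=cv2.imread('pics/w17_full.png')
cv2.imwrite('pics/w17a.png',cv2.resize(im[25:265,215:345],None,fx=4.5,fy=2.5,interpolation=cv2.INTER_CUBIC))
cv2.imwrite('pics/w17a.png',cv2.resize(im[25:170,220:340],None,fx=4,fy=4,interpolation=cv2.INTER_CUBIC))
cv2.imwrite('pics/w17b.png',cv2.resize(im[160:330,210:350],None,fx=3.5,fy=3.5,interpolation=cv2.INTER_CUBIC))
```

```text
(no output)
```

View pics/w17a.png

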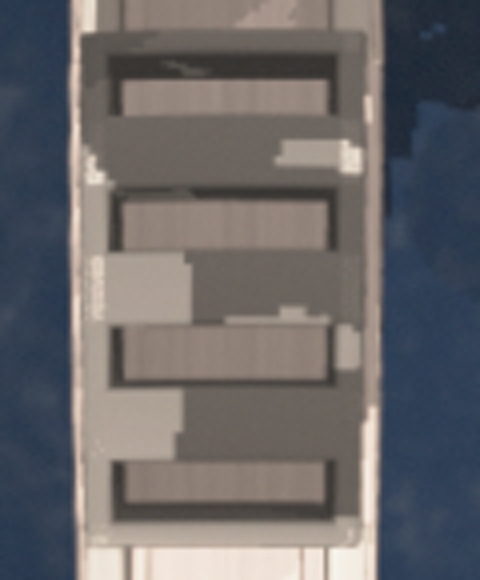

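View pics/w17b.png

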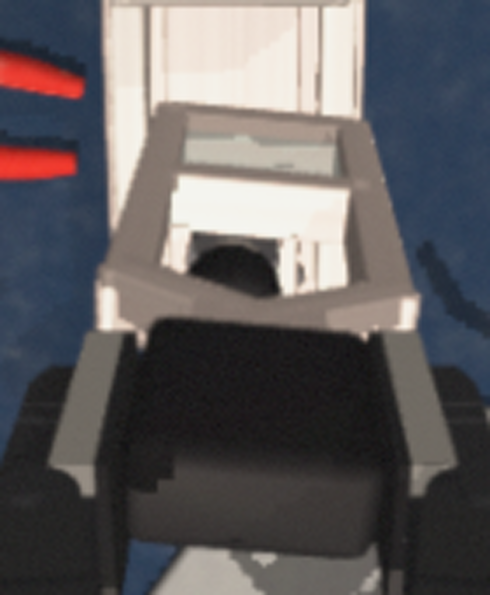

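Run:
```python
from h import *
p=np.array([ 0.51203233, -0.05709407,  0.21928916]);R=np.array([[-2.46688199e-04,  2.21588441e-02,  9.99754432e-01],[-4.17214061e-03,  9.99745739e-01, -2.21596809e-02],[-9.99991266e-01, -4.17658260e-03, -1.54175663e-04]])
P=(p,R)
A=lambda u,v:(220+u/4,25+v/4)
for n,vs in enumerate(((460,521),(324,385),(187,250),(55,115))):
    X=np.array([onz('wrist',*A(u,v),.07,P) for u in(110,334) for v in vs]);print(n,np.round(X,4).tolist(),np.round(X.mean(0),4))
B=lambda u,v:(210+u/3.5,160+v/3.5)
def tool(u,v,x):
    o,d=ray('wrist',u,v,P);o=R.T@(o-p);d=R.T@d;return (o+d*(x-o[0])/d[0])*1000
for q in((160,103),(372,120),(265,110)): print(np.round(tool(*B(*q),.080),1))
for q in((137,322),(372,330),(140,455),(380,465)): print('h',np.round(tool(*B(*q),-.028),1),np.round(tool(*B(*q),-.064),1))
```

```text
0 [[0.4791, -0.0126, 0.07], [0.4784, -0.028, 0.07], [0.5346, -0.014, 0.07], [0.5344, -0.0294, 0.07]] [ 0.5066 -0.021   0.07  ]
1 [[0.4804, 0.0213, 0.07], [0.4798, 0.0062, 0.07], [0.535, 0.0198, 0.07], [0.5348, 0.0047, 0.07]] [0.5075 0.013  0.07  ]
2 [[0.4814, 0.0554, 0.07], [0.481, 0.0397, 0.07], [0.5357, 0.0539, 0.07], [0.5354, 0.0382, 0.07]] [0.5084 0.0468 0.07  ]
3 [[0.4822, 0.089, 0.07], [0.4819, 0.0736, 0.07], [0.5364, 0.0874, 0.07], [0.5361, 0.072, 0.07]] [0.5091 0.0805 0.07  ]
[ 80.   11.7 -20.9]
[80.   7.6 28.1]
[80.  10.   3.3]
h [-28.    8.3 -16. ] [-64.   25.7 -11.9]
h [-28.    7.   17.4] [-64.   24.8  13.2]
h [-28.  -14.1 -16.5] [-64.    8.9 -12.3]
h [-28.  -16.   19.6] [-64.    7.5  14.9]
```

Slot centres come out at s0 (.5066,−.021), s1 (.5075,.013), s2 (.5084,.047) and s3 (.509,.0805). The held plate is yawed about 3° in the grip. I'll correct for that and come down just above slot 0.

```bash
python3 -c "
from h import *
plan([.504,-.023,.168],1.5)
"
```

```text
tcp [ 0.512  -0.0576  0.2192] R [[-0.0, 0.023, 1.0], [-0.004, 1.0, -0.023], [-1.0, -0.004, -0.0]] w 0.0318 F [ 0.2 -0.  -1.2] t 17.7
rotvec to 1.5 [-2.83 -0.03  0.24]
   shift after turn [51.2 34.8 -7.1]
rotvec to 181.5 [1.7717e+02 3.7000e-01 4.0000e-02]
   shift after turn [ 51.2 -34.8   7.1]
shift now [51.1 34.6 -8.8]
q [-0.181  0.02   1.396 -0.004  1.725 -0.159] jaw -1.3
```

Request:
send_rows:
  moves:
    - [0, 0, 0, -2.8, 0, 0, 1]
    - [0, 18, -4, 0, 0, 0, 1]
    - [0, 17, -3, 0, 0, 0, 1]
    - [20, 0, 0, 0, 0, 0, 1]
    - [20, 0, 0, 0, 0, 0, 1]
    - [11, 0, 0, 0, 0, 0, 1]
    - [0, 0, 0, 0, 0, 0, 1]
    - [0, 0, 0, 0, 0, 0, 1]

```text
time_s: 18.5
eef_pos: [0.5041, -0.0228, 0.1688]
eef_rot: [-0.01, 0.707, 0.008, 0.707]
force: [-0.4, 0.8, -0.7]
gripper_width: 0.0318
```

```bash
python3 -c "
from h import *
plan([.504,-.023,.168],1.5)
P=pose();print(P);snap('wrist','w18',(190,70,370,240),3.5)
snap('scene','s18',(215,190,325,280),6)
"
```

```text
tcp [ 0.5041 -0.0228  0.1688] R [[0.0, -0.025, 1.0], [-0.004, 1.0, 0.025], [-1.0, -0.004, 0.0]] w 0.0318 F [-0.4  0.8 -0.7] t 18.5
rotvec to 1.5 [-0.05  0.01  0.22]
   shift after turn [ 0.8 -0.2 -0.1]
rotvec to 181.5 [ 1.7995e+02  3.5000e-01 -1.0000e-02]
   shift after turn [0.8 0.2 0.1]
shift now [ 0.8 -0.2 -0.1]
q [-0.116  0.005  1.511 -0.004  1.624 -0.142] jaw 1.4
(array([ 0.504085  , -0.02283589,  0.16882983]), array([[ 2.16888080e-04, -2.52873281e-02,  9.99680201e-01],
       [-3.91428634e-03,  9.99672545e-01,  2.52879836e-02],
       [-9.99992316e-01, -3.91851922e-03,  1.17835216e-04]]))
```

View pics/w18.png

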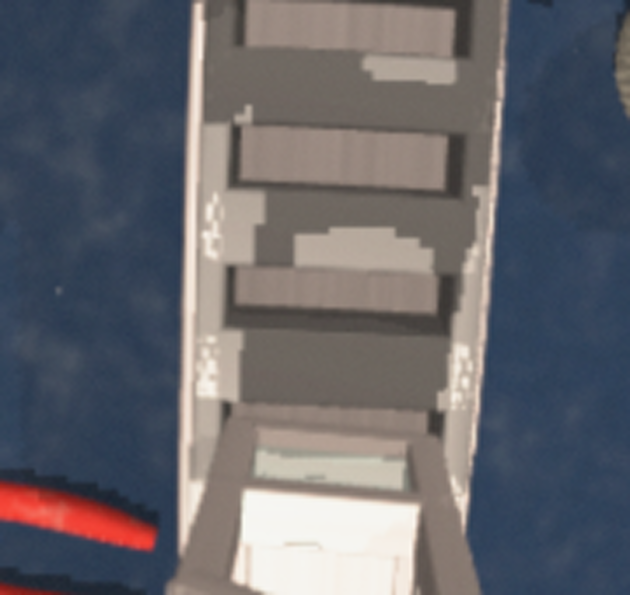

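View pics/s18.png

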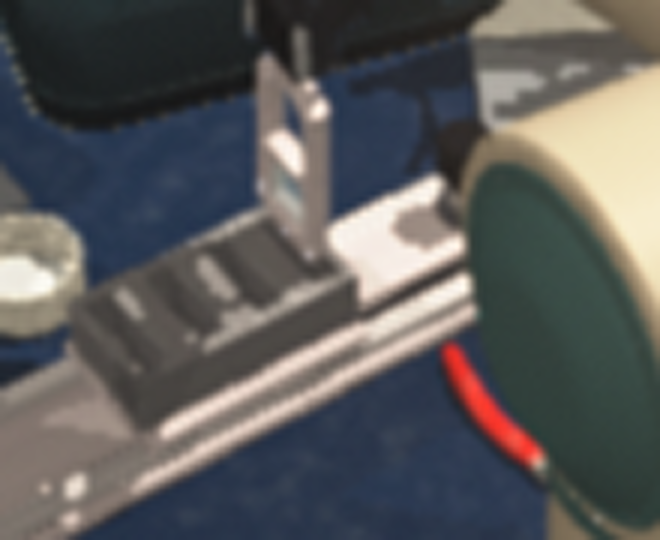

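Run:
```python
from h import *
P=pose()
for z in(.081,.089):
  for q in((250,425),(430,437)): print(z,np.round(onz('wrist',190+q[0]/3.5,70+q[1]/3.5,z,P),4))
print(np.round(onz('wrist',190+230/3.5,70+402/3.5,.07,P),4),np.round(onz('wrist',190+440/3.5,70+410/3.5,.07,P),4))
im=cv2.imread('pics/w18_full.png')
cv2.imwrite('pics/w18a.png',cv2.resize(im[170:240,235:335],None,fx=7,fy=7,interpolation=cv2.INTER_CUBIC))
```

```text
0.081 [ 0.4875 -0.0157  0.081 ]
0.081 [ 0.5305 -0.0176  0.081 ]
0.089 [ 0.4879 -0.0135  0.089 ]
0.089 [ 0.5297 -0.0153  0.089 ]
[ 0.4818 -0.0129  0.07  ] [ 0.5338 -0.0137  0.07  ]
```

View pics/w18a.png

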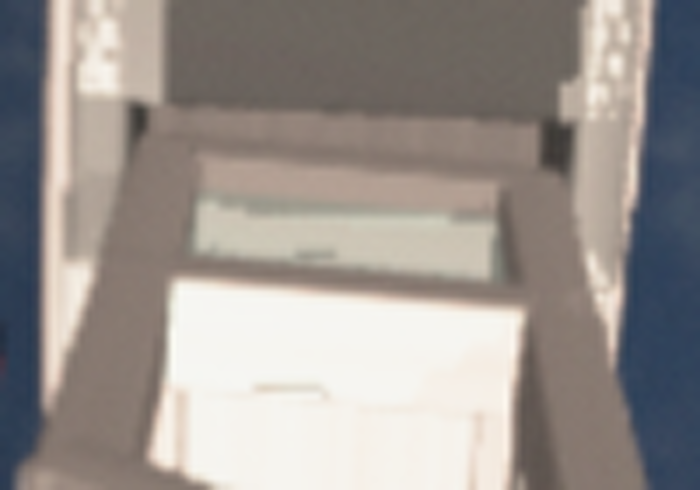

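Plate and slot 0 line up, apart from about 2.8° of remaining yaw. I'll correct that and lower.

Request:
send_rows:
  moves:
    - [0, 0, 0, -2.8, 0, 0, 1]
    - [7, 0, 0, 0, 0, 0, 1]
    - [7, 0, 0, 0, 0, 0, 1]
    - [6, 0, 0, 0, 0, 0, 1]
    - [0, 0, 0, 0, 0, 0, 1]

```text
time_s: 19.1
eef_pos: [0.5047, -0.0224, 0.1497]
eef_rot: [-0.028, 0.705, 0.025, 0.708]
force: [-0.4, -0.3, -1.7]
gripper_width: 0.0313
```

```bash
python3 -c "
from h import *
plan([.504,-.023,.121],4)
P=pose();snap('wrist','w19',(190,100,370,270),3.5)
"
```

```text
tcp [ 0.5047 -0.0224  0.1497] R [[0.003, -0.074, 0.997], [-0.004, 0.997, 0.074], [-1.0, -0.005, 0.003]] w 0.0313 F [-0.4 -0.3 -1.7] t 19.1
rotvec to 4 [0.25 0.18 0.26]
   shift after turn [28.7 -0.5 -0.7]
rotvec to 184 [-179.75   -0.4     0.28]
   shift after turn [28.7  0.5  0.7]
shift now [28.7 -0.4 -0.8]
q [-0.115  0.014  1.541 -0.004  1.583 -0.189] jaw 4.2
```

View pics/w19.png

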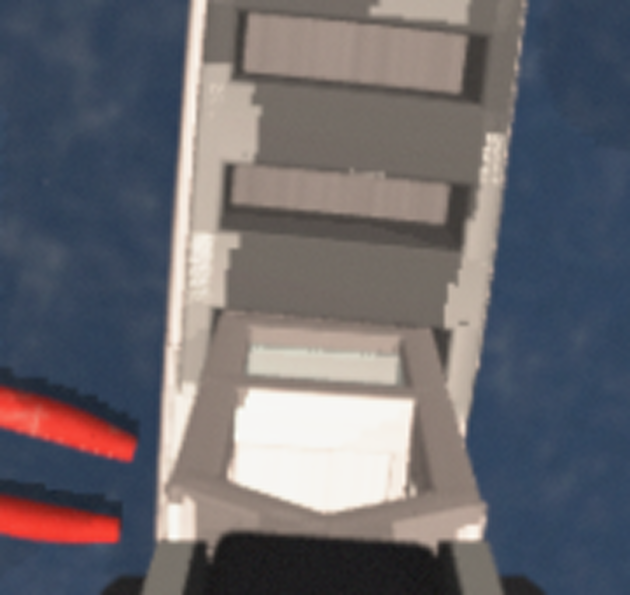

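The foot is inside the slot with no contact force. I'll continue down.

Request:
send_rows:
  moves:
    - [5, 0, 0, 0, 0, 0, 1]
    - [5, 0, 0, 0, 0, 0, 1]
    - [5, 0, 0, 0, 0, 0, 1]
    - [0, 0, 0, 0, 0, 0, 1]

```text
time_s: 19.55
eef_pos: [0.5035, -0.0223, 0.1319]
eef_rot: [-0.028, 0.707, 0.025, 0.706]
force: [2.6, 0.1, -2.0]
gripper_width: 0.0318
```

Request:
send_rows:
  moves:
    - [4, 0, 0, 0, 0, 0, 1]
    - [4, 0, 0, 0, 0, 0, 1]
    - [0, 0, 0, 0, 0, 0, 1]

```text
time_s: 19.85
eef_pos: [0.5036, -0.0224, 0.1247]
eef_rot: [-0.028, 0.707, 0.025, 0.706]
force: [1.5, 0.0, -2.8]
gripper_width: 0.0316
```

Request:
send_rows:
  moves:
    - [3, 0, 0, 0, 0, 0, 1]
    - [3, 0, 0, 0, 0, 0, 1]
    - [0, 0, 0, 0, 0, 0, 1]

```text
time_s: 20.15
eef_pos: [0.5053, -0.023, 0.1241]
eef_rot: [-0.028, 0.705, 0.024, 0.709]
force: [-4.8, -0.7, 22.3]
gripper_width: 0.0314
```

```bash
python3 -c "
from h import *
plan([.504,-.023,.121],4)
P=pose();snap('wrist','w20',(190,100,370,270),3.5)
snap('scene','s20',(215,190,325,280),6)
"
```

```text
tcp [ 0.5053 -0.023   0.1241] R [[0.006, -0.075, 0.997], [-0.005, 0.997, 0.075], [-1.0, -0.006, 0.005]] w 0.0314 F [-4.8 -0.7 22.3] t 20.15
rotvec to 4 [0.29 0.3  0.33]
   shift after turn [ 3.1  0.1 -1.3]
rotvec to 184 [-179.71   -0.51    0.47]
   shift after turn [ 3.1 -0.1  1.3]
shift now [ 3.1  0.1 -1.3]
q [-0.116  0.03   1.577 -0.005  1.529 -0.19 ] jaw 4.3
```

View pics/s20.png

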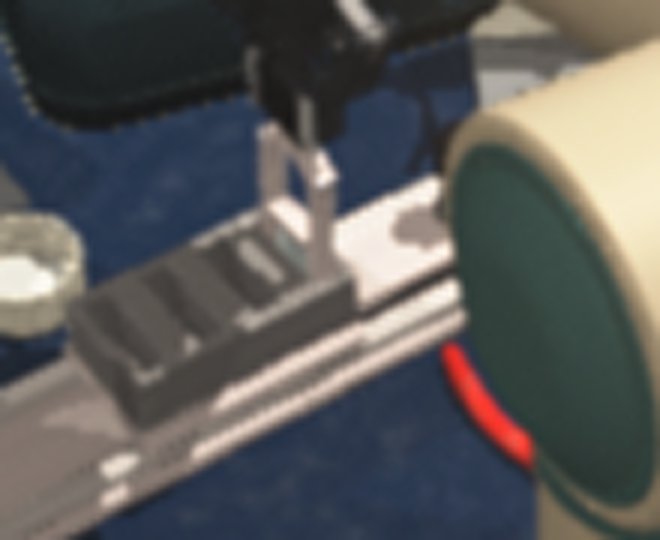

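It bottomed at TCP z 0.124, as expected for full depth. I'll ease off, release and rise.

Request:
send_rows:
  moves:
    - [-3, 0, 0, 0, 0, 0, 1]
    - [0, 0, 0, 0, 0, 0, -0.2]
    - [0, 0, 0, 0, 0, 0, -0.2]
    - [0, 0, 0, 0, 0, 0, -0.2]
    - [-10, 0, 0, 0, 0, 0, -0.2]
    - [-30, 0, 0, 0, 0, 0, -0.2]
    - [-40, 0, 0, 0, 0, 0, -0.2]
    - [-30, 0, 0, 0, 0, 0, -0.2]

```text
time_s: 21.05
eef_pos: [0.5039, -0.022, 0.2352]
eef_rot: [-0.028, 0.706, 0.025, 0.707]
force: [0.2, 0.3, 0.7]
gripper_width: 0.0517
```

```bash
python3 -c "
from h import *
plan([.552,-.3025,.235],58)
P=pose();snap('wrist','w21');snap('scene','s21',(170,150,340,290),4.5)
"
```

```text
tcp [ 0.5039 -0.022   0.2352] R [[0.002, -0.075, 0.997], [-0.004, 0.997, 0.075], [-1.0, -0.004, 0.001]] w 0.0517 F [0.2 0.3 0.7] t 21.05
rotvec to 58 [-5.37e+01 -4.00e-02  2.60e-01]
   shift after turn [ 2.000e-01 -1.894e+02 -2.124e+02]
rotvec to 238 [1.263e+02 3.100e-01 4.000e-02]
   shift after turn [2.000e-01 1.894e+02 2.124e+02]
shift now [   1.4 -283.3   26.9]
q [-0.115 -0.014  1.399 -0.004  1.754 -0.19 ] jaw 4.3
```

View pics/w21.png

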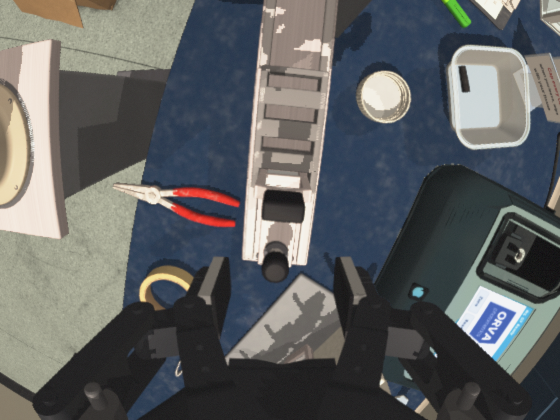

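View pics/s21.png

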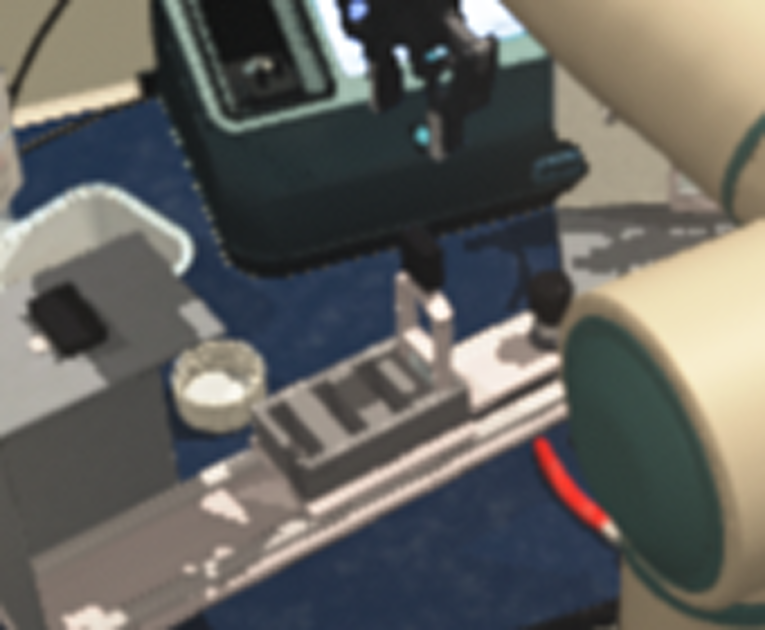

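Plate 1 stands in slot 0. On to the next one, the handle near (.552,−.3025).

Request:
send_rows:
  moves:
    - [0, 0, 0, -7.7, 0, 0, -0.2]
    - [0, 0, 0, -7.7, 0, 0, -0.2]
    - [0, 0, 0, -7.7, 0, 0, -0.2]
    - [0, 0, 0, -7.7, 0, 0, -0.2]
    - [0, 0, 0, -7.7, 0, 0, -0.2]
    - [0, 0, 0, -7.7, 0, 0, -0.2]
    - [0, 0, 0, -7.5, 0, 0, -0.2]

```text
time_s: 21.85
eef_pos: [0.5035, -0.022, 0.2319]
eef_rot: [-0.345, 0.619, 0.344, 0.617]
force: [0.6, -0.2, 0.4]
gripper_width: 0.0512
```

Request:
send_rows:
  moves:
    - [0, -20, -22, 0, 0, 0, -0.2]
    - [0, -28, -32, 0, 0, 0, -0.2]
    - [0, -28, -32, 0, 0, 0, -0.2]
    - [0, -28, -32, 0, 0, 0, -0.2]
    - [0, -28, -32, 0, 0, 0, -0.2]
    - [0, -28, -32, 0, 0, 0, -0.2]
    - [0, -29, -30, 0, 0, 0, -0.2]
    - [20, 0, 0, 0, 0, 0, -0.2]

```text
time_s: 22.65
eef_pos: [0.5519, -0.3071, 0.214]
eef_rot: [-0.344, 0.62, 0.339, 0.619]
force: [0.0, 0.6, 0.3]
gripper_width: 0.051
```

```bash
python3 -c "
from h import *
plan([.552,-.3025,.215],58)
P=pose();snap('wrist','w22',(150,100,410,370),2.2)
"
```

```text
tcp [ 0.5519 -0.3071  0.214 ] R [[0.002, -0.845, 0.534], [-0.006, 0.534, 0.845], [-1.0, -0.005, -0.004]] w 0.051 F [0.  0.6 0.3] t 22.65
rotvec to 58 [-0.28 -0.25  0.28]
   shift after turn [-1.   2.4  3.9]
rotvec to 238 [179.72   0.44   0.4 ]
   shift after turn [-1.  -2.4 -3.9]
shift now [-1.1  2.4  3.9]
q [-0.564  0.352  1.032 -0.005  1.752 -1.572] jaw 57.7
```

View pics/w22.png

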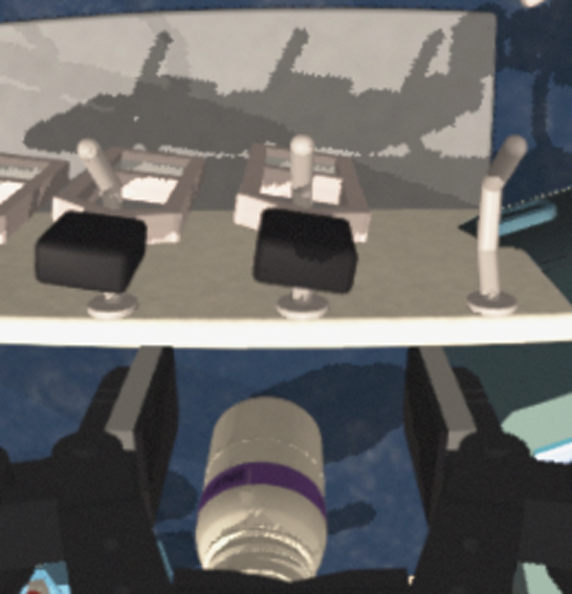

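```bash
python3 -c "
from h import *
P=pose()
f=lambda u,v,z:np.round((P[1].T@(onz('wrist',150+u/2.2,100+v/2.2,z,P)-P[0])*1000),1)
print(f(310,212,.145),f(304,288,.181)); 
print(f(98,216,.145),f(85,283,.181))
"
```

```text
[63.3 10.8  6.6] [27.3 -2.7  3.9]
[ 63.6   9.5 -68.1] [ 27.5  -1.6 -63.9]
```

Request:
send_rows:
  moves:
    - [20, 3.5, 5, 4, 0, 0, -0.2]
    - [25, 0, 0, 0, 0, 0, -0.2]
    - [25, 0, 0, 0, 0, 0, -0.2]
    - [15, 0, 0, 0, 0, 0, -0.2]
    - [0, 0, 0, 0, 0, 0, -0.2]

```text
time_s: 23.2
eef_pos: [0.5502, -0.2951, 0.1255]
eef_rot: [-0.321, 0.632, 0.322, 0.628]
force: [0.9, 0.3, -1.2]
gripper_width: 0.0515
```

```bash
python3 -c "
from h import *
plan([.552,-.3025,.116],54)
P=pose();snap('wrist','w23',(180,150,390,370),2.7)
"
```

```text
tcp [ 0.5502 -0.2951  0.1255] R [[-0.005, -0.809, 0.587], [-0.001, 0.587, 0.809], [-1.0, 0.003, -0.004]] w 0.0515 F [ 0.9  0.3 -1.2] t 23.2
rotvec to 54 [ 0.03 -0.21 -0.19]
   shift after turn [ 9.5 -5.9 -4.9]
rotvec to 234 [-179.97    0.3    -0.32]
   shift after turn [9.5 5.9 4.9]
shift now [ 9.5 -5.9 -4.9]
q [-0.55   0.367  1.189 -0.003  1.589 -1.493] jaw 54.0
```

View pics/w23.png

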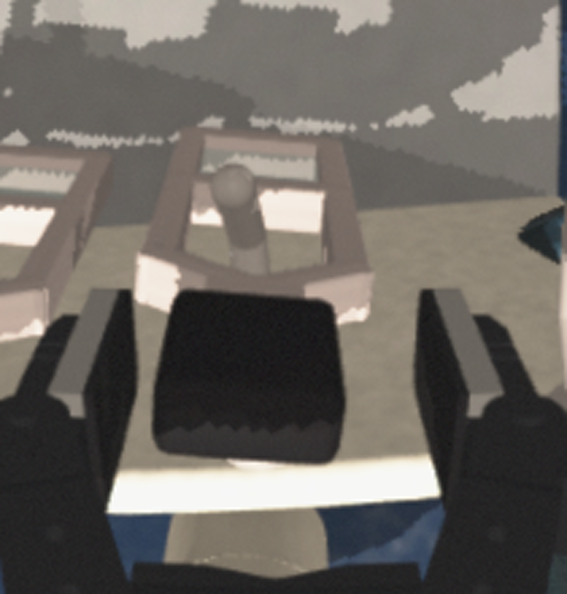

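```bash
python3 -c "
from h import *
P=pose();print(P[0])
f=lambda u,v,z:np.round((P[1].T@(onz('wrist',180+u/2.7,150+v/2.7,z,P)-P[0])*1000),1)
print(f(258,297,.145),f(250,458,.181),f(256,425,.181))
"
```

```text
[ 0.55095417 -0.29565425  0.12770628]
[-17.3  -1.6  -3.7] [-53.3 -14.1  -4.6] [-53.3  -7.1  -3.5]
```

Request:
send_rows:
  moves:
    - [0, -3, -2.5, 0, 0, 0, -0.2]
    - [5, -3.5, -2, 0, 0, 0, -0.2]
    - [5, 0, 0, 0, 0, 0, -0.2]
    - [0, 0, 0, 0, 0, 0, -0.2]
    - [0, 0, 0, 0, 0, 0, -0.2]

```text
time_s: 23.75
eef_pos: [0.5538, -0.3037, 0.1181]
eef_rot: [-0.322, 0.631, 0.32, 0.629]
force: [0.2, 0.4, 0.7]
gripper_width: 0.0515
```

```bash
python3 -c "
from h import *
plan([.552,-.3025,.116],54)
P=pose();snap('wrist','w24',(180,150,390,370),2.7)
"
```

```text
tcp [ 0.5538 -0.3037  0.1181] R [[-0.001, -0.809, 0.588], [-0.004, 0.588, 0.809], [-1.0, -0.002, -0.003]] w 0.0515 F [0.2 0.4 0.7] t 23.75
rotvec to 54 [-0.01 -0.19  0.09]
   shift after turn [ 2.1  2.2 -0.1]
rotvec to 234 [1.7999e+02 1.4000e-01 2.9000e-01]
   shift after turn [ 2.1 -2.2  0.1]
shift now [ 2.1  2.2 -0.1]
q [-0.558  0.388  1.178 -0.003  1.575 -1.501] jaw 54.0
```

View pics/w24.png

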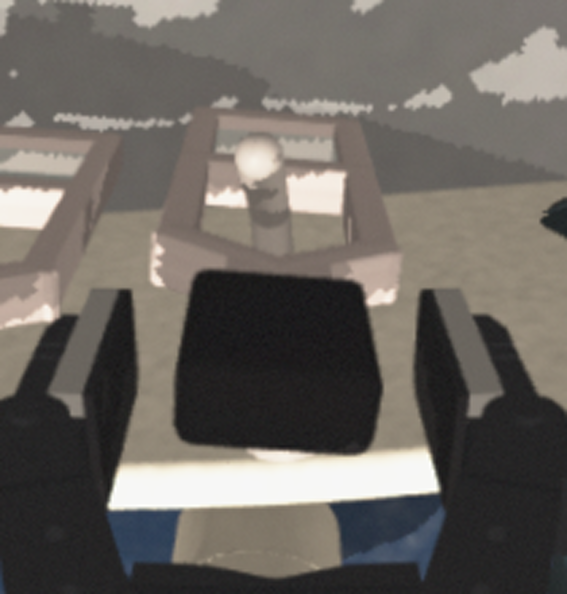

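Request:
send_rows:
  moves:
    - [1, 2, 0, 3.5, 0, 0, -0.2]
    - [0, 0, 0, 0, 0, 0, -0.2]
    - [0, 0, 0, 0, 0, 0, 1]
    - [0, 0, 0, 0, 0, 0, 1]
    - [0, 0, 0, 0, 0, 0, 1]
    - [0, 0, 0, 0, 0, 0, 1]

```text
time_s: 24.4
eef_pos: [0.5524, -0.3026, 0.1176]
eef_rot: [-0.303, 0.64, 0.3, 0.639]
force: [-0.5, 0.2, 2.2]
gripper_width: 0.0313
```

Request:
send_rows:
  moves:
    - [-8, 0, 0, 0, 0, 0, 1]
    - [-9, 0, 0, 0, 0, 0, 1]
    - [-9, 0, 0, 0, 0, 0, 1]
    - [-8, 0, 0, 0, 0, 0, 1]
    - [0, 0, 0, 0, 0, 0, 1]

```text
time_s: 24.9
eef_pos: [0.553, -0.3029, 0.1534]
eef_rot: [-0.304, 0.64, 0.299, 0.639]
force: [0.3, 0.2, -1.2]
gripper_width: 0.0314
```

```bash
python3 -c "
from h import *
plan([.552,-.3025,.116],54)
P=pose();snap('wrist','w25',(160,100,400,370),2.2)
"
```

```text
tcp [ 0.553  -0.3029  0.1534] R [[0.002, -0.772, 0.636], [-0.005, 0.636, 0.772], [-1.0, -0.005, -0.003]] w 0.0314 F [ 0.3  0.2 -1.2] t 24.9
rotvec to 54 [-3.5  -0.16  0.3 ]
   shift after turn [37.4  1.  -0.3]
rotvec to 234 [176.5    0.47   0.25]
   shift after turn [37.4 -1.   0.3]
shift now [37.4  1.2 -0.2]
q [-0.558  0.364  1.138 -0.003  1.635 -1.44 ] jaw 50.5
```

View pics/w25.png

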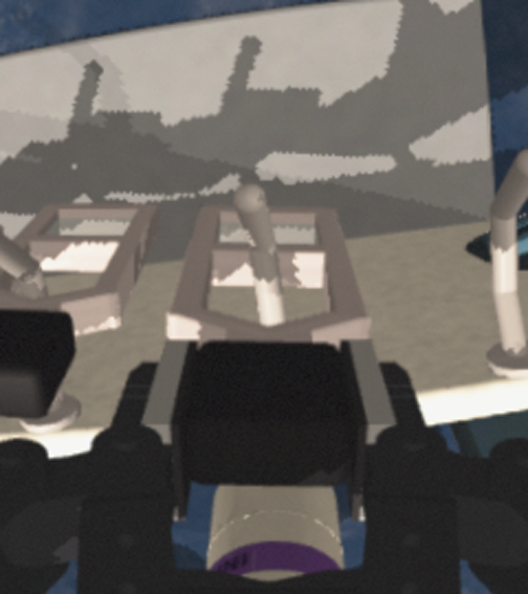

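Request:
send_rows:
  moves:
    - [0, 10, -1.3, 0, 0, 0, 1]
    - [0, 15, -2, 0, 0, 0, 1]
    - [0, 15, -2, 0, 0, 0, 1]
    - [0, 15, -2, 0, 0, 0, 1]
    - [0, 10, -1.3, 0, 0, 0, 1]
    - [0, 0, 0, 0, 0, 0, 1]

```text
time_s: 25.55
eef_pos: [0.496, -0.2672, 0.1509]
eef_rot: [-0.303, 0.64, 0.301, 0.639]
force: [0.6, 0.1, -1.6]
gripper_width: 0.0312
```

```bash
python3 -c "
from h import *
plan([.506,-.03,.225],-1.3)
P=pose();snap('wrist','w26',(160,50,400,370),1.9)
"
```

```text
tcp [ 0.496  -0.2672  0.1509] R [[-0.001, -0.772, 0.636], [-0.003, 0.636, 0.772], [-1.0, -0.001, -0.003]] w 0.0312 F [ 0.6  0.1 -1.6] t 25.55
rotvec to -1.3 [51.8  -0.13  0.16]
   shift after turn [-74.1 237.4   4.6]
rotvec to 178.7 [-128.2    -0.19   -0.16]
   shift after turn [ -74.1 -237.4   -4.6]
shift now [-74.9 143.  189.2]
q [-0.558  0.179  1.362 -0.003  1.599 -1.439] jaw 50.5
```

View pics/w26.png

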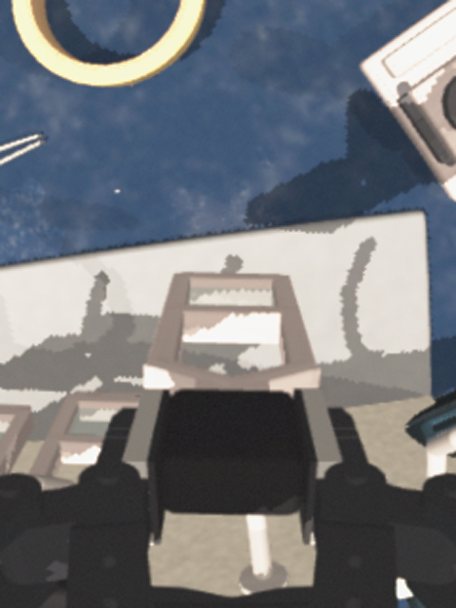

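Request:
send_rows:
  moves:
    - [-30, 0, 0, 0, 0, 0, 1]
    - [-30, 0, 0, 7.4, 0, 0, 1]
    - [-30, 0, 0, 7.4, 0, 0, 1]
    - [-30, 0, 0, 7.4, 0, 0, 1]
    - [-25, 0, 0, 7.4, 0, 0, 1]
    - [0, 0, 0, 7.4, 0, 0, 1]
    - [0, 0, 0, 7.4, 0, 0, 1]
    - [0, 0, 0, 7.4, 0, 0, 1]

```text
time_s: 26.4
eef_pos: [0.4972, -0.2675, 0.2959]
eef_rot: [0.009, 0.707, -0.011, 0.707]
force: [-0.9, -0.3, -1.6]
gripper_width: 0.0309
```

Request:
send_rows:
  moves:
    - [0, 25, 1, 0, 0, 0, 1]
    - [0, 35, 1, 0, 0, 0, 1]
    - [0, 35, 1, 0, 0, 0, 1]
    - [0, 35, 1, 0, 0, 0, 1]
    - [0, 35, 1, 0, 0, 0, 1]
    - [0, 35, 1, 0, 0, 0, 1]
    - [0, 20, 0, 0, 0, 0, 1]
    - [0, 0, 0, 0, 0, 0, 1]

```text
time_s: 27.2
eef_pos: [0.5083, -0.0452, 0.2953]
eef_rot: [0.006, 0.707, -0.008, 0.707]
force: [-0.2, -0.4, -0.9]
gripper_width: 0.0312
```

```bash
python3 -c "
from h import *
plan([.506,.011,.29],-1.3)
P=pose();snap('wrist','w27')
"
```

```text
tcp [ 0.5083 -0.0452  0.2953] R [[-0.0, 0.019, 1.0], [-0.003, 1.0, -0.019], [-1.0, -0.003, -0.0]] w 0.0312 F [-0.2 -0.4 -0.9] t 27.2
rotvec to -1.3 [ 0.2  -0.    0.19]
   shift after turn [ 5.3 56.2 -3.5]
rotvec to 178.7 [-1.798e+02 -3.000e-01 -1.000e-02]
   shift after turn [  5.3 -56.2   3.5]
shift now [ 5.1 56.2 -3.3]
q [-0.159  0.01   1.256 -0.003  1.875 -0.141] jaw -1.1
```

View pics/w27.png

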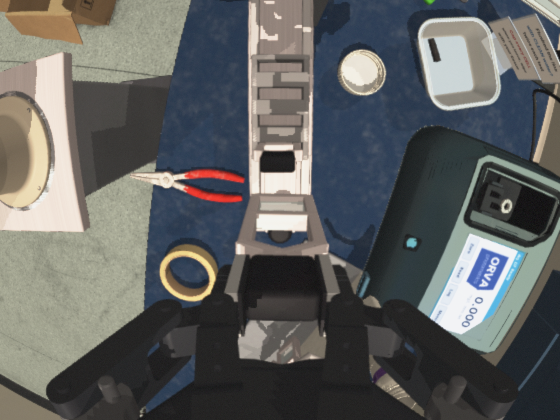

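Request:
send_rows:
  moves:
    - [0, 30, -1, 0, 0, 0, 1]
    - [0, 28, -1, 0, 0, 0, 1]
    - [30, 0, 0, 0, 0, 0, 1]
    - [30, 0, 0, 0, 0, 0, 1]
    - [30, 0, 0, 0, 0, 0, 1]
    - [30, 0, 0, 0, 0, 0, 1]
    - [5, 0, 0, 0, 0, 0, 1]
    - [0, 0, 0, 0, 0, 0, 1]

```text
time_s: 28.05
eef_pos: [0.5069, 0.0094, 0.1698]
eef_rot: [0.007, 0.708, -0.01, 0.706]
force: [1.3, -0.3, -1.8]
gripper_width: 0.0313
```

```bash
cat > chk.py <<'E'
from h import *
import sys
P=pose();np.save('P.npy',np.c_[P[1],P[0]])
plan()
snap('wrist',sys.argv[1])
im=cv2.imread(f'pics/{sys.argv[1]}_full.png')
cv2.imwrite(f'pics/{sys.argv[1]}a.png',cv2.resize(im[165:245,230:340],None,fx=6.5,fy=6.5,interpolation=cv2.INTER_CUBIC))
E
python3 chk.py w28
```

```text
tcp [0.5069 0.0094 0.1698] R [[-0.002, 0.024, 1.0], [-0.004, 1.0, -0.024], [-1.0, -0.004, -0.002]] w 0.0313 F [ 1.3 -0.3 -1.8] t 28.05
q [-0.052  0.014  1.501 -0.004  1.629 -0.028] jaw -1.4
```

View pics/w28a.png

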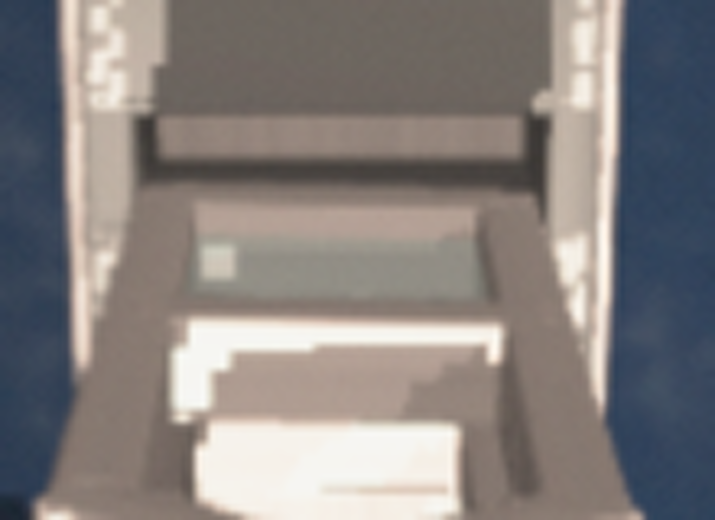

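Run:
```python
from h import *
M=np.load('P.npy');P=(M[:,3],M[:,:3])
for q in((140,177),(545,190)): print(np.round(onz('wrist',230+q[0]/6.5,165+q[1]/6.5,P[0][2]-.08,P),4))
for q in((138,115),(548,115)): print(np.round(onz('wrist',230+q[0]/6.5,165+q[1]/6.5,.07,P),4))
```

```text
[0.4827 0.019  0.0898]
[0.533  0.0161 0.0898]
[0.4807 0.0221 0.07  ]
[0.5352 0.0208 0.07  ]
```

Request:
send_rows:
  moves:
    - [0, 2.4, 0, -1.5, 0, 0, 1]
    - [7, 0, 0, 0, 0, 0, 1]
    - [7, 0, 0, 0, 0, 0, 1]
    - [7, 0, 0, 0, 0, 0, 1]
    - [7, 0, 0, 0, 0, 0, 1]
    - [6, 0, 0, 0, 0, 0, 1]
    - [0, 0, 0, 0, 0, 0, 1]

```text
time_s: 28.8
eef_pos: [0.5065, 0.0125, 0.1348]
eef_rot: [-0.003, 0.708, -0.0, 0.706]
force: [-0.4, -0.7, -0.6]
gripper_width: 0.0311
```

Request:
send_rows:
  moves:
    - [4, 0, 0, 0, 0, 0, 1]
    - [4, 0, 0, 0, 0, 0, 1]
    - [3, 0, 0, 0, 0, 0, 1]
    - [0, 0, 0, 0, 0, 0, 1]

```text
time_s: 29.2
eef_pos: [0.5068, 0.0124, 0.1246]
eef_rot: [-0.003, 0.708, -0.0, 0.707]
force: [-0.2, -0.3, -1.7]
gripper_width: 0.0311
```

Request:
send_rows:
  moves:
    - [2, 0, 0, 0, 0, 0, 1]
    - [2, 0, 0, 0, 0, 0, 1]
    - [0, 0, 0, 0, 0, 0, 1]

```text
time_s: 29.5
eef_pos: [0.5078, 0.0123, 0.1227]
eef_rot: [-0.003, 0.706, -0.0, 0.708]
force: [-2.0, -0.1, 5.9]
gripper_width: 0.0312
```

Bottomed at 0.1227, as predicted. Release and rise.

Request:
send_rows:
  moves:
    - [0, 0, 0, 0, 0, 0, -0.2]
    - [0, 0, 0, 0, 0, 0, -0.2]
    - [0, 0, 0, 0, 0, 0, -0.2]
    - [-10, 0, 0, 0, 0, 0, -0.2]
    - [-30, 0, 0, 0, 0, 0, -0.2]
    - [-40, 0, 0, 0, 0, 0, -0.2]
    - [-40, 0, 0, 0, 0, 0, -0.2]
    - [0, 0, 0, 0, 0, 0, -0.2]

```text
time_s: 30.3
eef_pos: [0.5092, 0.0128, 0.2485]
eef_rot: [-0.003, 0.703, -0.0, 0.711]
force: [-0.0, 0.3, -0.4]
gripper_width: 0.0518
```

```bash
python3 -c "
from h import *
plan([.5142,-.3625,.235],55)
P=pose();snap('wrist','w31');snap('scene','s31',(170,150,340,290),4.5)
"
```

```text
tcp [0.5092 0.0128 0.2485] R [[0.011, -0.003, 1.0], [-0.004, 1.0, 0.003], [-1.0, -0.004, 0.011]] w 0.0518 F [-0.   0.3 -0.4] t 30.3
rotvec to 55 [-54.8    0.48   0.54]
   shift after turn [  13.5 -219.4 -304.6]
rotvec to 235 [125.2    0.64  -0.57]
   shift after turn [ 13.5 219.4 304.6]
shift now [  15.2 -375.2    3.5]
q [-0.045 -0.008  1.367 -0.004  1.771 -0.049] jaw 0.2
```

View pics/s31.png

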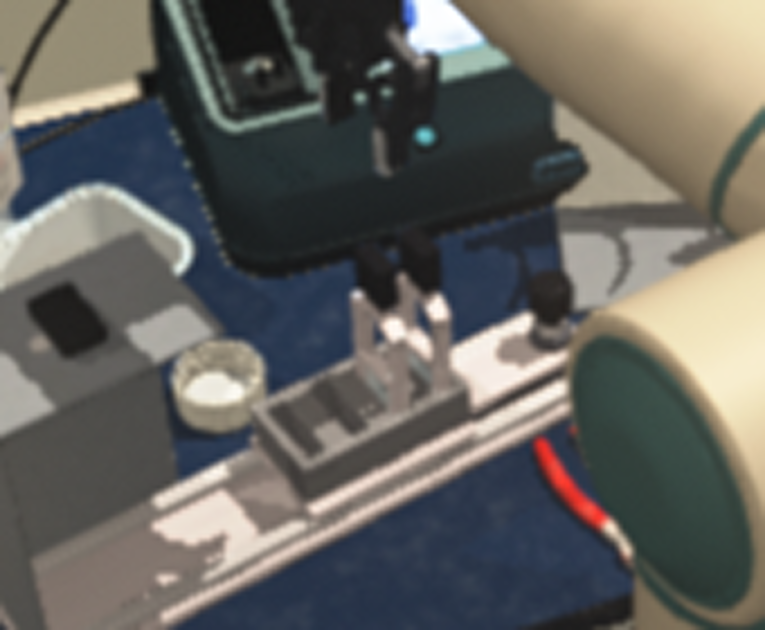

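View pics/w31.png

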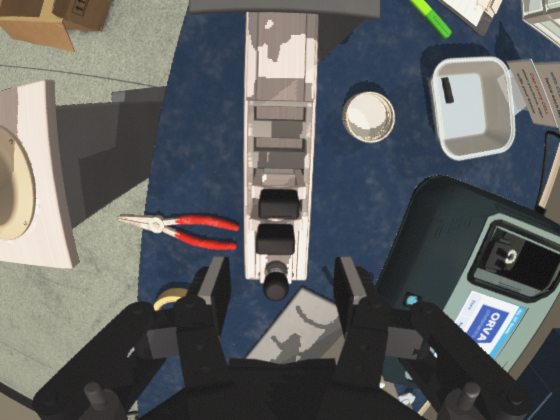

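Two plates are standing in the slots. Going for the third.

Request:
send_rows:
  moves:
    - [0, 0, 0, -7.4, 0.5, 0, -0.2]
    - [0, 0, 0, -7.4, 0, 0, -0.2]
    - [0, 0, 0, -7.4, 0, 0, -0.2]
    - [0, 0, 0, -7.4, 0, 0, -0.2]
    - [0, 0, 0, -7.4, 0, 0, -0.2]
    - [0, 0, 0, -7.4, 0, 0, -0.2]
    - [0, 0, 0, -7.4, 0, 0, -0.2]
    - [0, 0, 0, 0, 0, 0, -0.2]

```text
time_s: 31.2
eef_pos: [0.5065, 0.0129, 0.2395]
eef_rot: [-0.31, 0.64, 0.311, 0.631]
force: [0.8, 0.1, -0.1]
gripper_width: 0.051
```

```bash
python3 -c "
from h import *
plan([.5142,-.3625,.225],52)
"
```

```text
tcp [0.5065 0.0129 0.2395] R [[-0.012, -0.789, 0.615], [-0.004, 0.615, 0.789], [-1.0, 0.007, -0.011]] w 0.051 F [ 0.8  0.1 -0.1] t 31.2
rotvec to 52 [ 0.06 -0.61 -0.39]
   shift after turn [  14.5 -237.2 -291.1]
rotvec to 232 [-179.94    0.61   -0.96]
   shift after turn [ 14.5 237.2 291.1]
shift now [  16.  -237.  -291.2]
q [-0.045  0.005  1.372 -0.005  1.777 -0.954] jaw 52.1
```

Request:
send_rows:
  moves:
    - [0, -20, -25, 0, -0.4, -0.3, -0.2]
    - [0, -28, -34, 0, 0, 0, -0.2]
    - [0, -28, -34, 0, 0, 0, -0.2]
    - [0, -28, -34, 0, 0, 0, -0.2]
    - [0, -28, -34, 0, 0, 0, -0.2]
    - [0, -28, -34, 0, 0, 0, -0.2]
    - [0, -28, -34, 0, 0, 0, -0.2]
    - [0, -28, -34, 0, 0, 0, -0.2]

```text
time_s: 32.0
eef_pos: [0.5148, -0.329, 0.2408]
eef_rot: [-0.309, 0.637, 0.309, 0.635]
force: [0.9, -0.2, -0.1]
gripper_width: 0.0511
```

Request:
send_rows:
  moves:
    - [7, -21, -28, 0, 0, 0, -0.2]
    - [8, 0, 0, 0, 0, 0, -0.2]
    - [0, 0, 0, 0, 0, 0, -0.2]
    - [0, 0, 0, 0, 0, 0, -0.2]
    - [0, 0, 0, 0, 0, 0, -0.2]

```text
time_s: 32.5
eef_pos: [0.5151, -0.3613, 0.2277]
eef_rot: [-0.311, 0.636, 0.309, 0.635]
force: [-0.7, 0.0, 1.7]
gripper_width: 0.0513
```

```bash
python3 -c "
from h import *
plan([.5142,-.3625,.215],52)
P=pose();np.save('P.npy',np.c_[P[1],P[0]]);snap('wrist','w32',(150,100,410,370),2.2)
"
```

```text
tcp [ 0.5151 -0.3613  0.2277] R [[0.0, -0.788, 0.615], [-0.003, 0.615, 0.788], [-1.0, -0.002, -0.002]] w 0.0513 F [-0.7  0.   1.7] t 32.5
rotvec to 52 [ 0.04 -0.11  0.1 ]
   shift after turn [12.7 -0.  -1.5]
rotvec to 232 [-1.7996e+02 -1.5000e-01 -1.7000e-01]
   shift after turn [12.7  0.   1.5]
shift now [12.7  0.  -1.5]
q [-0.669  0.347  1.011 -0.002  1.781 -1.578] jaw 52.0
```

View pics/w32.png

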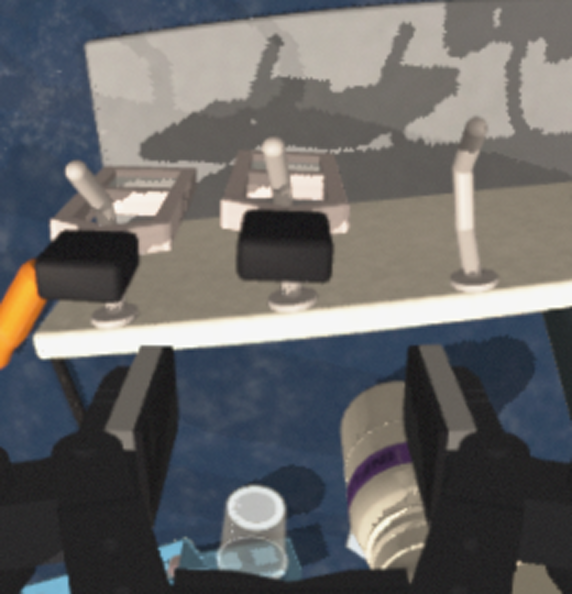

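```bash
python3 -c "
from h import *
M=np.load('P.npy');P=(M[:,3],M[:,:3])
f=lambda u,v,z:np.round((P[1].T@(onz('wrist',150+u/2.2,100+v/2.2,z,P)-P[0])*1000),1)
print(f(286,212,.145),f(285,280,.181)); 
plan([.5142,-.3625,.117],52)
"
```

```text
[82.7  5.2 -1.8] [46.7 -7.8 -1.9]
tcp [ 0.5151 -0.3614  0.2279] R [[0.0, -0.788, 0.615], [-0.003, 0.615, 0.788], [-1.0, -0.002, -0.002]] w 0.051 F [-0.1  1.   0.5] t 32.55
rotvec to 52 [ 0.04 -0.11  0.12]
   shift after turn [ 1.109e+02  1.000e-01 -1.400e+00]
rotvec to 232 [-1.7996e+02 -1.8000e-01 -1.7000e-01]
   shift after turn [ 1.109e+02 -1.000e-01  1.400e+00]
shift now [110.9   0.3  -1.2]
q [-0.67   0.347  1.011 -0.002  1.781 -1.578] jaw 52.0
```

Request:
send_rows:
  moves:
    - [20, -1, -1.5, 0, 0, 0, -0.2]
    - [25, 0, 0, 0, 0, 0, -0.2]
    - [25, 0, 0, 0, 0, 0, -0.2]
    - [25, 0, 0, 0, 0, 0, -0.2]
    - [16, 0, 0, 0, 0, 0, -0.2]
    - [0, 0, 0, 0, 0, 0, -0.2]
    - [0, 0, 0, 0, 0, 0, -0.2]

```text
time_s: 33.25
eef_pos: [0.5149, -0.3644, 0.1171]
eef_rot: [-0.311, 0.636, 0.309, 0.635]
force: [-0.0, -0.7, 0.1]
gripper_width: 0.0511
```

```bash
python3 -c "
from h import *
plan([.5142,-.3625,.117],52)
P=pose();snap('wrist','w33',(180,150,390,370),2.7)
"
```

```text
tcp [ 0.5149 -0.3644  0.1171] R [[0.0, -0.788, 0.615], [-0.003, 0.615, 0.788], [-1.0, -0.002, -0.002]] w 0.0511 F [-0.  -0.7  0.1] t 33.25
rotvec to 52 [ 0.01 -0.12  0.12]
   shift after turn [0.1 1.8 1.1]
rotvec to 232 [-179.99   -0.19   -0.18]
   shift after turn [ 0.1 -1.8 -1.1]
shift now [0.1 1.8 1.1]
q [-0.673  0.385  1.183 -0.002  1.571 -1.581] jaw 52.0
```

View pics/w33.png

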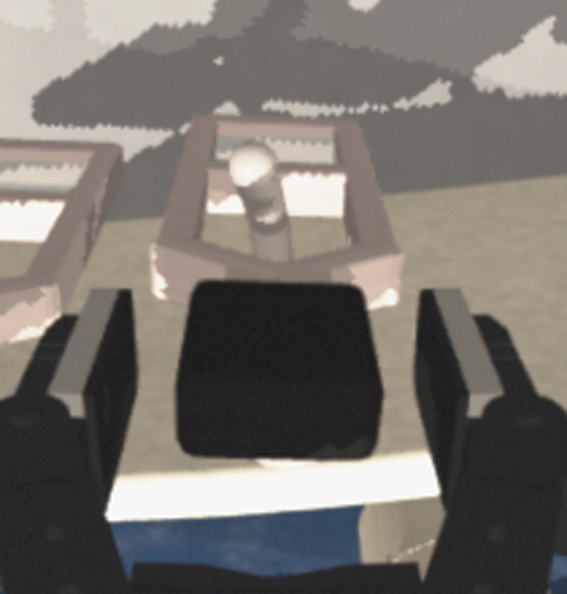

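Request:
send_rows:
  moves:
    - [0.5, 1, 0.5, 0.7, 0, 0, -0.2]
    - [0, 0, 0, 0, 0, 0, 1]
    - [0, 0, 0, 0, 0, 0, 1]
    - [0, 0, 0, 0, 0, 0, 1]
    - [0, 0, 0, 0, 0, 0, 1]
    - [0, 0, 0, 0, 0, 0, 1]

```text
time_s: 33.9
eef_pos: [0.5143, -0.3637, 0.1164]
eef_rot: [-0.307, 0.638, 0.305, 0.637]
force: [-0.2, 0.2, 5.1]
gripper_width: 0.0314
```

Request:
send_rows:
  moves:
    - [-8, 0, 0, 0, 0, 0, 1]
    - [-9, 0, 0, 0, 0, 0, 1]
    - [-9, 0, 0, 0, 0, 0, 1]
    - [-8, 0, 0, 0, 0, 0, 1]
    - [0, 0, 0, 0, 0, 0, 1]

```text
time_s: 34.4
eef_pos: [0.5146, -0.3638, 0.1514]
eef_rot: [-0.308, 0.637, 0.305, 0.637]
force: [1.3, -0.7, -0.6]
gripper_width: 0.0312
```

```bash
python3 -c "
from h import *
plan()
P=pose();snap('wrist','w34',(160,100,400,370),2.2)
"
```

```text
tcp [ 0.5146 -0.3638  0.1514] R [[0.002, -0.78, 0.625], [-0.004, 0.625, 0.78], [-1.0, -0.004, -0.002]] w 0.0312 F [ 1.3 -0.7 -0.6] t 34.4
q [-0.673  0.365  1.14  -0.002  1.633 -1.568] jaw 51.3
```

View pics/w34.png

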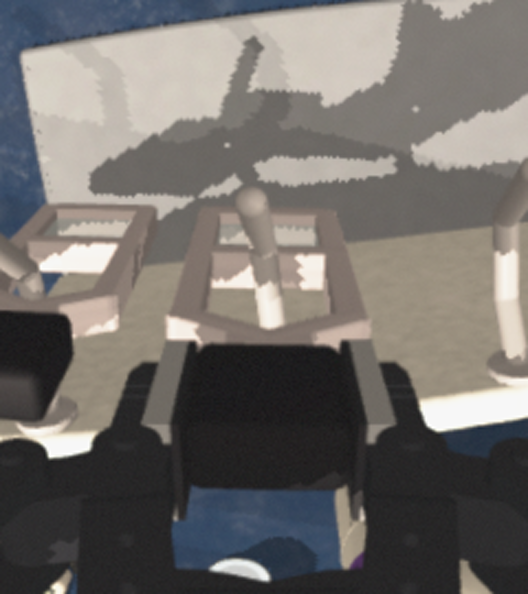

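Request:
send_rows:
  moves:
    - [0, 10, -1.2, 0, 0, 0, 1]
    - [0, 15, -1.8, 0, 0, 0, 1]
    - [0, 15, -1.8, 0, 0, 0, 1]
    - [0, 15, -1.8, 0, 0, 0, 1]
    - [0, 10, -1.2, 0, 0, 0, 1]
    - [0, 0, 0, 0, 0, 0, 1]

```text
time_s: 35.05
eef_pos: [0.4577, -0.3283, 0.1492]
eef_rot: [-0.306, 0.638, 0.306, 0.637]
force: [0.1, 0.1, -0.7]
gripper_width: 0.0313
```

```bash
python3 -c "
from h import *
plan([.507,-.0,.295],-1.3)
P=pose();snap('wrist','w35',(160,50,400,370),1.9)
"
```

```text
tcp [ 0.4577 -0.3283  0.1492] R [[-0.001, -0.78, 0.625], [-0.002, 0.625, 0.78], [-1.0, -0.0, -0.002]] w 0.0313 F [ 0.1  0.1 -0.7] t 35.05
rotvec to -1.3 [52.59 -0.11  0.06]
   shift after turn [-145.8  329.3   41.9]
rotvec to 178.7 [-1.2741e+02 -7.0000e-02 -1.3000e-01]
   shift after turn [-145.8 -329.3  -41.9]
shift now [-146.4  166.8  286.7]
q [-0.687  0.18   1.364 -0.002  1.597 -1.582] jaw 51.3
```

View pics/w35.png

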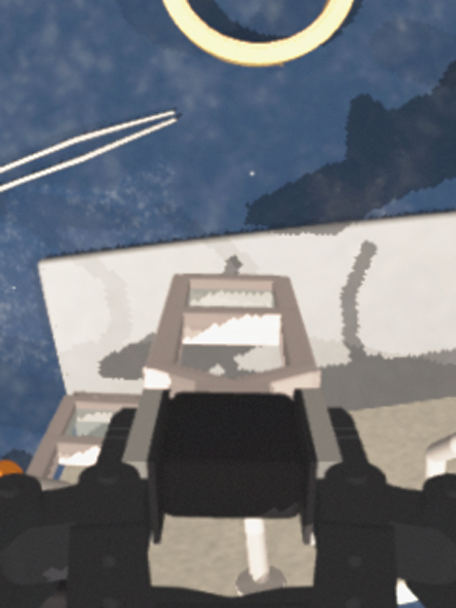

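Request:
send_rows:
  moves:
    - [-30, 0, 0, 0, 0, 0, 1]
    - [-30, 0, 0, 7.3, 0, 0, 1]
    - [-30, 0, 0, 7.3, 0, 0, 1]
    - [-30, 0, 0, 7.3, 0, 0, 1]
    - [-26, 0, 0, 7.3, 0, 0, 1]
    - [0, 0, 0, 7.3, 0, 0, 1]
    - [0, 0, 0, 7.3, 0, 0, 1]
    - [0, 0, 0, 7.3, 0, 0, 1]

```text
time_s: 35.9
eef_pos: [0.459, -0.3288, 0.2952]
eef_rot: [-0.0, 0.707, -0.001, 0.707]
force: [0.8, 0.4, -0.9]
gripper_width: 0.0311
```

Request:
send_rows:
  moves:
    - [0, 25, 3, 0, 0, 0, 1]
    - [0, 38, 5, 0, 0, 0, 1]
    - [0, 38, 5, 0, 0, 0, 1]
    - [0, 38, 5, 0, 0, 0, 1]
    - [0, 38, 5, 0, 0, 0, 1]
    - [0, 38, 5, 0, 0, 0, 1]
    - [0, 38, 5, 0, 0, 0, 1]
    - [0, 38, 5, 0, 0, 0, 1]

```text
time_s: 36.7
eef_pos: [0.496, -0.0358, 0.2947]
eef_rot: [-0.002, 0.707, 0.0, 0.707]
force: [1.2, 0.1, -2.1]
gripper_width: 0.0316
```

Request:
send_rows:
  moves:
    - [0, 38, 4, 0, 0, 0, 1]
    - [0, 20, 0, 0, 0, 0, 1]
    - [0, 0, 0, 0, 0, 0, 1]
    - [0, 0, 0, 0, 0, 0, 1]

```text
time_s: 37.1
eef_pos: [0.4996, 0.0206, 0.2945]
eef_rot: [-0.002, 0.707, 0.001, 0.707]
force: [0.2, -0.1, -0.6]
gripper_width: 0.0315
```

```bash
python3 -c "
from h import *
plan([.507,.0455,.17],-.3)
"
```

```text
tcp [0.4996 0.0206 0.2945] R [[-0.001, -0.004, 1.0], [-0.002, 1.0, 0.004], [-1.0, -0.002, -0.001]] w 0.0315 F [ 0.2 -0.1 -0.6] t 37.1
rotvec to -0.3 [ 0.54 -0.05  0.14]
   shift after turn [124.5  24.9   7.3]
rotvec to 179.7 [-1.7946e+02 -2.2000e-01 -7.0000e-02]
   shift after turn [124.5 -24.9  -7.3]
shift now [124.4  25.2   7.6]
q [-0.031 -0.018  1.286 -0.003  1.874 -0.036] jaw 0.2
```

Request:
send_rows:
  moves:
    - [0, 25, 7.5, 0, 0, 0, 1]
    - [30, 0, 0, 0, 0, 0, 1]
    - [30, 0, 0, 0, 0, 0, 1]
    - [30, 0, 0, 0, 0, 0, 1]
    - [30, 0, 0, 0, 0, 0, 1]
    - [4, 0, 0, 0, 0, 0, 1]
    - [0, 0, 0, 0, 0, 0, 1]
    - [0, 0, 0, 0, 0, 0, 1]

```text
time_s: 37.9
eef_pos: [0.5076, 0.0449, 0.1726]
eef_rot: [-0.002, 0.706, 0.0, 0.708]
force: [-0.2, 0.2, -1.0]
gripper_width: 0.0312
```

```bash
python3 chk.py w36
```

```text
tcp [0.5076 0.0449 0.1726] R [[0.002, -0.003, 1.0], [-0.002, 1.0, 0.003], [-1.0, -0.002, 0.002]] w 0.0312 F [-0.2  0.2 -1. ] t 37.9
q [ 0.017  0.016  1.493 -0.002  1.63   0.014] jaw 0.2
```

View pics/w36a.png

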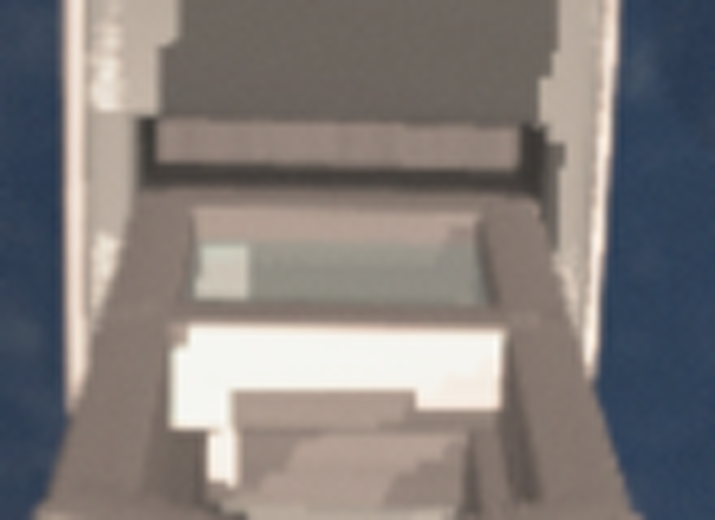

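Run:
```python
from h import *
M=np.load('P.npy');P=(M[:,3],M[:,:3])
for q in((140,185),(545,195)): print(np.round(onz('wrist',230+q[0]/6.5,165+q[1]/6.5,P[0][2]-.081,P),4))
for q in((138,118),(545,124)): print(np.round(onz('wrist',230+q[0]/6.5,165+q[1]/6.5,.07,P),4))
```

```text
[0.4833 0.0527 0.0916]
[0.534  0.0515 0.0916]
[0.4812 0.056  0.07  ]
[0.536  0.0553 0.07  ]
```

Request:
send_rows:
  moves:
    - [0, 2.2, 0, 0, 0, 0, 1]
    - [8, 0, 0, 0, 0, 0, 1]
    - [8, 0, 0, 0, 0, 0, 1]
    - [8, 0, 0, 0, 0, 0, 1]
    - [7, 0, 0, 0, 0, 0, 1]
    - [7, 0, 0, 0, 0, 0, 1]
    - [0, 0, 0, 0, 0, 0, 1]

```text
time_s: 38.65
eef_pos: [0.5061, 0.0475, 0.1312]
eef_rot: [-0.002, 0.708, 0.0, 0.706]
force: [0.9, -0.4, -0.5]
gripper_width: 0.0311
```

Request:
send_rows:
  moves:
    - [4, 0, 0, 0, 0, 0, 1]
    - [4, 0, 0, 0, 0, 0, 1]
    - [2, 0, 0, 0, 0, 0, 1]
    - [0, 0, 0, 0, 0, 0, 1]

```text
time_s: 39.05
eef_pos: [0.5064, 0.0475, 0.1223]
eef_rot: [-0.002, 0.708, 0.0, 0.707]
force: [0.8, 0.0, -0.8]
gripper_width: 0.0313
```

Request:
send_rows:
  moves:
    - [2, 0, 0, 0, 0, 0, 1]
    - [2, 0, 0, 0, 0, 0, 1]
    - [0, 0, 0, 0, 0, 0, 1]

```text
time_s: 39.35
eef_pos: [0.5078, 0.0476, 0.1216]
eef_rot: [-0.002, 0.706, 0.001, 0.708]
force: [-3.0, -0.6, 12.6]
gripper_width: 0.0312
```

Bottomed at 0.1216, against an expected 0.1214. Release, rise and look.

Request:
send_rows:
  moves:
    - [-2, 0, 0, 0, 0, 0, 1]
    - [0, 0, 0, 0, 0, 0, -0.2]
    - [0, 0, 0, 0, 0, 0, -0.2]
    - [0, 0, 0, 0, 0, 0, -0.2]
    - [-10, 0, 0, 0, 0, 0, -0.2]
    - [-30, 0, 0, 0, 0, 0, -0.2]
    - [-40, 0, 0, 0, 0, 0, -0.2]
    - [-40, 0, 0, 0, 0, 0, -0.2]

```text
time_s: 40.15
eef_pos: [0.5063, 0.0477, 0.2424]
eef_rot: [-0.002, 0.707, 0.0, 0.707]
force: [0.8, -0.2, 0.8]
gripper_width: 0.0511
```

Request:
send_rows:
  moves:
    - [0, 0, 0, -7.4, 0, 0, -0.2]
    - [0, 0, 0, -7.4, 0, 0, -0.2]
    - [0, 0, 0, -7.4, 0, 0, -0.2]
    - [0, 0, 0, -7.4, 0, 0, -0.2]
    - [0, 0, 0, -7.4, 0, 0, -0.2]
    - [0, 0, 0, -7.4, 0, 0, -0.2]
    - [0, 0, 0, -7.4, 0, 0, -0.2]
    - [0, 0, 0, 0, 0, 0, -0.2]

```text
time_s: 40.95
eef_pos: [0.5067, 0.0478, 0.2412]
eef_rot: [-0.311, 0.636, 0.31, 0.635]
force: [0.2, 0.1, -0.1]
gripper_width: 0.051
```

```bash
python3 -c "
from h import *
plan([.477,-.4215,.225],52)
snap('scene','s40',(170,150,340,290),4.5);snap('top','t40')
"
```

```text
tcp [0.5067 0.0478 0.2412] R [[-0.0, -0.789, 0.615], [-0.002, 0.615, 0.789], [-1.0, -0.001, -0.002]] w 0.051 F [ 0.2  0.1 -0.1] t 40.95
rotvec to 52 [ 0.06 -0.1   0.07]
   shift after turn [  16.2 -265.5 -388.1]
rotvec to 232 [-1.7994e+02 -1.2000e-01 -1.5000e-01]
   shift after turn [ 16.2 265.5 388.1]
shift now [  17.2 -265.1 -388.3]
q [ 2.300e-02  1.000e-03  1.373e+00 -2.000e-03  1.768e+00 -8.860e-01] jaw 52.1
```

View pics/s40.png

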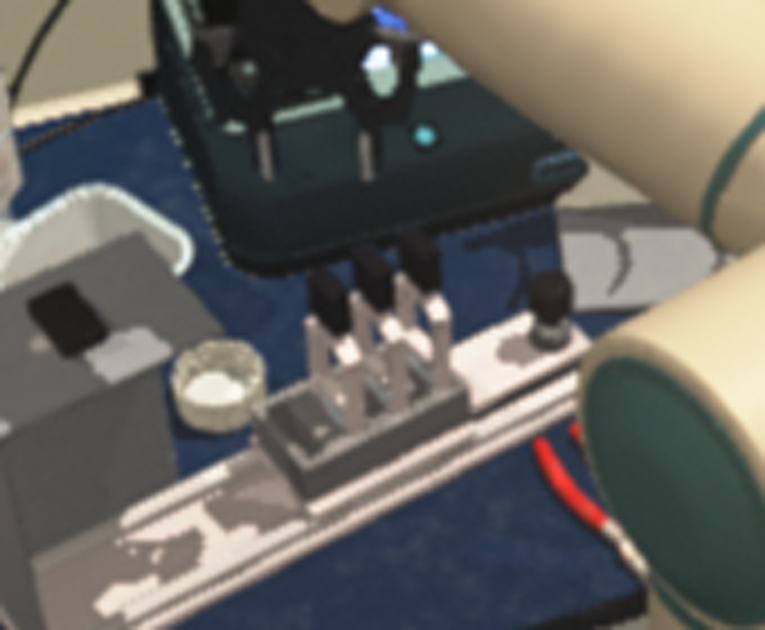

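View pics/t40.png

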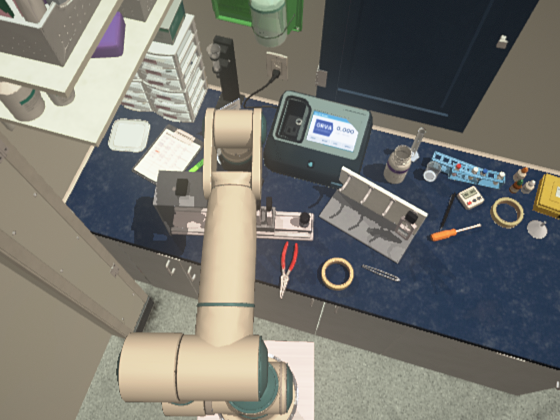

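Three plates are in and the fourth is still hanging at top-view (411,218). I'm going there.

Request:
send_rows:
  moves:
    - [0, -20, -29, 0, 0, 0, -0.2]
    - [0, -26, -38, 0, 0, 0, -0.2]
    - [0, -26, -38, 0, 0, 0, -0.2]
    - [0, -26, -38, 0, 0, 0, -0.2]
    - [0, -26, -38, 0, 0, 0, -0.2]
    - [0, -26, -38, 0, 0, 0, -0.2]
    - [0, -26, -38, 0, 0, 0, -0.2]
    - [0, -26, -38, 0, 0, 0, -0.2]

```text
time_s: 41.85
eef_pos: [0.4837, -0.311, 0.2417]
eef_rot: [-0.31, 0.636, 0.308, 0.636]
force: [0.8, 1.1, -0.1]
gripper_width: 0.0512
```

Request:
send_rows:
  moves:
    - [0, -26, -38, 0, 0, 0, -0.2]
    - [0, -26, -38, 0, 0, 0, -0.2]
    - [8, -11, -17, 0, 0, 0, -0.2]
    - [8, 0, 0, 0, 0, 0, -0.2]
    - [0, 0, 0, 0, 0, 0, -0.2]
    - [0, 0, 0, 0, 0, 0, -0.2]
    - [0, 0, 0, 0, 0, 0, -0.2]

```text
time_s: 42.55
eef_pos: [0.4772, -0.4201, 0.2267]
eef_rot: [-0.311, 0.636, 0.309, 0.635]
force: [-0.5, -0.3, 0.8]
gripper_width: 0.0513
```

```bash
python3 -c "
from h import *
plan([.477,-.4215,.117],52)
P=pose();np.save('P.npy',np.c_[P[1],P[0]]);snap('wrist','w42',(150,100,410,370),2.2)
"
```

```text
tcp [ 0.4772 -0.4201  0.2267] R [[0.0, -0.789, 0.615], [-0.003, 0.615, 0.789], [-1.0, -0.002, -0.002]] w 0.0513 F [-0.5 -0.3  0.8] t 42.55
rotvec to 52 [ 0.05 -0.12  0.13]
   shift after turn [109.7  -0.7  -1.2]
rotvec to 232 [-179.95   -0.2    -0.18]
   shift after turn [109.7   0.7   1.2]
shift now [109.7  -0.4  -1. ]
q [-0.779  0.367  0.989 -0.002  1.783 -1.688] jaw 52.1
```

View pics/w42.png

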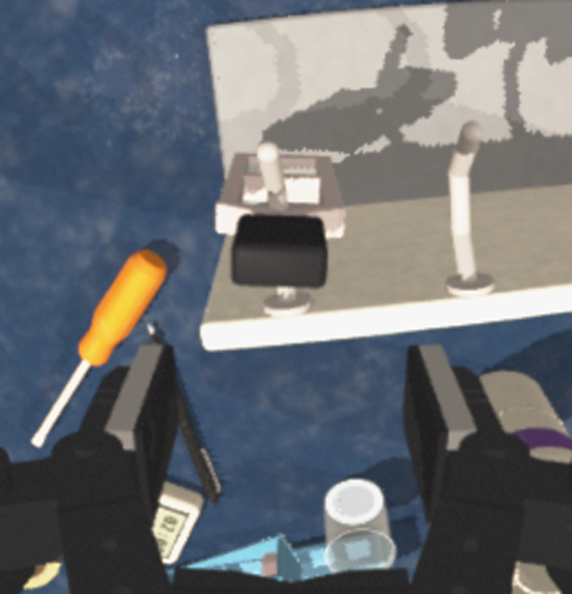

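```bash
python3 -c "
from h import *
M=np.load('P.npy');P=(M[:,3],M[:,:3])
f=lambda u,v,z:np.round((P[1].T@(onz('wrist',150+u/2.2,100+v/2.2,z,P)-P[0])*1000),1)
print(f(281,218,.145),f(279,286,.181))
"
```

```text
[81.7  3.2 -3.6] [45.7 -9.5 -3.9]
```

Request:
send_rows:
  moves:
    - [20, -2, -3, 0, 0, 0, -0.2]
    - [25, 0, 0, 0, 0, 0, -0.2]
    - [25, 0, 0, 0, 0, 0, -0.2]
    - [25, 0, 0, 0, 0, 0, -0.2]
    - [15, 0, 0, 0, 0, 0, -0.2]
    - [0, 0, 0, 0, 0, 0, -0.2]
    - [0, 0, 0, 0, 0, 0, -0.2]

```text
time_s: 43.3
eef_pos: [0.4767, -0.4251, 0.1169]
eef_rot: [-0.311, 0.636, 0.309, 0.635]
force: [-0.1, 0.7, 0.8]
gripper_width: 0.0511
```

```bash
python3 -c "
from h import *
plan([.477,-.4215,.117],52)
P=pose();snap('wrist','w43',(180,150,390,370),2.7)
"
```

```text
tcp [ 0.4767 -0.4251  0.1169] R [[0.0, -0.788, 0.616], [-0.003, 0.615, 0.788], [-1.0, -0.002, -0.002]] w 0.0511 F [-0.1  0.7  0.8] t 43.3
rotvec to 52 [ 0.01 -0.13  0.13]
   shift after turn [-0.1  2.   3. ]
rotvec to 232 [-179.99   -0.21   -0.2 ]
   shift after turn [-0.1 -2.  -3. ]
shift now [-0.1  2.   3. ]
q [-0.785  0.407  1.155 -0.002  1.576 -1.693] jaw 52.0
```

View pics/w43.png

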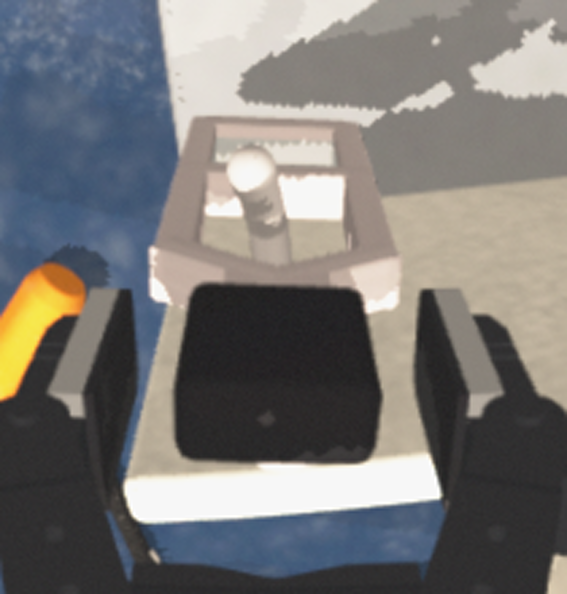

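Same geometry as the last grasp (handle at crop cols 178–380, bottom edge at row 284). Grasp and lift.

Request:
send_rows:
  moves:
    - [0.5, 0.5, 0.3, 0.7, 0, 0, -0.2]
    - [0, 0, 0, 0, 0, 0, 1]
    - [0, 0, 0, 0, 0, 0, 1]
    - [0, 0, 0, 0, 0, 0, 1]
    - [0, 0, 0, 0, 0, 0, 1]
    - [0, 0, 0, 0, 0, 0, 1]

```text
time_s: 43.95
eef_pos: [0.4763, -0.4247, 0.116]
eef_rot: [-0.307, 0.638, 0.305, 0.637]
force: [-0.2, 0.8, 5.9]
gripper_width: 0.0316
```

Request:
send_rows:
  moves:
    - [-8, 0, 0, 0, 0, 0, 1]
    - [-9, 0, 0, 0, 0, 0, 1]
    - [-9, 0, 0, 0, 0, 0, 1]
    - [-8, 0, 0, 0, 0, 0, 1]
    - [0, 0, 0, 0, 0, 0, 1]

```text
time_s: 44.45
eef_pos: [0.4766, -0.4249, 0.1511]
eef_rot: [-0.308, 0.638, 0.305, 0.637]
force: [-0.2, -0.0, -0.4]
gripper_width: 0.0312
```

```bash
python3 -c "
from h import *
plan()
P=pose();snap('wrist','w44',(160,100,400,370),2.2)
"
```

```text
tcp [ 0.4766 -0.4249  0.1511] R [[0.001, -0.78, 0.625], [-0.004, 0.625, 0.78], [-1.0, -0.004, -0.002]] w 0.0312 F [-0.2 -0.  -0.4] t 44.45
q [-0.785  0.389  1.111 -0.002  1.638 -1.68 ] jaw 51.3
```

View pics/w44.png

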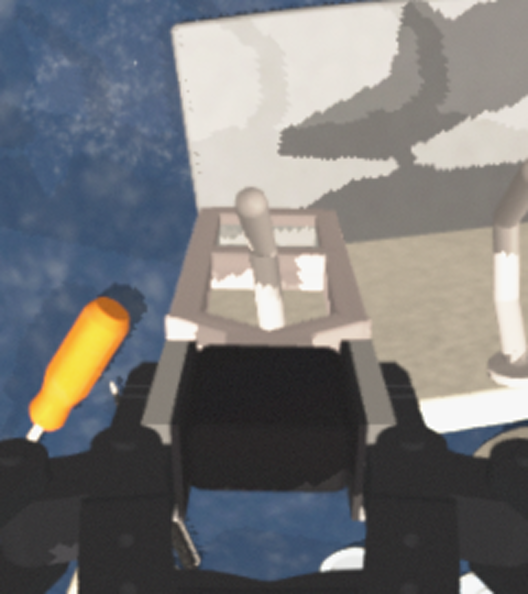

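Request:
send_rows:
  moves:
    - [0, 10, -1.2, 0, 0, 0, 1]
    - [0, 15, -1.8, 0, 0, 0, 1]
    - [0, 15, -1.8, 0, 0, 0, 1]
    - [0, 15, -1.8, 0, 0, 0, 1]
    - [0, 10, -1.2, 0, 0, 0, 1]
    - [0, 0, 0, 0, 0, 0, 1]

```text
time_s: 45.1
eef_pos: [0.4197, -0.3894, 0.1488]
eef_rot: [-0.306, 0.638, 0.306, 0.637]
force: [-0.4, -0.4, -2.2]
gripper_width: 0.0313
```

```bash
python3 -c "
from h import *
plan([.507,.05,.295],-0.3)
P=pose();snap('wrist','w45',(160,50,400,370),1.9)
"
```

```text
tcp [ 0.4197 -0.3894  0.1488] R [[-0.001, -0.78, 0.626], [-0.002, 0.626, 0.78], [-1.0, -0.0, -0.002]] w 0.0313 F [-0.4 -0.4 -2.2] t 45.1
rotvec to -0.3 [51.58 -0.1   0.06]
   shift after turn [-146.2  439.8   85. ]
rotvec to 179.7 [-1.2842e+02 -7.0000e-02 -1.2000e-01]
   shift after turn [-146.2 -439.8  -85. ]
shift now [-147.   206.7  397.1]
q [-0.811  0.206  1.336 -0.002  1.599 -1.706] jaw 51.3
```

View pics/w45.png

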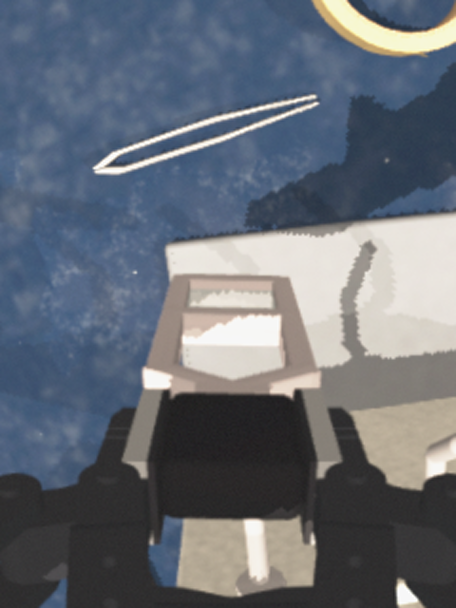

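Request:
send_rows:
  moves:
    - [-30, 0, 0, 0, 0, 0, 1]
    - [-30, 0, 0, 7.3, 0, 0, 1]
    - [-30, 0, 0, 7.3, 0, 0, 1]
    - [-30, 0, 0, 7.3, 0, 0, 1]
    - [-33, 0, 0, 7.3, 0, 0, 1]
    - [0, 0, 0, 7.3, 0, 0, 1]
    - [0, 0, 0, 7.3, 0, 0, 1]
    - [0, 0, 0, 7.3, 0, 0, 1]

```text
time_s: 45.95
eef_pos: [0.4211, -0.3898, 0.3019]
eef_rot: [-0.0, 0.707, -0.001, 0.707]
force: [-0.1, 1.0, -1.4]
gripper_width: 0.0316
```

Request:
send_rows:
  moves:
    - [0, 25, 5, 0, 0, 0, 1]
    - [0, 38, 8, 0, 0, 0, 1]
    - [0, 38, 8, 0, 0, 0, 1]
    - [0, 38, 8, 0, 0, 0, 1]
    - [0, 38, 8, 0, 0, 0, 1]
    - [0, 38, 8, 0, 0, 0, 1]
    - [0, 38, 8, 0, 0, 0, 1]
    - [0, 38, 8, 0, 0, 0, 1]

```text
time_s: 46.75
eef_pos: [0.4811, -0.0967, 0.3014]
eef_rot: [-0.002, 0.707, 0.001, 0.707]
force: [0.1, 0.4, -0.6]
gripper_width: 0.031
```

Request:
send_rows:
  moves:
    - [0, 38, 8, 0, 0, 0, 1]
    - [0, 38, 8, 0, 0, 0, 1]
    - [0, 38, 4, 0, 0, 0, 1]
    - [0, 15, 0, 0, 0, 0, 1]
    - [0, 0, 0, 0, 0, 0, 1]
    - [0, 0, 0, 0, 0, 0, 1]

```text
time_s: 47.35
eef_pos: [0.5004, 0.0307, 0.301]
eef_rot: [-0.002, 0.707, 0.001, 0.707]
force: [-0.2, -0.6, -1.1]
gripper_width: 0.0313
```

```bash
python3 -c "
from h import *
plan([.508,.0805,.172],-.3)
"
```

```text
tcp [0.5004 0.0307 0.301 ] R [[-0.001, -0.004, 1.0], [-0.002, 1.0, 0.004], [-1.0, -0.002, -0.001]] w 0.0313 F [-0.2 -0.6 -1.1] t 47.35
rotvec to -0.3 [ 0.53 -0.05  0.14]
   shift after turn [129.   49.8   7.3]
rotvec to 179.7 [-1.7947e+02 -2.1000e-01 -7.0000e-02]
   shift after turn [129.  -49.8  -7.3]
shift now [128.8  50.1   7.9]
q [-0.011 -0.013  1.268 -0.003  1.887 -0.016] jaw 0.2
```

Request:
send_rows:
  moves:
    - [0, 25, 4, 0, 0, 0, 1]
    - [0, 26, 4, 0, 0, 0, 1]
    - [30, 0, 0, 0, 0, 0, 1]
    - [30, 0, 0, 0, 0, 0, 1]
    - [30, 0, 0, 0, 0, 0, 1]
    - [30, 0, 0, 0, 0, 0, 1]
    - [8, 0, 0, 0, 0, 0, 1]
    - [0, 0, 0, 0, 0, 0, 1]

```text
time_s: 48.15
eef_pos: [0.5075, 0.0806, 0.1722]
eef_rot: [-0.002, 0.708, -0.0, 0.706]
force: [0.4, 0.2, -0.5]
gripper_width: 0.0313
```

```bash
python3 chk.py w46
```

```text
tcp [0.5075 0.0806 0.1722] R [[-0.003, -0.002, 1.0], [-0.002, 1.0, 0.002], [-1.0, -0.002, -0.003]] w 0.0313 F [ 0.4  0.2 -0.5] t 48.15
q [ 0.087  0.033  1.476 -0.002  1.635  0.085] jaw 0.1
```

View pics/w46a.png

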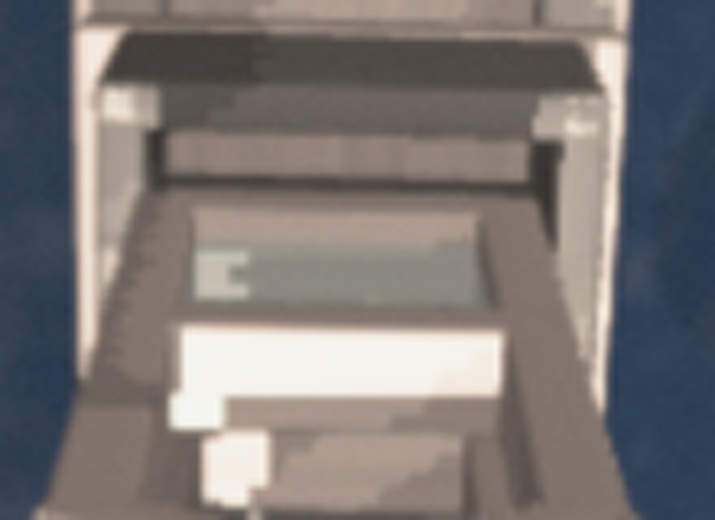

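View pics/w46.png

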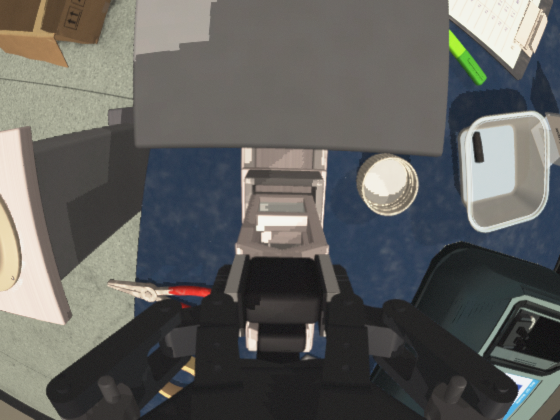

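Run:
```python
from h import *
M=np.load('P.npy');P=(M[:,3],M[:,:3])
for q in((143,186),(545,195)): print(np.round(onz('wrist',230+q[0]/6.5,165+q[1]/6.5,P[0][2]-.081,P),4))
for q in((148,130),(553,138)): print(np.round(onz('wrist',230+q[0]/6.5,165+q[1]/6.5,.07,P),4))
```

```text
[0.4832 0.0883 0.0912]
[0.5335 0.0872 0.0912]
[0.482  0.0902 0.07  ]
[0.5365 0.0892 0.07  ]
```

Request:
send_rows:
  moves:
    - [0, 0.6, 0.8, 0, 0, 0, 1]
    - [8, 0, 0, 0, 0, 0, 1]
    - [8, 0, 0, 0, 0, 0, 1]
    - [8, 0, 0, 0, 0, 0, 1]
    - [7, 0, 0, 0, 0, 0, 1]
    - [7, 0, 0, 0, 0, 0, 1]
    - [0, 0, 0, 0, 0, 0, 1]

```text
time_s: 48.9
eef_pos: [0.5079, 0.082, 0.1335]
eef_rot: [-0.002, 0.708, 0.0, 0.706]
force: [0.2, -0.6, -0.4]
gripper_width: 0.0311
```

Request:
send_rows:
  moves:
    - [4, 0, 0, 0, 0, 0, 1]
    - [4, 0, 0, 0, 0, 0, 1]
    - [0, 0, 0, 0, 0, 0, 1]

```text
time_s: 49.2
eef_pos: [0.5083, 0.082, 0.1264]
eef_rot: [-0.002, 0.708, 0.0, 0.707]
force: [0.2, -0.1, -0.6]
gripper_width: 0.0312
```

Request:
send_rows:
  moves:
    - [2, 0, 0, 0, 0, 0, 1]
    - [2, 0, 0, 0, 0, 0, 1]
    - [0, 0, 0, 0, 0, 0, 1]

```text
time_s: 49.5
eef_pos: [0.5085, 0.082, 0.1228]
eef_rot: [-0.002, 0.707, 0.0, 0.707]
force: [-0.6, -0.8, -0.9]
gripper_width: 0.0316
```

Request:
send_rows:
  moves:
    - [2, 0, 0, 0, 0, 0, 1]
    - [2, 0, 0, 0, 0, 0, 1]
    - [0, 0, 0, 0, 0, 0, 1]

```text
time_s: 49.8
eef_pos: [0.5095, 0.0821, 0.1213]
eef_rot: [-0.002, 0.706, 0.001, 0.708]
force: [-2.6, -0.1, 9.0]
gripper_width: 0.031
```

Seated at 0.1213, where I expected 0.121. Release, rise and look.

Request:
send_rows:
  moves:
    - [-2, 0, 0, 0, 0, 0, 1]
    - [0, 0, 0, 0, 0, 0, -0.2]
    - [0, 0, 0, 0, 0, 0, -0.2]
    - [0, 0, 0, 0, 0, 0, -0.2]
    - [-10, 0, 0, 0, 0, 0, -0.2]
    - [-30, 0, 0, 0, 0, 0, -0.2]
    - [-40, 0, 0, 0, 0, 0, -0.2]
    - [-40, 0, 0, 0, 0, 0, -0.2]

```text
time_s: 50.6
eef_pos: [0.5083, 0.0823, 0.2429]
eef_rot: [-0.002, 0.707, 0.0, 0.707]
force: [1.0, 0.6, 0.6]
gripper_width: 0.0513
```

Request:
send_rows:
  moves:
    - [0, -25, 0, 1.4, 0, 0, -0.2]
    - [0, -35, 0, 0, 0, 0, -0.2]
    - [0, -35, 0, 0, 0, 0, -0.2]
    - [0, -35, 0, 0, 0, 0, -0.2]
    - [0, -35, 0, 0, 0, 0, -0.2]
    - [0, -30, 0, 0, 0, 0, -0.2]
    - [0, -10, 0, 0, 0, 0, -0.2]
    - [0, 0, 0, 0, 0, 0, -0.2]

```text
time_s: 51.4
eef_pos: [0.5049, -0.1234, 0.2418]
eef_rot: [0.007, 0.707, -0.009, 0.707]
force: [0.5, 0.5, -0.6]
gripper_width: 0.0514
```

```bash
python3 -c "
from h import *
plan([.504,-.127,.0337],-1.3)
P=pose();snap('wrist','w47');snap('scene','s47',(170,150,340,290),4.5)
print(proj('wrist',[.5043,-.1269,.088],P))
"
```

```text
tcp [ 0.5049 -0.1234  0.2418] R [[-0.0, 0.023, 1.0], [-0.002, 1.0, -0.023], [-1.0, -0.002, -0.0]] w 0.0514 F [ 0.5  0.5 -0.6] t 51.4
rotvec to -1.3 [-0.02 -0.02  0.11]
   shift after turn [208.1  -3.6  -0.9]
rotvec to 178.7 [1.7998e+02 1.7000e-01 3.0000e-02]
   shift after turn [208.1   3.6   0.9]
shift now [208.1  -3.2  -0.8]
q [-0.31   0.031  1.341 -0.002  1.769 -0.287] jaw -1.3
(np.float64(281.2362775189967), np.float64(185.0554718433491))
```

View pics/w47.png

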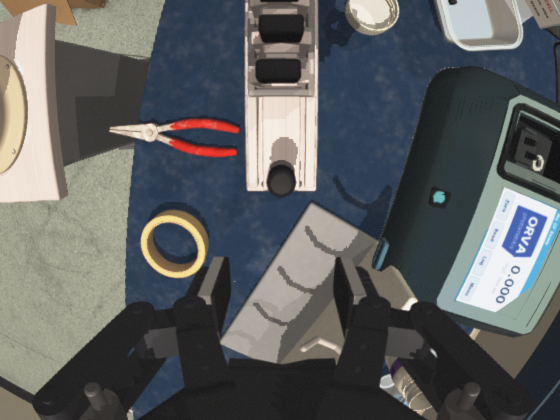

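View pics/s47.png

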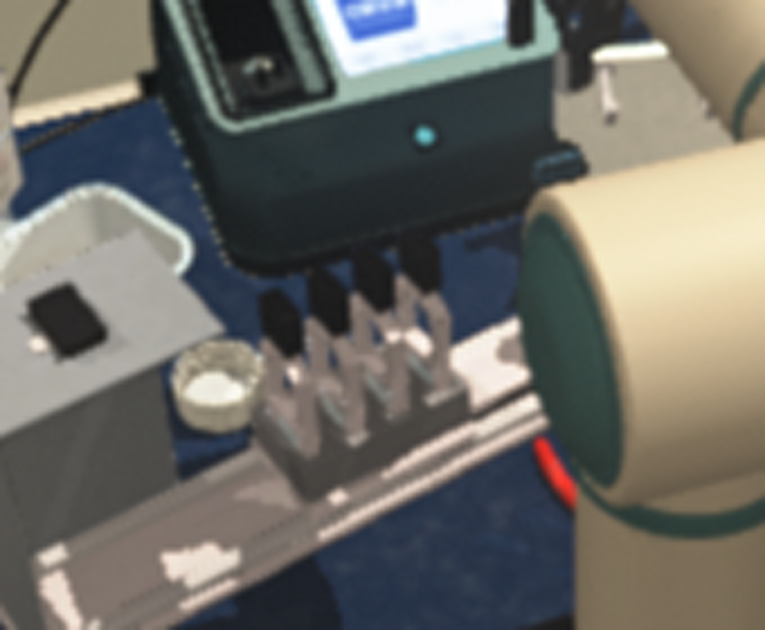

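All four plates stand in their slots with matching handle heights. Now the knob, which I see at wrist pixel (281,180). I'll descend onto it.

Request:
send_rows:
  moves:
    - [20, -3.4, -0.8, 0, 0, 0, -0.2]
    - [40, 0, 0, 0, 0, 0, -0.2]
    - [40, 0, 0, 0, 0, 0, -0.2]
    - [40, 0, 0, 0, 0, 0, -0.2]
    - [30, 0, 0, 0, 0, 0, -0.2]
    - [25, 0, 0, 0, 0, 0, -0.2]
    - [0, 0, 0, 0, 0, 0, -0.2]
    - [0, 0, 0, 0, 0, 0, -0.2]

```text
time_s: 52.3
eef_pos: [0.5044, -0.1255, 0.0473]
eef_rot: [0.006, 0.707, -0.008, 0.707]
force: [0.5, -0.6, 0.9]
gripper_width: 0.0514
```

```bash
python3 -c "
from h import *
plan([.504,-.127,.0337],-1.3)
P=pose();snap('wrist','w48',(180,150,390,370),2.7)
"
```

```text
tcp [ 0.5044 -0.1255  0.0473] R [[-0.0, 0.02, 1.0], [-0.002, 1.0, -0.02], [-1.0, -0.002, -0.0]] w 0.0514 F [ 0.5 -0.6  0.9] t 52.3
rotvec to -1.3 [ 0.18 -0.01  0.12]
   shift after turn [13.6 -1.5 -0.4]
rotvec to 178.7 [-1.7982e+02 -1.8000e-01 -2.0000e-02]
   shift after turn [13.6  1.5  0.4]
shift now [13.6 -1.5 -0.4]
q [-0.314  0.145  1.614 -0.002  1.382 -0.294] jaw -1.1
```

View pics/w48.png

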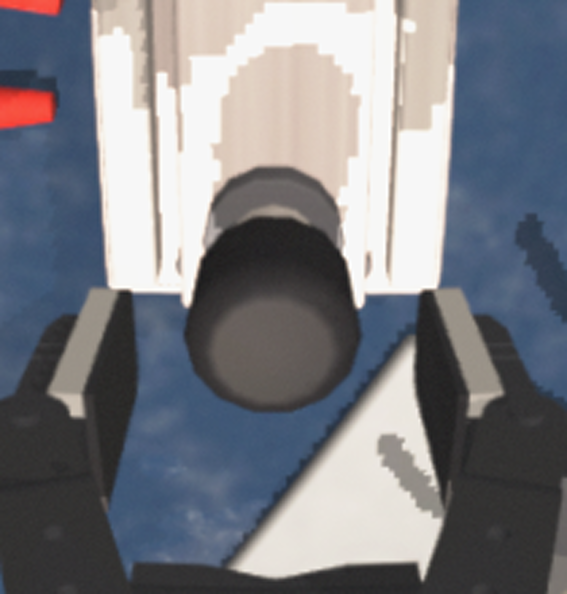

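Request:
send_rows:
  moves:
    - [7, -1, -0.5, 0, 0, 0, -0.2]
    - [7, 0, 0, 0, 0, 0, -0.2]
    - [0, 0, 0, 0, 0, 0, -0.2]
    - [0, 0, 0, 0, 0, 0, 1]
    - [0, 0, 0, 0, 0, 0, 1]
    - [0, 0, 0, 0, 0, 0, 1]
    - [0, 0, 0, 0, 0, 0, 1]
    - [0, 0, 0, 0, 0, 0, 1]
  grip_force: 60

```text
time_s: 53.15
eef_pos: [0.5038, -0.1276, 0.0329]
eef_rot: [0.007, 0.707, -0.008, 0.707]
force: [0.4, -0.3, 3.3]
gripper_width: 0.0295
```

Request:
send_rows:
  moves:
    - [-4, 0, 0, 0, 0, 0, 1]
    - [-4, 0, 0, 0, 0, 0, 1]
    - [-4, 0, 0, 0, 0, 0, 1]
    - [-4, 0, 0, 0, 0, 0, 1]
    - [0, 0, 0, 0, 0, 0, 1]

```text
time_s: 53.65
eef_pos: [0.5037, -0.1275, 0.0476]
eef_rot: [0.007, 0.707, -0.008, 0.707]
force: [7.2, -2.2, -9.8]
gripper_width: 0.0294
```

```bash
python3 -c "
from h import *
plan([.5085,.0631,.048],-1.3)
P=pose();snap('wrist','w49',(180,150,390,370),2.7)
"
```

```text
tcp [ 0.5037 -0.1275  0.0476] R [[-0.0, 0.021, 1.0], [-0.002, 1.0, -0.021], [-1.0, -0.002, -0.0]] w 0.0294 F [ 7.2 -2.2 -9.8] t 53.65
rotvec to -1.3 [ 0.09 -0.    0.12]
   shift after turn [ -0.4 190.6   0.5]
rotvec to 178.7 [-179.91   -0.19   -0.  ]
   shift after turn [  -0.4 -190.6   -0.5]
shift now [ -0.8 190.6   0.8]
q [-0.318  0.143  1.615 -0.002  1.383 -0.296] jaw -1.2
```

View pics/w49.png

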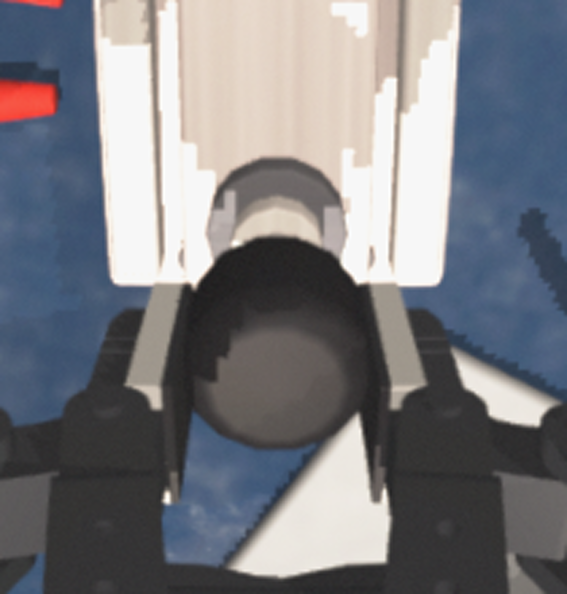

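The knob is up again. I'll slide the carriage in gently.

Request:
send_rows:
  moves:
    - [0, 6, 0, 0, 0, 0, 1]
    - [0, 10, 0, 0, 0, 0, 1]
    - [0, 12, 0, 0, 0, 0, 1]
    - [0, 12, 0, 0, 0, 0, 1]
    - [0, 12, 0, 0, 0, 0, 1]
    - [0, 12, 0, 0, 0, 0, 1]
    - [0, 12, 0, 0, 0, 0, 1]
    - [0, 12, 0, 0, 0, 0, 1]

```text
time_s: 54.5
eef_pos: [0.5057, -0.0394, 0.0472]
eef_rot: [0.007, 0.707, -0.009, 0.707]
force: [9.6, -2.5, -10.0]
gripper_width: 0.0296
```

Request:
send_rows:
  moves:
    - [0, 12, 0, 0, 0, 0, 1]
    - [0, 12, 0, 0, 0, 0, 1]
    - [0, 12, 0, 0, 0, 0, 1]
    - [0, 12, 0, 0, 0, 0, 1]
    - [0, 12, 0, 0, 0, 0, 1]
    - [0, 12, 0, 0, 0, 0, 1]
    - [0, 12, 0, 0, 0, 0, 1]
    - [0, 6, 0, 0, 0, 0, 1]

```text
time_s: 55.3
eef_pos: [0.5078, 0.0508, 0.0471]
eef_rot: [0.006, 0.707, -0.008, 0.707]
force: [8.8, -2.1, -8.1]
gripper_width: 0.0298
```

Request:
send_rows:
  moves:
    - [0, 4, 0, 0, 0, 0, 1]
    - [0, 2, 0, 0, 0, 0, 1]
    - [0, 0, 0, 0, 0, 0, 1]
    - [0, 0, 0, 0, 0, 0, 1]

```text
time_s: 55.7
eef_pos: [0.5079, 0.0566, 0.047]
eef_rot: [0.007, 0.707, -0.008, 0.707]
force: [8.6, 0.9, -9.4]
gripper_width: 0.0299
```

```bash
python3 -c "
from h import *
plan([.5085,.0631,.048],-1.3)
"
```

```text
tcp [0.5079 0.0566 0.047 ] R [[0.001, 0.021, 1.0], [-0.002, 1.0, -0.021], [-1.0, -0.002, 0.001]] w 0.0299 F [ 8.6  0.9 -9.4] t 55.7
rotvec to -1.3 [0.1  0.05 0.11]
   shift after turn [-1.   6.6  0.4]
rotvec to 178.7 [-1.799e+02 -1.800e-01  8.000e-02]
   shift after turn [-1.  -6.6 -0.4]
shift now [-1.   6.6  0.4]
q [ 0.04   0.121  1.641 -0.002  1.379  0.061] jaw -1.2
```

Request:
send_rows:
  moves:
    - [0, 3, 0, 0, 0, 0, 1]
    - [0, 2.8, 0, 0, 0, 0, 1]
    - [0, 0, 0, 0, 0, 0, 1]
    - [3, 0, 0, 0, 0, 0, 1]
    - [3, 0, 0, 0, 0, 0, 1]
    - [3, 0, 0, 0, 0, 0, 1]
    - [0, 0, 0, 0, 0, 0, 1]

```text
time_s: 56.4
eef_pos: [0.5081, 0.0621, 0.038]
eef_rot: [0.007, 0.707, -0.008, 0.707]
force: [7.9, 0.9, -8.7]
gripper_width: 0.0295
```

The spring still pulls at about 5 mm lift, so the pin is in the hole. Lower fully, release and rise.

Request:
send_rows:
  moves:
    - [3, 0, 0, 0, 0, 0, 1]
    - [2.5, 0, 0, 0, 0, 0, 1]
    - [0, 0, 0, 0, 0, 0, 1]
    - [0, 0, 0, 0, 0, 0, -0.2]
    - [0, 0, 0, 0, 0, 0, -0.2]
    - [0, 0, 0, 0, 0, 0, -0.2]

```text
time_s: 57.0
eef_pos: [0.5072, 0.0622, 0.0335]
eef_rot: [0.007, 0.707, -0.008, 0.707]
force: [-0.1, -0.5, -0.2]
gripper_width: 0.0513
```

Request:
send_rows:
  moves:
    - [-20, 0, 0, 0, 0, 0, -0.2]
    - [-40, 0, 0, 0, 0, 0, -0.2]
    - [-40, -10, 0, 0, 0, 0, -0.2]
    - [-40, -20, 0, 0, 0, 0, -0.2]
    - [-40, -30, 0, 0, 0, 0, -0.2]
    - [-30, -30, 0, 0, 0, 0, -0.2]
    - [0, -30, 0, 0, 0, 0, -0.2]
    - [0, 0, 0, 0, 0, 0, -0.2]

```text
time_s: 57.8
eef_pos: [0.5051, -0.06, 0.2449]
eef_rot: [0.008, 0.707, -0.01, 0.707]
force: [0.5, 0.4, 0.0]
gripper_width: 0.0513
```

```bash
python3 -c "
from h import *
plan()
P=pose();snap('wrist','w50');snap('scene','s50',(140,150,330,310),4.1);snap('top','t50',(130,130,350,270),3.6)
print(proj('wrist',[.5089,.063,.088],P),proj('wrist',[.5089,.063,.098],P))
"
```

```text
tcp [ 0.5051 -0.06    0.2449] R [[0.001, 0.025, 1.0], [-0.003, 1.0, -0.025], [-1.0, -0.003, 0.001]] w 0.0513 F [0.5 0.4 0. ] t 57.8
q [-0.189 -0.002  1.368 -0.003  1.774 -0.165] jaw -1.4
(np.float64(282.21547795654135), np.float64(61.16157853542876)) (np.float64(282.2320400598643), np.float64(59.82858173649706))
```

View pics/w50.png

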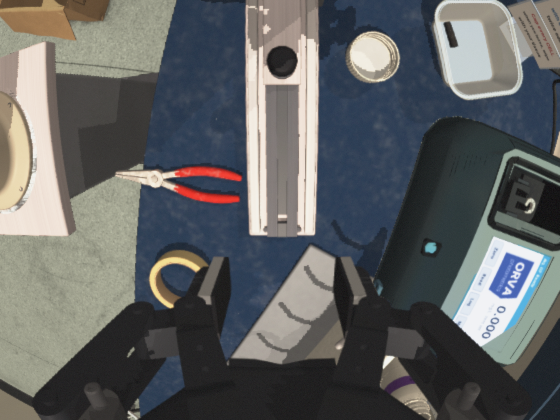

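View pics/s50.png

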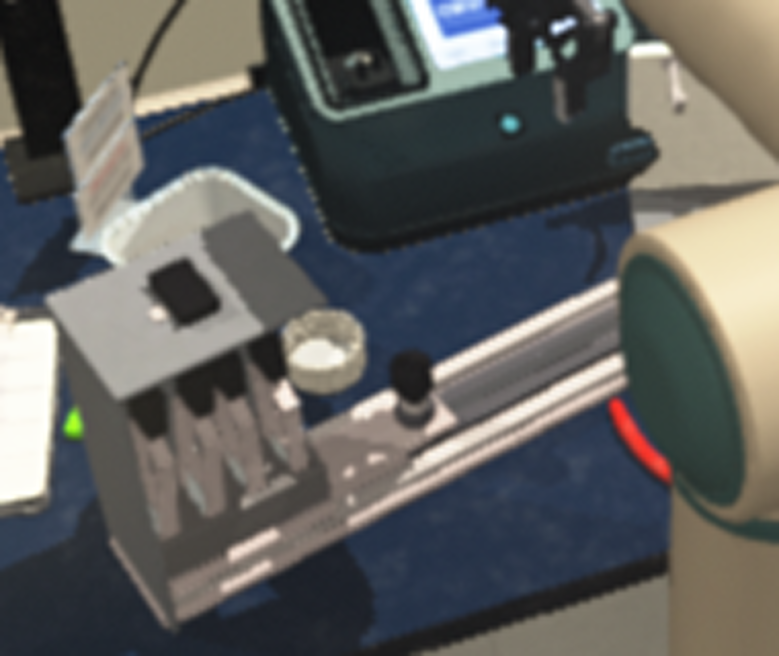

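View pics/t50.png

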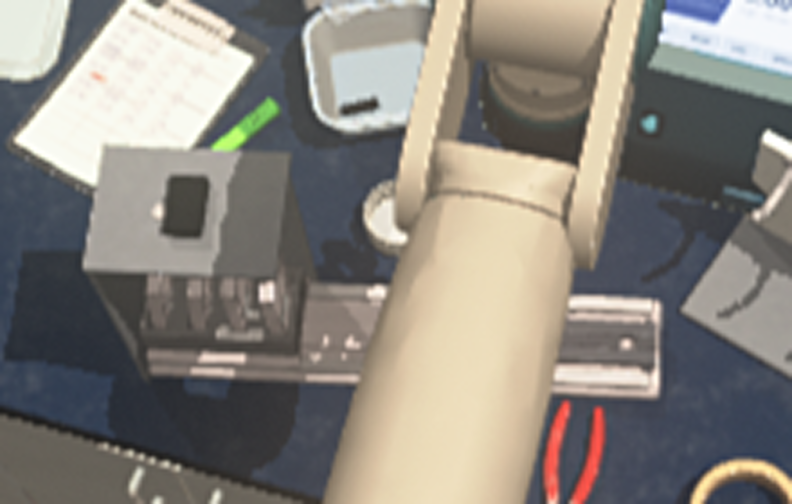

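All four plates are under the hood. I'll check the knob height against the starting picture.

Run:
```python
from h import *
a=cv2.imread('pics/scene0.png');b=cv2.imread('pics/s50_full.png')
print(onz('wrist',282.2,61,.088))
for im in(a,b):
    g=im[220:262,225:258].max(2);m=(g<50).astype(np.uint8)
    n,l,s,c=cv2.connectedComponentsWithStats(m);i=1+s[1:,4].argmax();print(s[i],c[i]+[225,220])
cv2.imwrite('pics/cmp.png',np.hstack([cv2.resize(x[215:265,215:265],None,fx=8,fy=8,interpolation=cv2.INTER_CUBIC) for x in(a,b)]))
```

```text
[0.5076594  0.06651614 0.088     ]
[11 16  9 12 88] [240.11363636 240.95454545]
[10 16 10 12 99] [239.68686869 241.08080808]
```

View pics/cmp.png

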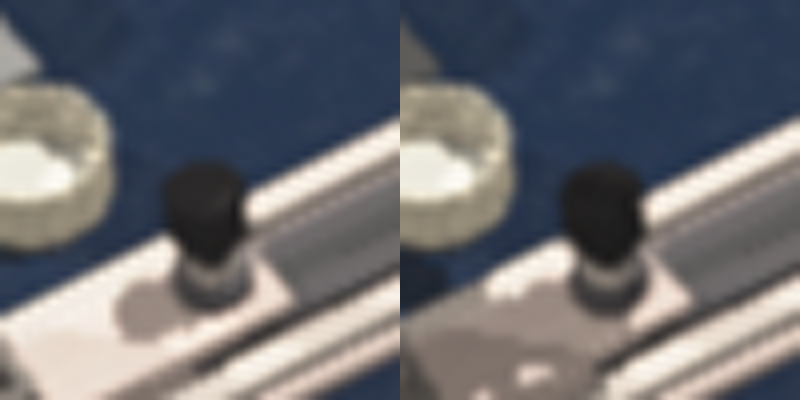

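The knob sits at the same height as at the start, with its centroid row at 241.1 against 241.0. A pin riding on the plate would show about 2 px higher. Handing in.

```bash
python3 -c "
from h import *
print(r.close_job())"
```

```text
the job is handed in; nothing more can be done
None
```

The job is done and handed in at about 58 s. All four plates are in the carriage, one to a slot, and the carriage is back under the hood with the plunger dropped.

**What I did:** I pulled the knob, drew the carriage out and let the pin drop into the loading hole. I then moved the four plates from their hooks into slots 0 to 3. Last, I pulled the knob again, slid the carriage back in and let the pin drop.

**Final checks:**
- **Plates:** the pictures taken just before hand-in show all four upright under the hood. Each plate stopped within about 2 mm of the height expected for full depth.
- **Plunger:** the knob stands at its starting height, with its image centre at row 241.1 against 241.0. A pin riding on the plate would show about 2 px higher. The carriage sits about 1 mm from its start position, which is within the hole's play.
- **Rest of the bench:** I touched nothing else on it.

**What disagreed:**
- **Fingertip position:** the fingertips sit about 30 mm further back than the stated tool point. Because of that, the first grip on the knob closed on top of it with about 8 N. The next grip was still too high, so I went lower and gripped again.
- **Hung plates:** they were turned about 5° from the stand's measured direction, and I corrected for this when gripping and placing.
- **Knock:** I saw no sign of a plate being knocked aside.

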